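# Contact test of flatted bars in the V cradles

### The arm

A 7-joint arm with a two-finger parallel gripper is mounted at the origin on the work surface. World frame = base frame: x ahead of the robot, y to its left, z up, the work surface at z = 0. Lengths are in m, angles in rad, forces in N, time in s.
With the tool pointing down it reaches from about 0.4 to 0.85 m from the base axis. Payload 4.5 kg.
Tool frame: the origin (TCP) lies at the very end of the fingers, on their centre line; the grasp point (between the pads) lies 19 mm behind it (r.grip_depth is the distance from the TCP to the grasp point, in m); z points along the fingers, x is the direction in which the jaws open and shut, and the axes are right-handed (so a half turn about z gives the same grasp; the last joint's range is limited). The gripper opens to 88 mm and grips with 3 to 60 N. Pads are 18 mm wide; open, the fingers measure 123 mm over their backs; the gripper's body (75 mm by 187 mm) begins 45 mm behind the grasp point.
Start: joints at [1.208, 0.689, -0.195, 1.565, 0.157, 0.902, -0.215], TCP at [0.242, -0.576, 0.239] pointing down, gripper open.
Joint ranges: [-3.01, 3.01], [-0.46, 2.08], [-1.47, 1.51], [0.13, 2.56], [-1, 4.14], [0.04, 2.09], [-2.66, 2.66]. Speed limits (rad/s): [2.57, 2.57, 3.14, 3.14, 3.14, 3.14, 3.14].

### API

Orientations are given as a unit quaternion [x, y, z, w].
In Python, from plant import r gives the robot as it stands. The module is installed in compiled form; this text tells all that it offers.
- The arm moves only by the shell command python3 -m jog 'ROWS' [FORCE]. ROWS is JSON, a list of rows, each a list of 5 numbers: the shift along the tool's x, y, z in units of 1 m (1.0 is 1 m), then the turn about the tool's z in units of 360 degrees (1.0 is 360 degrees), then the closure, from 0 (fully open) to 1 (shut). In form: [[dx, dy, dz, yaw, fingers], ...]. A call has 1 to 20 rows; each row shifts and turns the commanded pose from where the row before left it, along the tool's axes as they then stand; what a row does not reach is not made up. A row lasts 1/10 s, in which the tool goes at most 50 mm and 8.59 degrees, less where a joint would pass 70% of its speed; a pose out of reach is approached as far as the arm can. A call with a number of a shift or a turn outside -1 to 1 is refused whole. A call with a gripper value outside its range is refused whole. The fingers move at their own pace and stop on an object; FORCE is the grip in N (left out, the last holds). Time passes only in rows, so rows that do not move let the fingers close. It gives the time, the measured TCP pose, the force and the opening at its end, in the units of the state.
- r.get_state(): the state, without advancing time (a new reading comes with each control period).
- r.snapshot(name): name is "scene" or "top" or "wrist"; returns the picture (420x560x3 uint8, red, green, blue); there is no depth.
- r.get_calibration(name): a dict with "mtx" (3x3 intrinsics, pixels), "dist" ([k1, k2, p1, p2, k3] as OpenCV has them; the pictures are not rectified), "R" (3x3) and "t" (3): a world point X has camera coordinates R X + t. Camera axes: x right, y down, z forward; pixel columns grow to the right and rows downward; lengths in m; the calibration is good to about 2 mm. A picture is of the moment at which its call begins: read the wrist's pose just before it. get_calibration takes no time and is no camera call; for the wrist camera it gives the pose at the moment of the call.
- r.finish_job(): hands the job in, once; it reports no verdict.
Trained networks look in the newest picture that a camera, given by its name, has taken for a name from the list of things; names that differ only in an ending like _2 or _b are one class to them, and where a whole thing is asked for, a point or a joint stands for the part that bears it (a point fixed in the world has none). Each returns a list of dicts, best first, with "score" (0 to 1); they miss things now and then, are a little off and sometimes report something else, mostly with a low value. They report only what shows in the picture. A call takes as long as a camera call. They do not tell look-alikes from the thing itself.
- r.cut_out(thing, camera): "pixels" (420x560 bool, what is visible of it) and "rect" ([left, top, right, bottom] in pixels, round what is visible of it).
The state is a dict: "clock": time; "q": joint angles; "qd": joint speeds; "joint_torque": joint torques, N m; "tool_pos": TCP position; "eef_rot": TCP orientation; "contact_force": force on the tool from outside, world axes, zero at the start; "moment": the same for the moment, N m; "opening": opening from 0.0 (shut) to 1.0 (fully open).
Only numpy, scipy, OpenCV 4.12 (cv2) and the standard library are available. Lean on these libraries where they do the work, as an engineer would, in place of code of your own. Each camera call takes 0.05 s, during which the arm holds its last target.

### The job

Get the contact bars ready for their resistance test: first pull the sprung contact head back by its knob and hook it in its holding notch. Then lay every bar on the bench in a V cradle of its own, and roll each one until its flats face straight up. When all lie so, unhook the head and let it come fully home over the flats, leaving the bars in place; do not knock the mug over.

Things in the scene. Friction and masses are not known exactly. Their poses are not given: they have to be found in the camera images.
- bar1_mid (a point): Contact bar, one of up to three alike (None if absent): bare aluminium, 194 mm long, about 0.5 kg. Point: its centre, on the axis; y along the bar, z the way its flats look. Round, 32 mm dia, for |y| < 64 mm (grip it round the middle); hexagon collar 48 mm across flats at |y| 64-79; then a D-shaped tang, |y| 79-97, 32 mm dia, its one flat 5 mm above the axis.
- bar2_mid (a point): Another bar like bar1 (None if absent). The ends are alike: both tangs' flats look the same way (z), as does one collar face; a dark 8 mm cross hole through each tang shows in the flat and on the round side opposite. On the bench a bar lies on its collars, axis 24 mm up, z about 60 or 120 degrees from up, either way.
- bar3_mid (a point): Another bar like bar1 (None if absent).
- cradle_left (a point): V cradle at the fixture's -x end, left seen from the robot; the point is where the centre of a bar lying in it belongs, 75 mm above the bench. A pair of dark steel V plates (90 degree V, prongs as high as the point, 26 mm either side of it in x), 43 to 57 mm from the point in +y and -y. The bar lies along y, collars outside the plates, 7 mm of play each way. Axes are the fixture's.
- cradle_mid (a point): The middle V cradle, like cradle_left; 95 mm from either neighbour in x. Between its two plates (86 mm) a cradle is open down to the fixture's base plate, top 10 mm above the bench, so a gripper can hold the bar's middle there and lean about 35 degrees either way.
- cradle_right (a point): The V cradle at the fixture's +x end, right seen from the robot, like cradle_left.
- knob_grip (a point): Where to grip the round black knob: upright, 24 mm dia, from 77 to 130 mm above the bench; the point is on its axis, 108 mm up. An aluminium arm (20 mm wide, top at 77 mm) runs from its foot in +y to the head's black crossbar (top at 103 mm), which begins 48 mm from the knob's axis. Axes are the fixture's. Moves with joints head and knob.
- head (a joint): Pull-back of the sprung contact head in the fixture's -y, towards the robot (m): 0 fully home, 0.042 at its stop; the spring pulls it home with 5 N (home) to 10 N (stop). Black crossbar with a brass contact finger over each cradle's -y end. At home a finger lies 11.5 mm above a bar's axis, over its tang: it clears an upward flat but blocks a tang not turned up, and loading.
- knob (a joint): Knob's sideways place, fixture's +x (m): 0 to 0.022, light, unsprung. Its pin runs in a J slot: knob < 0.003 the head slides free; head > 0.036 the knob slides free; then at knob > 0.017 (best at its stop) ease the head back: the pin drops in the holding notch, head stays at about 0.029. Let go elsewhere it snaps home. To unhook: head > 0.036, knob to 0, let home.
- mug: White mug, 80 mm across, 95 mm high, a bystander on the right; origin under its centre, z up.
There are look-alikes about, which are no part of the job. Leave any pink look-alike of the part that bears bar2_mid alone.

How it is judged:
By the outcome, as a careful person would: the job done as asked, in the order asked, and still so for the second after the job is handed in, with the robot touching nothing.
Of bar1, bar2, bar3 only 2 to 3 are there at a start; the rules pass over those that are not, and their reading is None.
At some moment in a run one of bar1, bar2, bar3 may be knocked a few centimetres aside while the robot is not near it.
Once in a run the grip may slacken for a moment while it holds something.
It also fails if it takes over 210 s, if anything falls off the work surface, if the arm or the gripper's body presses on something with over 40 N, if the wrist force passes 120 N, or if a joint passes its speed limit or range.

## Working session

There is one attempt and no reset: what is moved stays moved. The work goes in short steps, Python scripts to look and compute and a shell command to move; the robot and the scene stay as the last step left them, time stands still between calls to the robot, and variables do not carry over. Pictures are saved under pics/ and viewed, and the job is handed in when it is done.

```bash
ls; mkdir -p pics; cat > h.py <<'E'
import numpy as np, cv2
from plant import r
from scipy.spatial.transform import Rotation as Rot
def snap(cam,name,crop=None,scale=1):
    im=r.snapshot(cam); 
    o=im[...,::-1].copy()
    if crop: l,t,rr,b=crop; o=o[t:b,l:rr]
    if scale!=1: o=cv2.resize(o,None,fx=scale,fy=scale,interpolation=cv2.INTER_CUBIC)
    cv2.imwrite(f'pics/{name}.png',o); return im
def proj(cam,X,c=None):
    c=c or r.get_calibration(cam)
    rv,_=cv2.Rodrigues(np.array(c['R'],float))
    p,_=cv2.projectPoints(np.array(X,float).reshape(-1,1,3),rv,np.array(c['t'],float),np.array(c['mtx'],float),np.array(c['dist'],float))
    return p.reshape(-1,2)
def ray(cam,px,c=None):
    c=c or r.get_calibration(cam)
    R=np.array(c['R']);t=np.array(c['t']).ravel()
    u=cv2.undistortPoints(np.array(px,float).reshape(-1,1,2),np.array(c['mtx'],float),np.array(c['dist'],float)).reshape(-1,2)
    d=np.c_[u,np.ones(len(u))]@R
    return -R.T@t,d
def atz(cam,px,z,c=None):
    o,d=ray(cam,px,c); s=(z-o[2])/d[:,2]; return o+d*s[:,None]
def st():
    s=r.get_state(); R=Rot.from_quat(s['eef_rot']).as_matrix()
    print('t',round(s['clock'],2),'tcp',np.round(s['tool_pos'],4),'F',np.round(s['contact_force'],1),'op',round(s['opening'],3))
    print('tool x',np.round(R[:,0],3),'y',np.round(R[:,1],3),'z',np.round(R[:,2],3),'q',np.round(s['q'],2))
    return s,R
E
python3 - <<'E'
from h import *
st()
for c in ['scene','top','wrist']:
    snap(c,c+'0'); k=r.get_calibration(c); print(c,np.round(-np.array(k['R']).T@np.array(k['t']).ravel(),3), np.round(np.array(k['R'])[2],2))
E
```

```text
pics
t 0.0 tcp [ 0.2413 -0.5759  0.2379] F [-0.3  0.6  0.4] op 0.997
tool x [ 0.387 -0.922 -0.002] y [-0.922 -0.387  0.   ] z [-0.001  0.002 -1.   ] q [ 1.21  0.69 -0.19  1.57  0.16  0.9  -0.22]
scene [ 1.527 -0.393  1.406] [-0.6   0.16 -0.78]
top [ 0.416 -0.126  1.379] [ 0.08  0.01 -1.  ]
wrist [ 0.308 -0.548  0.385] [-0.26 -0.11 -0.96]
```

View pics/scene0.png

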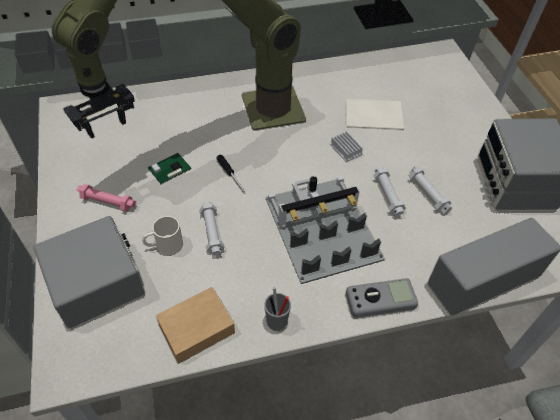

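View pics/top0.png

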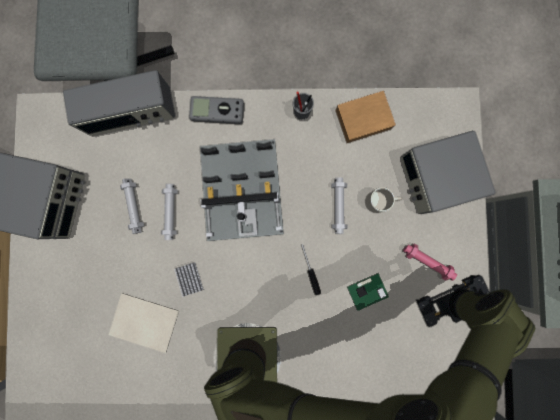

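View pics/wrist0.png

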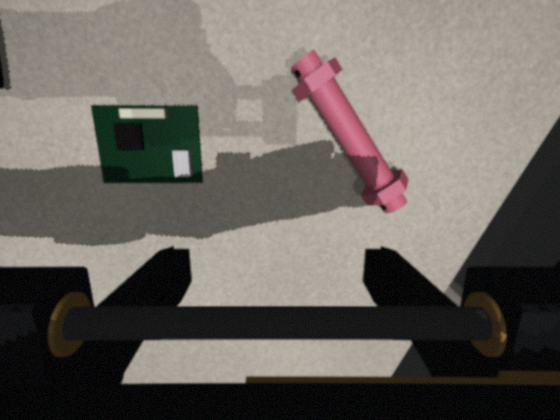

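The scene shows three aluminium bars (top view: (133,206), (170,211), (339,206)), a pink look-alike at (430,262), which I leave alone, the fixture at (240,190), and the mug at (380,200).

```bash
python3 - <<'E'
from h import *
a=snap('top','topfix',(190,130,290,245),5)
snap('top','topbars',(110,165,190,245),7)
snap('top','topbar3',(310,165,400,245),6)
for n in ['bar1_mid','knob_grip','mug','cradle_left','head']:
    for d in r.cut_out(n,'top'): 
        ys,xs=np.nonzero(d['pixels']); print(n,round(d['score'],2),d['rect'],xs.mean().round(1),ys.mean().round(1),len(xs), np.round(atz('top',[[xs.mean(),ys.mean()]],0.024),3))
E
```

```text
bar1_mid 0.57 [160.2, 182.2, 173.6, 243.9] 168.5 213.0 469 [[0.499 0.268 0.024]]
knob_grip 0.66 [236.7, 200.2, 245.7, 220.9] 240.9 211.3 104 [[0.502 0.016 0.024]]
mug 0.61 [364.3, 188.6, 397.3, 213.0] 379.5 199.7 593 [[ 0.538 -0.467  0.024]]
cradle_left 0.7 [197.1, 136.4, 281.5, 242.4] 240.4 189.5 7349 [[0.578 0.017 0.024]]
head 0.9 [201.6, 184.3, 278.2, 221.5] 237.9 198.4 888 [[0.547 0.026 0.024]]
```

View pics/topfix.png

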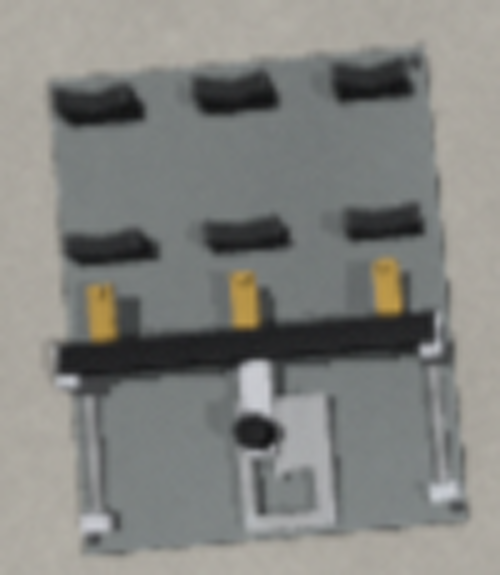

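View pics/topbars.png

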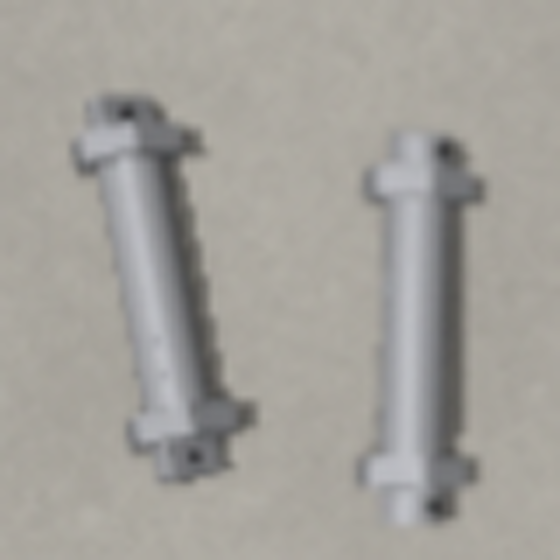

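View pics/topbar3.png

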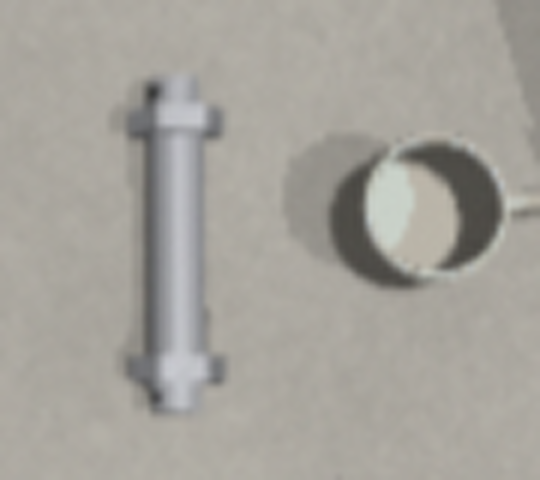

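```bash
python3 - <<'E'
from h import *
from scipy.optimize import least_squares
# base plate corners z=.010 from crop (5x, origin 190,130)
px=np.array([[52,83],[422,45],[85,553],[467,520]])/5+[190,130]
W=atz('top',px,0.010); print(np.round(W,4))
# knob top z=.130
print('knob',np.round(atz('top',np.array([[257,430]])/5+[190,130],0.130),4))
# prong tips: outer ends of dark plates top edge, z=.075
tips=np.array([[58,92],[143,98],[195,80],[275,82],[335,65],[412,62],[65,238],[155,240],[205,225],[288,225],[347,210],[423,207]])/5+[190,130]
T=atz('top',tips,0.075); 
c=T.reshape(6,2,3).mean(1); print(np.round(c,4))
for p in T: print(np.round(p,3))
E
```

```text
[[ 0.7355  0.1613  0.01  ]
 [ 0.7599 -0.1025  0.01  ]
 [ 0.4019  0.136   0.01  ]
 [ 0.4224 -0.131   0.01  ]]
knob [[0.4805 0.0031 0.13  ]]
[[ 0.7116  0.1146  0.075 ]
 [ 0.7202  0.0233  0.075 ]
 [ 0.7311 -0.0706  0.075 ]
 [ 0.6131  0.1077  0.075 ]
 [ 0.6216  0.0156  0.075 ]
 [ 0.6318 -0.0778  0.075 ]]
[0.714 0.144 0.075]
[0.709 0.086 0.075]
[0.721 0.05  0.075]
[ 0.719 -0.004  0.075]
[ 0.73  -0.045  0.075]
[ 0.732 -0.097  0.075]
[0.614 0.138 0.075]
[0.612 0.077 0.075]
[0.622 0.044 0.075]
[ 0.621 -0.012  0.075]
[ 0.631 -0.052  0.075]
[ 0.633 -0.103  0.075]
```

```bash
python3 -m jog '[[0,0,0,0.0165,0],[0,0,0,0.0165,0],[0,0,0,0.0165,0],[-0.0428,-0.0222,-0.003,0,0],[-0.0428,-0.0222,-0.003,0,0],[-0.0428,-0.0222,-0.003,0,0],[-0.0428,-0.0222,-0.003,0,0],[-0.0428,-0.0222,-0.003,0,0],[-0.0428,-0.0222,-0.003,0,0],[-0.0428,-0.0222,-0.003,0,0],[-0.0428,-0.0222,-0.003,0,0],[-0.0428,-0.0222,-0.003,0,0],[-0.0428,-0.0222,-0.003,0,0],[-0.0428,-0.0222,-0.003,0,0],[-0.0428,-0.0222,-0.003,0,0],[-0.0428,-0.0222,-0.003,0,0],[0,0,0,0,0],[0,0,0,0,0]]' 60
python3 - <<'E'
from h import *
st(); snap('wrist','w1')
k=r.get_calibration('wrist'); print(-np.array(k['R']).T@np.array(k['t']).ravel())
E
```

```text
clock: 2.35
tool_pos: [0.4817, 0.0039, 0.2778]
eef_rot: [0.738, -0.675, 0.0, -0.0]
contact_force: [-0.6, -0.7, 0.1]
opening: 0.998
t 2.35 tcp [0.4817 0.0039 0.2778] F [-0.6 -0.7  0.1] op 0.998
tool x [ 0.089 -0.996 -0.   ] y [-0.996 -0.089 -0.   ] z [ 0.  0. -1.] q [-0.05  0.45 -0.08  1.94  0.05  0.76 -1.64]
[0.55301134 0.0090018  0.42402419]
```

View pics/w1.png

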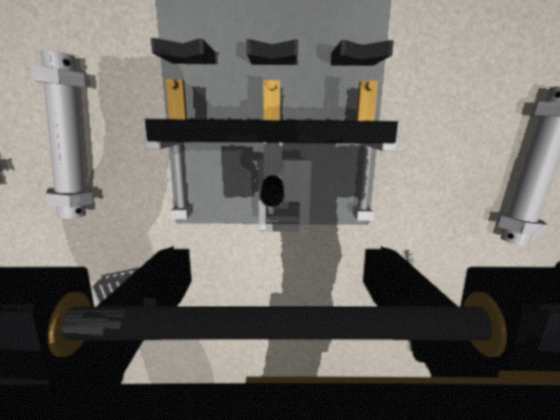

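The wrist view shows the knob at (272,190), the crossbar at (270,131), the fingers at (176/272/368,100) and the near V plates at row 50.

```bash
python3 - <<'E'
from h import *
im=cv2.imread('pics/w1.png')
cv2.imwrite('pics/w1c.png',cv2.resize(im[30:235,140:410],None,fx=2.9,fy=2.9,interpolation=cv2.INTER_CUBIC))
for z in(.13,.103,.077): print(np.round(atz('wrist',[[272,186]],z),4))
T=atz('wrist',[[153,40],[214,44],[247,40],[297,41],[341,42],[392,41]],.075);print(np.round(T,4))
T=atz('wrist',[[147,122],[397,124]],.103);print(np.round(T,4))
E
```

```text
[[0.4905 0.0081 0.13  ]]
[[0.4848 0.0081 0.103 ]]
[[0.4793 0.008  0.077 ]]
[[ 0.6159  0.1378  0.075 ]
 [ 0.6178  0.0774  0.075 ]
 [ 0.6243  0.0448  0.075 ]
 [ 0.6277 -0.0048  0.075 ]
 [ 0.6305 -0.0486  0.075 ]
 [ 0.6355 -0.099   0.075 ]]
[[ 0.5379  0.1354  0.103 ]
 [ 0.5571 -0.1093  0.103 ]]
```

View pics/w1c.png

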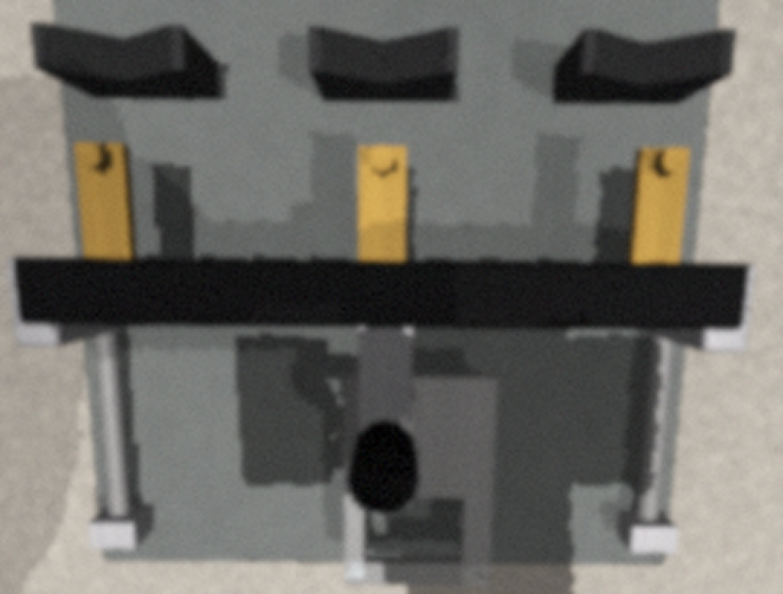

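```bash
python3 - <<'E'
from h import *
T=atz('wrist',[[178,44.6],[272.3,44.8],[367.3,45]],.075);print(np.round(T,4))
d=T[2]-T[0]; print(np.linalg.norm(d), np.degrees(np.arctan2(d[0],-d[1])))
B=atz('wrist',np.array([[15,260],[749,267],[18,325],[742,330]])/2.9+[140,30],.103);print(np.round(B,4)); d=B[1]-B[0];print(np.degrees(np.arctan2(d[0],-d[1])),np.linalg.norm(d))
# knob circle bottom end top-edge: model of knob top
k=np.array([384,440])/2.9+[140,30]
for ctr in([384,455],[384,440]): print(np.round(atz('wrist',[np.array(ctr)/2.9+[140,30]],.13),4))
# project knob model circle at z .13 r .012, .077
for c in [(0.487,0.008),(0.484,0.008)]:
  a=np.linspace(0,2*np.pi,24)
  for z in(.13,.08):
    p=proj('wrist',np.c_[c[0]+.012*np.cos(a),c[1]+.012*np.sin(a),0*a+z]); p=(p-[140,30])*2.9; print(c,z,p.min(0).round(),p.max(0).round())
E
```

```text
[[ 0.614   0.1132  0.075 ]
 [ 0.6222  0.0194  0.075 ]
 [ 0.6299 -0.0752  0.075 ]]
0.18900094992894997 4.830727664871393
[[ 0.54    0.1371  0.103 ]
 [ 0.559  -0.1101  0.103 ]
 [ 0.5185  0.1368  0.103 ]
 [ 0.5382 -0.1118  0.103 ]]
4.409598268950563 0.24792943168026255
[[0.4897 0.0077 0.13  ]]
[[0.4947 0.0081 0.13  ]]
(0.487, 0.008) 0.13 [346. 427.] [419. 498.]
(0.487, 0.008) 0.08 [353. 403.] [415. 465.]
(0.484, 0.008) 0.13 [345. 436.] [418. 507.]
(0.484, 0.008) 0.08 [352. 411.] [415. 472.]
```

```bash
python3 -m jog '[[-0.0036,0,0.04,0,0],[0,0,0.04,0,0],[0,0,0.04,0,0],[0,0,0.04,0,0],[0,0,0.029,0,0],[0,0,0,0,0],[0,0,0,0,1],[0,0,0,0,1],[0,0,0,0,1],[0,0,0,0,1],[0,0,0,0,1],[0,0,0,0,1]]' 60; python3 - <<'E'
from h import *
st(); snap('wrist','w2')
E
```

```text
clock: 3.6
tool_pos: [0.4814, 0.0063, 0.0891]
eef_rot: [0.737, -0.676, 0.0, -0.0]
contact_force: [-0.5, 0.5, 0.5]
opening: 0.476
t 3.6 tcp [0.4814 0.0063 0.0891] F [-0.5  0.5  0.5] op 0.476
tool x [ 0.086 -0.996  0.   ] y [-0.996 -0.086 -0.001] z [ 0.001  0.    -1.   ] q [-0.09  0.77 -0.04  2.12  0.1   0.25 -1.7 ]
```

View pics/w2.png

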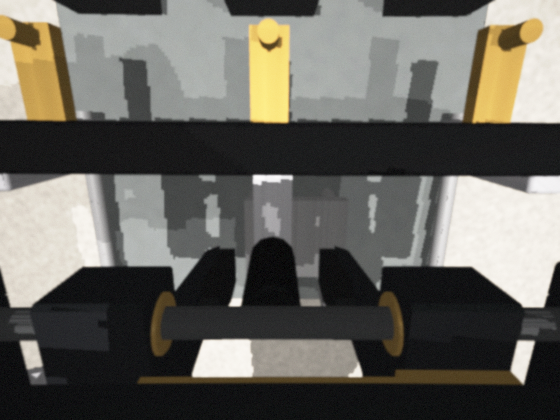

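The knob is centred between the fingers, which are still closing. Next I finish the grip and pull.

```bash
python3 -m jog '[[0,0,0,0,1],[0,0,0,0,1],[0,0,0,0,1],[0,0,0,0,1],[0,0,0,0,1],[0,0.003,0,0,1],[0,0.006,0,0,1],[0,0.008,0,0,1],[0,0.008,0,0,1],[0,0.008,0,0,1],[0,0.006,0,0,1],[0,0.002,0,0,1],[0,0,0,0,1],[0,0,0,0,1]]' 60; python3 - <<'E'
from h import *
st(); snap('wrist','w3')
E
```

```text
clock: 5.05
tool_pos: [0.4457, 0.0035, 0.0888]
eef_rot: [0.737, -0.676, 0.003, -0.004]
contact_force: [9.6, 0.4, -8.2]
opening: 0.262
t 5.05 tcp [0.4457 0.0035 0.0888] F [ 9.6  0.4 -8.2] op 0.262
tool x [ 0.086 -0.996 -0.001] y [-0.996 -0.086 -0.011] z [ 0.01   0.002 -1.   ] q [-0.1   0.76 -0.02  2.23  0.11  0.14 -1.71]
```

View pics/w3.png

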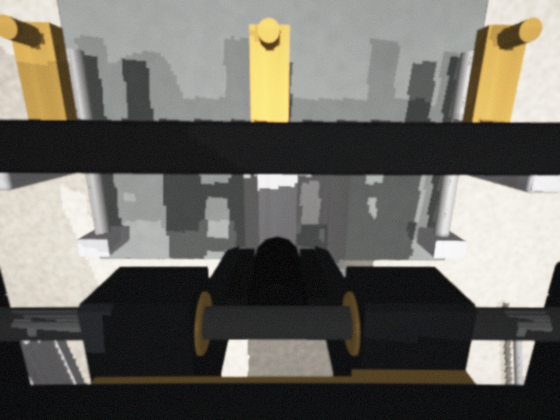

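```bash
python3 -m jog '[[0,0.003,0,0,1],[0,0.003,0,0,1],[0,0,0,0,1],[0,0,0,0,1],[0,0,0,0,1]]' 60;  python3 - <<'E'
from h import *
st()
E
```

```text
clock: 5.6
tool_pos: [0.4403, 0.003, 0.0888]
eef_rot: [0.737, -0.676, 0.004, -0.005]
contact_force: [9.1, 0.5, -9.0]
opening: 0.258
t 5.6 tcp [0.4403 0.003  0.0888] F [ 9.1  0.5 -9. ] op 0.258
tool x [ 0.086 -0.996 -0.001] y [-0.996 -0.086 -0.012] z [ 0.012  0.002 -1.   ] q [-0.1   0.76 -0.02  2.25  0.11  0.13 -1.71]
```

```bash
python3 -m jog '[[0.004,0,0,0,1],[0.006,0,0,0,1],[0.006,0,0,0,1],[0.005,0,0,0,1],[0.003,0,0,0,1],[0,0,0,0,1],[0,0,0,0,1]]' 60;  python3 - <<'E'
from h import *
st()
E
```

```text
clock: 6.3
tool_pos: [0.4427, -0.0156, 0.0888]
eef_rot: [0.739, -0.674, 0.002, -0.007]
contact_force: [8.3, 14.1, -7.3]
opening: 0.256
t 6.3 tcp [ 0.4427 -0.0156  0.0888] F [ 8.3 14.1 -7.3] op 0.256
tool x [ 0.093 -0.996 -0.007] y [-0.996 -0.093 -0.013] z [ 0.012  0.008 -1.   ] q [-0.04  0.76 -0.04  2.24  0.13  0.13 -1.67]
```

```bash
python3 -m jog '[[0,-0.003,0,0,1],[0,-0.003,0,0,1],[0,-0.003,0,0,1],[0,-0.003,0,0,1],[0,-0.003,0,0,1],[0,-0.002,0,0,1],[0,0,0,0,1],[0,0,0,0,1]]' 60;  python3 - <<'E'
from h import *
st();snap('wrist','w4')
E
```

```text
clock: 7.1
tool_pos: [0.4539, -0.0147, 0.0887]
eef_rot: [0.739, -0.674, -0.001, -0.003]
contact_force: [-0.3, 14.0, 1.0]
opening: 0.258
t 7.1 tcp [ 0.4539 -0.0147  0.0887] F [-0.3 14.   1. ] op 0.258
tool x [ 0.092 -0.996 -0.006] y [-0.996 -0.092 -0.002] z [ 0.002  0.006 -1.   ] q [-0.04  0.76 -0.04  2.2   0.13  0.18 -1.67]
```

View pics/w4.png

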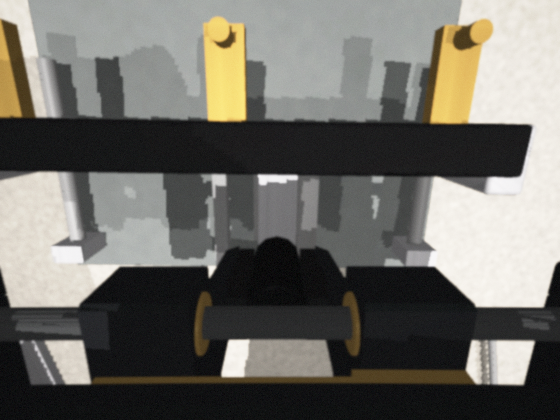

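The x force has fallen to zero, so the notch is carrying the spring. Releasing and rising.

```bash
python3 -m jog '[[-0.003,0,0,0,1],[0,0,0,0,0],[0,0,0,0,0],[0,0,0,0,0],[0,0,0,0,0],[0,0,0,0,0],[0,0,-0.03,0,0],[0,0,-0.045,0,0],[0,0,-0.05,0,0],[0,-0.04,-0.05,0,0],[0,-0.045,-0.02,0,0],[0,-0.045,0,0,0],[0,0,0,0,0],[0,0,0,0,0]]' 60;  python3 - <<'E'
from h import *
st();snap('wrist','w5');snap('top','t5',(100,130,420,260),2.5)
E
```

```text
clock: 8.55
tool_pos: [0.5732, -0.0071, 0.2719]
eef_rot: [0.737, -0.676, -0.001, 0.001]
contact_force: [-0.5, -0.1, -0.5]
opening: 0.998
t 8.55 tcp [ 0.5732 -0.0071  0.2719] F [-0.5 -0.1 -0.5] op 0.998
tool x [ 0.086 -0.996  0.   ] y [-0.996 -0.086  0.002] z [-0.002 -0.    -1.   ] q [-0.01  0.58 -0.1   1.69  0.07  0.88 -1.62]
```

View pics/w5.png

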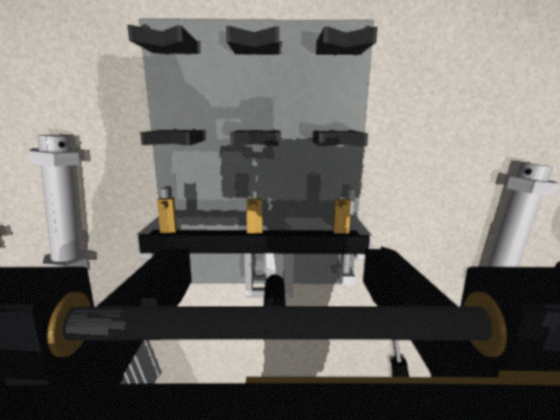

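View pics/t5.png

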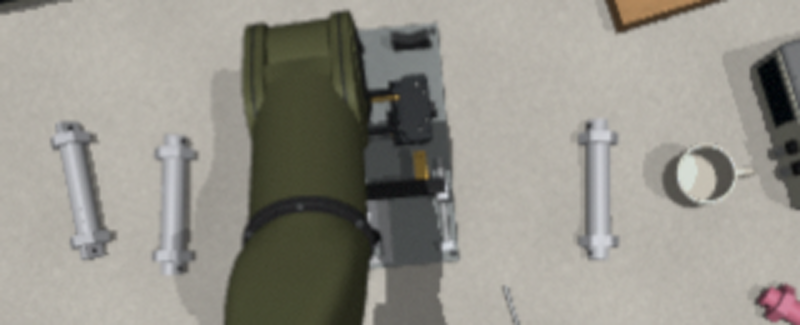

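Head is hooked; the knob at (273,290) stays back. Next is a precise fit of the cradles from this view.

```bash
python3 - <<'E'
from h import *
im=cv2.imread('pics/w5.png')
cv2.imwrite('pics/w5c.png',cv2.resize(im[15:155,120:390],None,fx=2.9,fy=2.9,interpolation=cv2.INTER_CUBIC))
a=np.radians(4.9); ex=np.array([np.sin(a),-np.cos(a),0]);ey=np.array([np.cos(a),np.sin(a),0])
C=np.array([0.672,0.0236,0.075])
o=cv2.imread('pics/w5.png'); o=cv2.resize(o,None,fx=1,fy=1)
c=cv2.resize(im[15:155,120:390],None,fx=2.9,fy=2.9,interpolation=cv2.INTER_CUBIC)
for cx in(-.095,0,.095):
  for cy in(-.057,-.043,.043,.057):
    for s in(-.026,.026):
      p=(proj('wrist',C+ex*(cx+s)+ey*cy)[0]-[120,15])*2.9
      cv2.circle(c,tuple(int(v) for v in p),3,(0,0,255),-1)
cv2.imwrite('pics/w5m.png',c)
E
```

```text
(no output)
```

View pics/w5m.png

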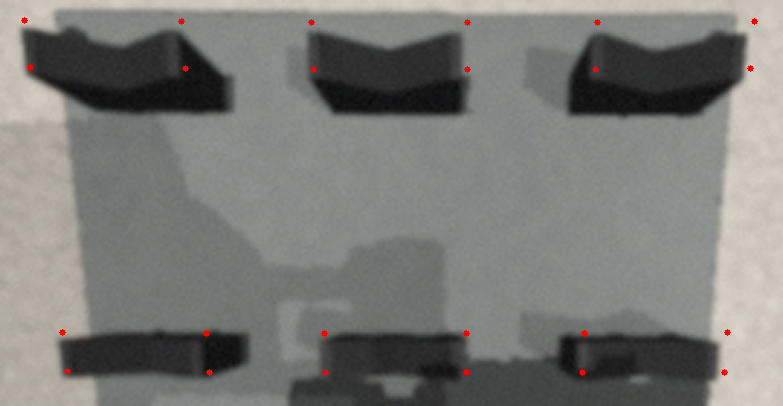

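```bash
python3 - <<'E'
from h import *
for n,p in dict(A=(83,190),B=(174,204),C=(597,188)).items(): print(n,np.round(atz('top',[np.array(p)/2.5+[100,130]],.024),3))
for n,e in dict(A=((68,128),(95,253)),B=((175,140),(172,270)),C=((597,122),(598,255))).items():
  T=atz('top',np.array(e)/2.5+[100,130],.03); d=T[0]-T[1]; print(n,np.round(T,3).tolist(),np.linalg.norm(d),np.degrees(np.arctan2(d[1],d[0])))
E
```

```text
A [[0.525 0.393 0.024]]
B [[0.504 0.265 0.024]]
C [[ 0.52  -0.324  0.024]]
A [[0.611, 0.413, 0.03], [0.436, 0.372, 0.03]] 0.17974590759929096 13.308610519380169
B [[0.593, 0.262, 0.03], [0.412, 0.265, 0.03]] 0.18064345101096008 -0.6434408664883126
C [[0.612, -0.325, 0.03], [0.427, -0.323, 0.03]] 0.1845068181684137 -0.7821718542646788
```

```bash
python3 -m jog '[[-0.047,0.0165,0,0,0],[-0.047,0.0165,0,0,0],[-0.047,0.0165,0,0,0],[-0.047,0.0165,0,0,0],[-0.047,0.0165,0,0,0],[-0.0465,0.0165,0,0,0],[0,0,0.02,0.0153,0],[0,0,0,0,0],[0,0,0,0,0]]' 60;  python3 - <<'E'
from h import *
st();snap('wrist','w6')
E
```

```text
clock: 9.55
tool_pos: [0.4506, 0.2632, 0.2527]
eef_rot: [-0.704, 0.711, -0.0, -0.001]
contact_force: [0.2, -0.2, -0.1]
opening: 1.004
t 9.55 tcp [0.4506 0.2632 0.2527] F [ 0.2 -0.2 -0.1] op 1.004
tool x [-0.01  -1.     0.002] y [-1.     0.01   0.001] z [-0.001 -0.002 -1.   ] q [-0.58  0.53 -0.06  1.86  0.04  0.75 -2.24]
```

View pics/w6.png

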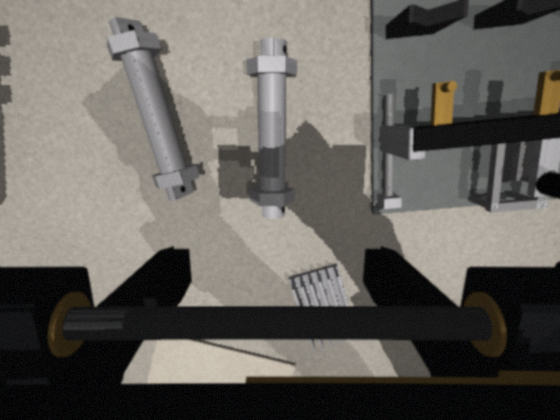

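```bash
python3 - <<'E'
from h import *
im=cv2.imread('pics/w6.png')
a=cv2.resize(im[10:90,90:190],None,fx=4,fy=4,interpolation=cv2.INTER_CUBIC)
b=cv2.resize(im[150:230,130:230],None,fx=4,fy=4,interpolation=cv2.INTER_CUBIC)
c=cv2.resize(im[20:90,225:325],None,fx=4,fy=4,interpolation=cv2.INTER_CUBIC)
d=cv2.resize(im[160:230,225:325],None,fx=4,fy=4,interpolation=cv2.INTER_CUBIC)
cv2.imwrite('pics/w6c.png',np.vstack([np.hstack([a,b]),np.hstack([c,d])])[:600])
T=atz('wrist',[[272,40],[272,215],[272,66],[272,192]],.027);print(np.round(T,4))
T=atz('wrist',[[272,130],[152,110]],.024);print(np.round(T,4))
T=atz('wrist',[[125,27],[180,189]],.027);print(np.round(T,4)); d=T[0]-T[1];print(T.mean(0),np.degrees(np.arctan2(d[1],d[0])))
E
```

```text
[[0.6028 0.267  0.027 ]
 [0.4081 0.2701 0.027 ]
 [0.5775 0.2674 0.027 ]
 [0.4373 0.2696 0.027 ]]
[[0.5102 0.2685 0.024 ]
 [0.5334 0.4043 0.024 ]]
[[0.616  0.4208 0.027 ]
 [0.4423 0.3808 0.027 ]]
[0.52912268 0.40078496 0.027     ] 12.975392946957
```

View pics/w6c.png

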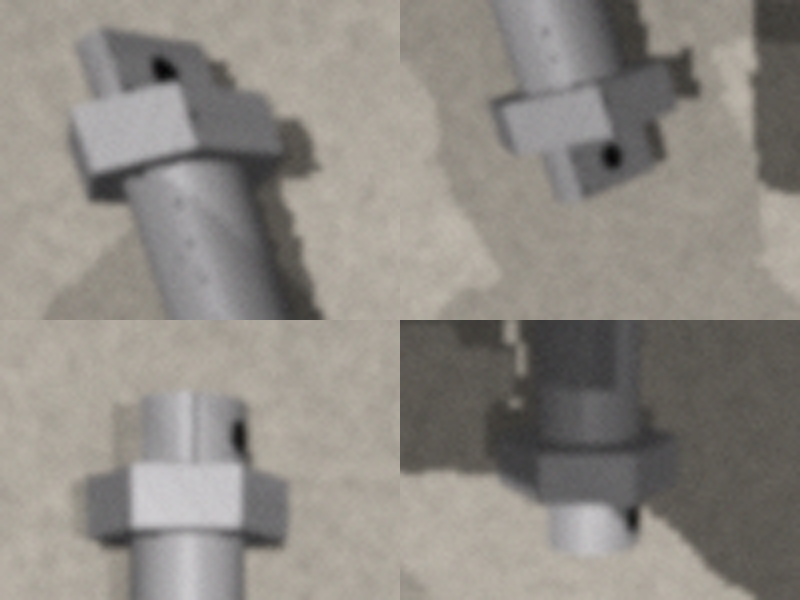

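Ambiguity check: A at (152,110) shows its flat up-right, so z is 60° right of up. B at (272,130) shows its round side with the hole up-right, so z is 120° to the left. Both are bare aluminium, so they are the real bars. I grasp B first.

```bash
python3 -m jog '[[-0.0045,-0.0273,0.03,0,0],[0,-0.0273,0.035,0,0],[0,0,0.045,0,0],[0,0,0.045,0,0],[0,0,0.045,0,0],[0,0,0.03,0,0],[0,0,0.0165,0,0],[0,0,0,0,0.5],[0,0,0,0,1],[0,0,0,0,1],[0,0,0,0,1],[0,0,0,0,1],[0,0,0,0,1],[0,0,0,0,1],[0,0,0,0,1],[0,0,0,0,1]]' 45;  python3 - <<'E'
from h import *
st();snap('wrist','w7')
E
```

```text
clock: 11.2
tool_pos: [0.5057, 0.2687, 0.0064]
eef_rot: [-0.703, 0.711, -0.0, -0.0]
contact_force: [-0.5, -1.1, 2.8]
opening: 0.342
t 11.2 tcp [0.5057 0.2687 0.0064] F [-0.5 -1.1  2.8] op 0.342
tool x [-0.011 -1.     0.001] y [-1.     0.011 -0.   ] z [ 0.    -0.001 -1.   ] q [-0.55  0.98 -0.03  1.86  0.08  0.31 -2.23]
```

View pics/w7.png

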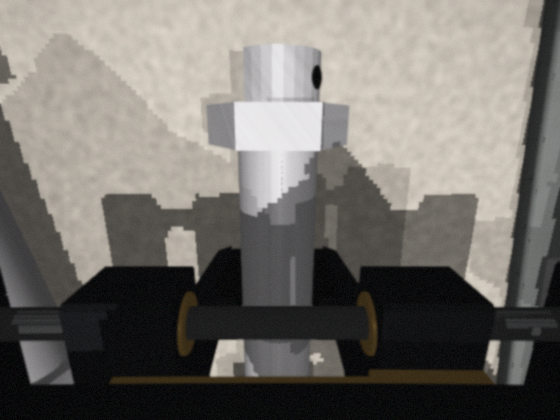

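```bash
python3 -m jog '[[0,0,-0.02,0,1],[0,0,-0.04,0,1],[0,0,-0.045,0,1],[0,0,-0.039,-0.0153,1],[0.0368,-0.0204,0,0,1],[0.0368,-0.0204,0,0,1],[0.0368,-0.0204,0,0,1],[0.0368,-0.0204,0,0,1],[0.0368,-0.0204,0,0,1],[0.0368,-0.0204,0,0,1],[0.0368,-0.0204,0,0,1],[0,0,0,0,1],[0,0,0,0,1],[0,0,0,0,1]]' 45;  python3 - <<'E'
from h import *
st();snap('wrist','w8')
E
```

```text
clock: 12.65
tool_pos: [0.6685, 0.0263, 0.1489]
eef_rot: [0.737, -0.676, -0.002, 0.001]
contact_force: [-0.2, 0.7, -5.8]
opening: 0.345
t 12.65 tcp [0.6685 0.0263 0.1489] F [-0.2  0.7 -5.8] op 0.345
tool x [ 0.087 -0.996 -0.002] y [-0.996 -0.087  0.003] z [-0.003  0.001 -1.   ] q [-0.03  0.85 -0.15  1.5   0.15  0.81 -1.72]
```

View pics/w8.png

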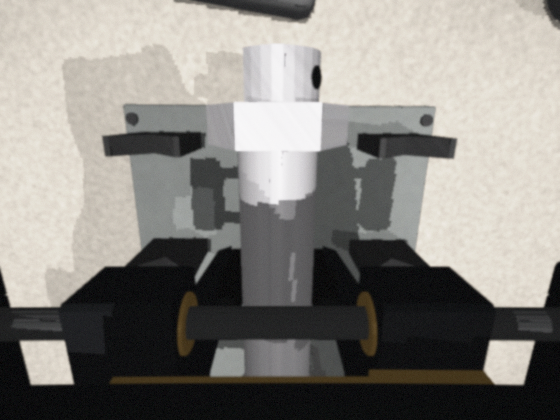

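```bash
python3 - <<'E'
from h import *
im=cv2.imread('pics/w8.png')
cv2.imwrite('pics/w8c.png',cv2.resize(im[95:165,90:470],None,fx=2.1,fy=2.1,interpolation=cv2.INTER_CUBIC))
s,R=st()
T=atz('wrist',[[155,140],[407,141]],.075); M=T.mean(0); print(np.round(T,4),np.round(M,4),np.linalg.norm(T[0]-T[1])); d=T[1]-T[0]; print(np.degrees(np.arctan2(d[0],-d[1])))
a=np.radians(4.9); print('C est',M[:2]-.05*np.array([np.cos(a),np.sin(a)]))
E
```

```text
t 12.7 tcp [0.6686 0.0269 0.1493] F [-0.4  0.1 -6.1] op 0.346
tool x [ 0.088 -0.996 -0.002] y [-0.996 -0.088  0.003] z [-0.003  0.002 -1.   ] q [-0.03  0.85 -0.15  1.5   0.15  0.81 -1.72]
[[ 0.7184  0.1158  0.075 ]
 [ 0.733  -0.0562  0.075 ]] [0.7257 0.0298 0.075 ] 0.17257108490472828
4.848196932134759
C est [0.67585184 0.02555154]
```

View pics/w8c.png

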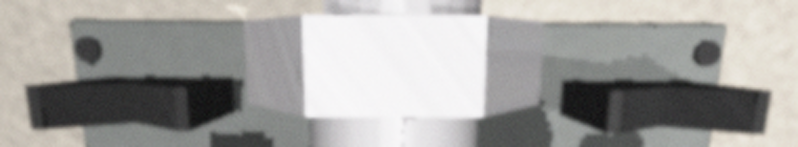

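```bash
python3 - <<'E'
from h import *
T=atz('wrist',[[141.2,144.5],[418.6,145.5]],.075); M=T.mean(0); print(np.round(T,4),np.round(M,4),np.linalg.norm(T[0]-T[1])); d=T[1]-T[0]; print(np.degrees(np.arctan2(d[0],-d[1])))
a=np.radians(4.9); print('C est',M[:2]-.05*np.array([np.cos(a),np.sin(a)]))
E
```

```text
[[ 0.7145  0.1253  0.075 ]
 [ 0.7307 -0.0647  0.075 ]] [0.7226 0.0303 0.075 ] 0.1906312078411372
4.871266898995993
C est [0.67274603 0.02603655]
```

```bash
python3 -m jog '[[0.0015,-0.0033,0.02,0,1],[0,0,0.03,0,1],[0,0,0.02,0,1],[0,0,0.012,0,1],[0,0,0.006,0,1],[0,0,0.003,0,1],[0,0,0,0,1],[0,0,0,0,1]]' 45;  python3 - <<'E'
from h import *
st();snap('wrist','w9')
E
```

```text
clock: 13.5
tool_pos: [0.6743, 0.0235, 0.0603]
eef_rot: [0.737, -0.676, 0.001, -0.001]
contact_force: [-1.4, -0.7, -6.0]
opening: 0.349
t 13.5 tcp [0.6743 0.0235 0.0603] F [-1.4 -0.7 -6. ] op 0.349
tool x [ 0.086 -0.996  0.   ] y [-0.996 -0.086 -0.002] z [ 0.002  0.    -1.   ] q [-0.04  0.98 -0.13  1.52  0.18  0.65 -1.73]
```

View pics/w9.png

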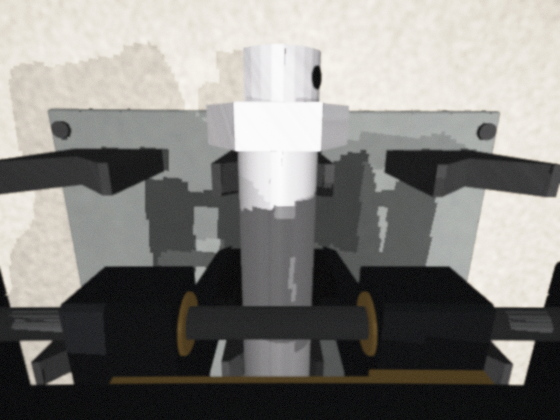

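```bash
python3 -m jog '[[-0.001,0.0015,0.002,0,1],[0,0,0.0015,0,1],[0,0,0.001,0,1],[0,0,0,0,1]]' 45;  python3 - <<'E'
from h import *
st()
E
```

```text
clock: 13.95
tool_pos: [0.6728, 0.0255, 0.0573]
eef_rot: [0.737, -0.676, 0.0, -0.001]
contact_force: [-3.9, 1.5, 8.3]
opening: 0.349
t 13.95 tcp [0.6728 0.0255 0.0573] F [-3.9  1.5  8.3] op 0.349
tool x [ 0.086 -0.996 -0.001] y [-0.996 -0.086 -0.003] z [ 0.002  0.001 -1.   ] q [-0.04  0.98 -0.13  1.53  0.18  0.64 -1.74]
```

```bash
python3 -m jog '[[0,0,0,0,0.6],[0,0,0,0,0.3],[0,0,0,0,0],[0,0,0,0,0],[0,0,0,0,0],[0,0,-0.02,0,0],[0,0,-0.04,0,0],[0,0.01,-0.04,0,0.5],[0,0.01,-0.02,0,1],[0,0,0,0,1],[0,0,0,0,1],[0,0,0,0,1]]' 45;  python3 - <<'E'
from h import *
st();snap('wrist','w10')
E
```

```text
clock: 15.15
tool_pos: [0.6514, 0.0225, 0.1732]
eef_rot: [0.737, -0.676, -0.001, 0.001]
contact_force: [0.7, -0.5, 0.2]
opening: 0.517
t 15.15 tcp [0.6514 0.0225 0.1732] F [ 0.7 -0.5  0.2] op 0.517
tool x [ 0.086 -0.996  0.   ] y [-0.996 -0.086  0.002] z [-0.002 -0.    -1.   ] q [-0.03  0.8  -0.15  1.54  0.15  0.82 -1.72]
```

View pics/w10.png

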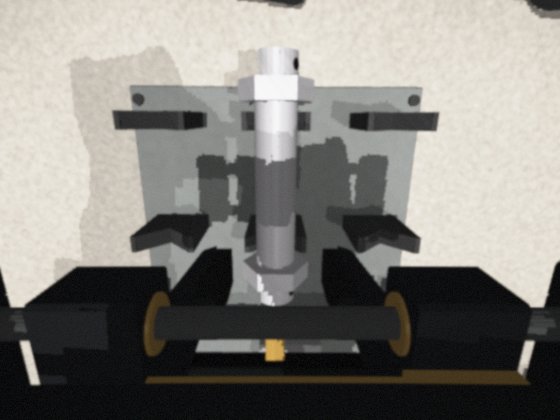

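```bash
python3 -m jog '[[0,0,0,0,1],[0,0,0,0,1],[0,0,0,0,1],[0,0,0,0,1],[0,0,0,0,1],[0,0,0,0,1]]' 45;  cat >> h.py <<'E'
A5=np.radians(4.9); EX=np.array([np.sin(A5),-np.cos(A5)]); EY=np.array([np.cos(A5),np.sin(A5)]); CM=np.array([0.672,0.0252])
def fx(W): W=np.atleast_2d(W)[:,:2]-CM; return np.c_[W@EX,W@EY]
E
python3 - <<'E'
from h import *
s,R=st();snap('wrist','w11')
print('tcp fixture',fx(s['tool_pos'])*1000)
T=atz('wrist',[[254,98],[299,98],[254,78],[299,78]],.099);print(np.round(fx(T)*1000,1))
E
```

```text
clock: 15.8
tool_pos: [0.652, 0.0226, 0.1748]
eef_rot: [0.737, -0.676, 0.0, -0.0]
contact_force: [0.4, 0.1, -1.0]
opening: 0.007
t 15.8 tcp [0.652  0.0226 0.1748] F [ 0.4  0.1 -1. ] op 0.007
tool x [ 0.086 -0.996  0.   ] y [-0.996 -0.086 -0.   ] z [ 0. -0. -1.] q [-0.03  0.8  -0.15  1.54  0.15  0.82 -1.72]
tcp fixture [[  0.9211597 -20.1524113]]
[[-14.9  64.8]
 [ 15.1  64.8]
 [-14.7  77.1]
 [ 14.8  77.1]]
```

View pics/w11.png

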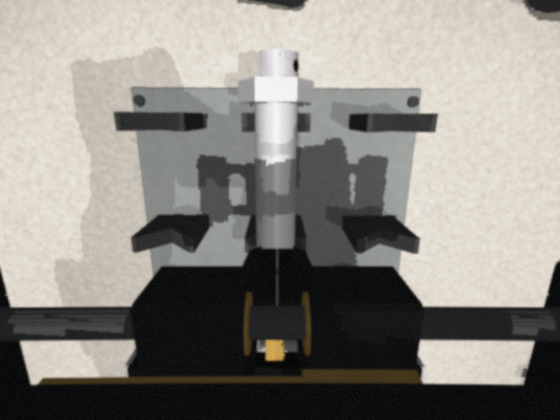

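```bash
python3 -m jog '[[0.019,-0.0456,0,0,1],[0.0186,-0.0456,0,0,1],[0,0,0.04,0,1],[0,0,0.035,0,1],[0,0,0.008,0,1],[0,0,0,0,1],[0,0,0.002,0,1],[0,0,0.002,0,1],[0,0,0.002,0,1],[0,0,0.002,0,1],[0,0,0.002,0,1],[0,0,0,0,1]]' 45;  python3 - <<'E'
from h import *
s,R=st();snap('wrist','w12')
print('tcp fixture',fx(s['tool_pos'])*1000)
E
```

```text
clock: 17.05
tool_pos: [0.7458, -0.0071, 0.0815]
eef_rot: [0.737, -0.676, -0.0, 0.0]
contact_force: [-0.1, 0.2, 0.3]
opening: 0.006
t 17.05 tcp [ 0.7458 -0.0071  0.0815] F [-0.1  0.2  0.3] op 0.006
tool x [ 0.086 -0.996  0.   ] y [-0.996 -0.086  0.   ] z [-0. -0. -1.] q [ 0.01  1.04 -0.14  1.25  0.16  0.87 -1.65]
tcp fixture [[38.45056503 70.81127305]]
```

View pics/w12.png

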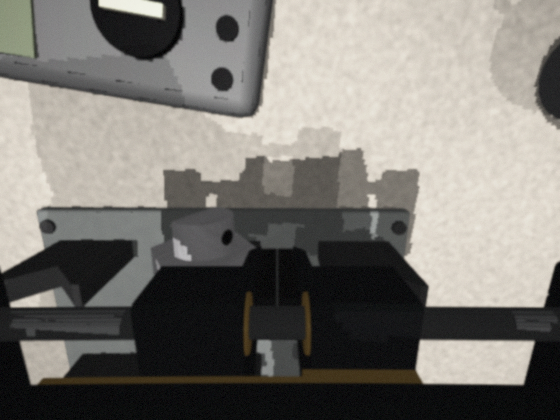

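```bash
python3 -m jog '[[0,0,0.002,0,1],[0,0,0.002,0,1],[0,0,0.002,0,1],[0,0,0.001,0,1]]' 45; python3 -m jog '[[0,0,0.002,0,1],[0,0,0.002,0,1],[0,0,0.002,0,1],[0,0,0.001,0,1]]' 45; python3 - <<'E'
from h import *
s,R=st();snap('wrist','w13',(130,180,330,280),4)
E
```

```text
clock: 17.5
tool_pos: [0.7462, -0.0077, 0.0748]
eef_rot: [0.737, -0.676, 0.0, 0.0]
contact_force: [-0.5, -1.0, 2.5]
opening: 0.004
clock: 17.9
tool_pos: [0.7466, -0.0081, 0.0679]
eef_rot: [0.737, -0.676, 0.001, 0.0]
contact_force: [1.1, -4.9, 2.8]
opening: 0.006
t 17.9 tcp [ 0.7466 -0.0081  0.0679] F [ 1.1 -4.9  2.8] op 0.006
tool x [ 0.085 -0.996  0.001] y [-0.996 -0.085 -0.001] z [ 0.001 -0.001 -1.   ] q [ 0.01  1.05 -0.14  1.25  0.17  0.85 -1.66]
```

View pics/w13.png

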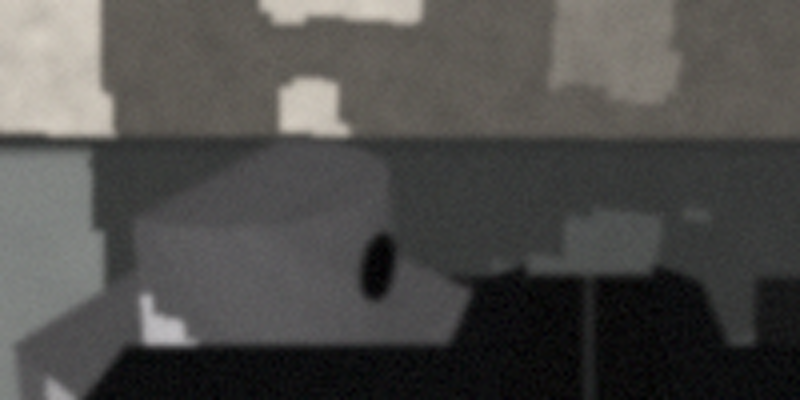

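```bash
python3 -m jog '[[0.003,0,-0.02,0,1],[-0.02,0.04,-0.04,0,1],[-0.02,0.045,-0.04,0,1],[0,0,0,0,1],[0,0,0,0,1]]' 45; python3 - <<'E'
from h import *
s,R=st();snap('wrist','w14',(180,20,380,160),4)
print('tcp fixture',fx(s['tool_pos'])*1000)
E
```

```text
clock: 18.45
tool_pos: [0.6745, 0.0181, 0.1531]
eef_rot: [0.737, -0.675, -0.0, -0.001]
contact_force: [0.5, -0.3, -0.6]
opening: 0.004
t 18.45 tcp [0.6745 0.0181 0.1531] F [ 0.5 -0.3 -0.6] op 0.004
tool x [ 0.088 -0.996 -0.001] y [-0.996 -0.088 -0.   ] z [ 0.     0.001 -1.   ] q [-0.02  0.85 -0.15  1.48  0.15  0.82 -1.7 ]
tcp fixture [[7.30765866 1.92758669]]
```

View pics/w14.png

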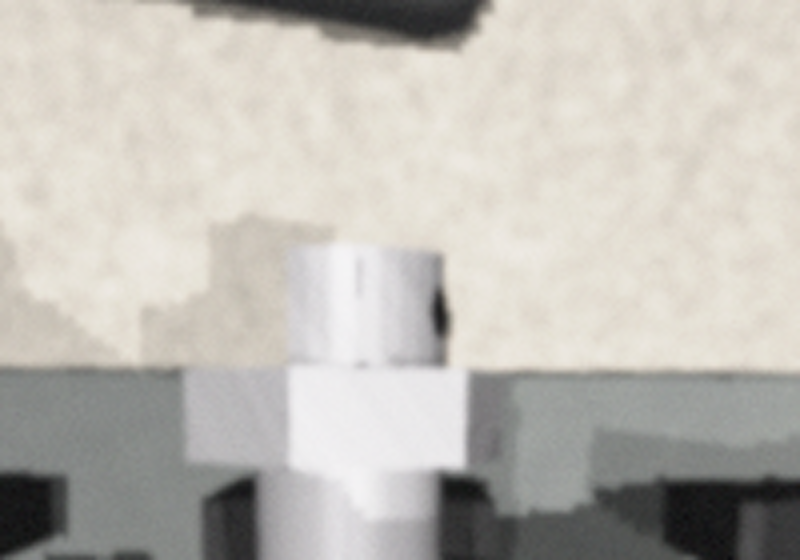

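```bash
python3 -m jog '[[0.0287,-0.03,0,0,1],[0,-0.039,0,0,1],[0,0,0.04,0,1],[0,0,0.032,0,1],[0,0,0.003,0,1],[0,0,0.003,0,1],[0,0,0.003,0,1],[0,0,0.003,0,1],[0,0,0.003,0,1]]' 45; python3 -m jog '[[0,0,0.002,0,1],[0,0,0.002,0,1],[0,0,0.001,0,1],[0,0,0,0,1]]'; python3 -m jog '[[0.003,0,-0.02,0,1],[-0.017,0.04,-0.04,0,1],[-0.02,0.04,-0.04,0,1],[0,0,0,0,1],[0,0,0,0,1]]' 45; python3 - <<'E'
from h import *
s,R=st();snap('wrist','w15',(180,20,380,160),4)
print('tcp fixture',fx(s['tool_pos'])*1000)
E
```

```text
clock: 19.4
tool_pos: [0.7477, -0.0077, 0.0676]
eef_rot: [0.737, -0.676, 0.002, -0.001]
contact_force: [-0.1, -2.8, 4.4]
opening: 0.001
clock: 19.8
tool_pos: [0.7466, -0.0075, 0.0608]
eef_rot: [0.737, -0.676, 0.001, 0.0]
contact_force: [1.0, -4.2, 3.1]
opening: 0.003
clock: 20.3
tool_pos: [0.6764, 0.0181, 0.1482]
eef_rot: [0.738, -0.675, -0.001, -0.001]
contact_force: [0.3, 0.6, -0.1]
opening: 0.006
t 20.3 tcp [0.6764 0.0181 0.1482] F [ 0.3  0.6 -0.1] op 0.006
tool x [ 0.088 -0.996 -0.002] y [-0.996 -0.088 -0.   ] z [-0.     0.002 -1.   ] q [-0.02  0.86 -0.15  1.47  0.15  0.82 -1.7 ]
tcp fixture [[7.44414809 3.78260918]]
```

View pics/w15.png

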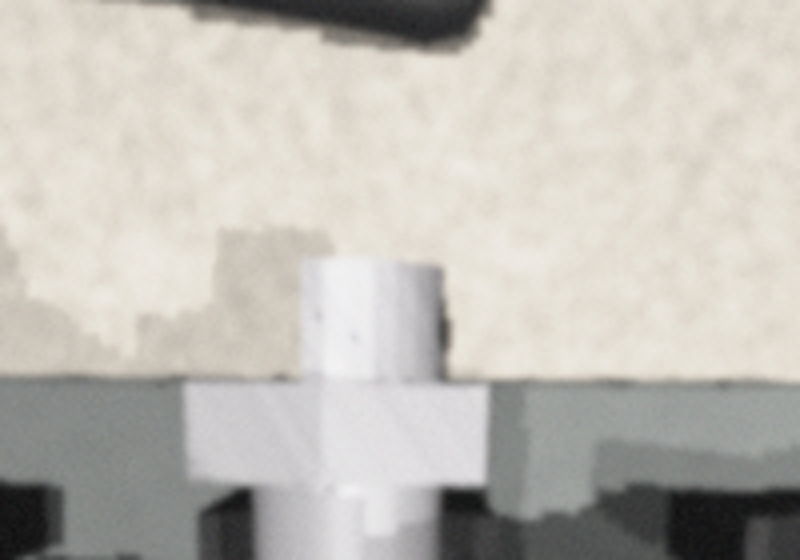

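```bash
python3 -m jog '[[0.0266,-0.03,0,0,1],[0,-0.0372,0,0,1],[0,0,0.03,0,1],[0,0,0.022,0,1],[0,0,0.002,0,1],[0,0,0.003,0,1],[0,0,0.003,0,1],[0,0,0.003,0,1],[0.001,0,0.002,0,1],[0.001,0,0.002,0,1],[0,0,0.002,0,1]]' 45; python3 -m jog '[[0.0005,0,0.003,0,1],[0,0,0.003,0,1],[0,0,0.003,0,1],[0,0,0.003,0,1],[0,0,0.003,0,1],[0,0,0.003,0,1],[0,0,0,0,1]]'; python3 -m jog '[[0.003,0,-0.02,0,1],[-0.017,0.04,-0.04,0,1],[-0.02,0.04,-0.04,0,1],[0,0,0,0,1],[0,0,0,0,1]]' 45; python3 - <<'E'
from h import *
s,R=st();snap('wrist','w16',(180,20,380,160),4)
print('tcp fixture',fx(s['tool_pos'])*1000)
E
```

```text
clock: 21.45
tool_pos: [0.7464, -0.0072, 0.0791]
eef_rot: [0.737, -0.676, 0.0, -0.0]
contact_force: [-0.7, -0.2, 0.1]
opening: 0.008
clock: 22.15
tool_pos: [0.746, -0.0078, 0.0602]
eef_rot: [0.737, -0.676, -0.0, 0.0]
contact_force: [0.1, -0.7, -1.0]
opening: 0.008
clock: 22.65
tool_pos: [0.6775, 0.0153, 0.1492]
eef_rot: [0.737, -0.676, 0.001, -0.001]
contact_force: [-0.2, -0.8, 0.1]
opening: 0.002
t 22.65 tcp [0.6775 0.0153 0.1492] F [-0.2 -0.8  0.1] op 0.002
tool x [ 0.087 -0.996  0.   ] y [-0.996 -0.087 -0.002] z [ 0.002  0.    -1.   ] q [-0.02  0.86 -0.15  1.47  0.15  0.82 -1.7 ]
tcp fixture [[10.33310659  4.61169349]]
```

View pics/w16.png

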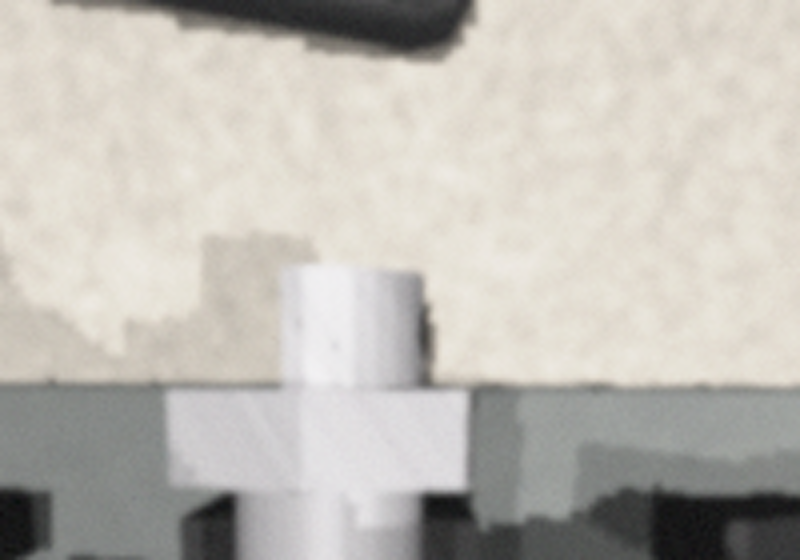

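```bash
python3 -m jog '[[0.0262,-0.03,0,0,1],[0,-0.0364,0,0,1],[0,0,0.03,0,1],[0,0,0.02,0,1],[0,0,0,0,1],[0,0,0,0,1]]' 45; python3 - <<'E'
from h import *
s,R=st()
print('tcp fixture',fx(s['tool_pos'])*1000)
E
```

```text
clock: 23.3
tool_pos: [0.7454, -0.0064, 0.0967]
eef_rot: [0.736, -0.676, -0.0, 0.001]
contact_force: [0.7, -0.4, -0.2]
opening: 0.009
t 23.3 tcp [ 0.7454 -0.0064  0.0967] F [ 0.7 -0.4 -0.2] op 0.009
tool x [ 0.085 -0.996  0.   ] y [-0.996 -0.085  0.001] z [-0.001 -0.001 -1.   ] q [ 0.01  1.02 -0.15  1.24  0.16  0.89 -1.65]
tcp fixture [[37.76045202 70.42150703]]
```

```bash
python3 -m jog '[[-0.0018,0,0,0,1],[0,0,0.003,0,1],[0,0,0.003,0,1],[0,0,0.003,0,1],[0,0,0.002,0,1],[0,0,0,0,1]]'; python3 -m jog '[[0.001,0,0.001,0,1],[0.0015,0,0.001,0,1],[0,0,0.002,0,1],[0,0,0.002,0,1],[0,0,0.002,0,1]]';python3 -m jog '[[0,0,0.002,0,1],[0,0,0.003,0,1],[0,0,0.003,0,1],[0,0,0.003,0,1],[0,0,0.003,0,1],[0,0,0.003,0,1],[0,0,0,0,1]]'; python3 -m jog '[[0.003,0,-0.02,0,1],[0,0.03,-0.03,0,1],[-0.01,0.03,-0.03,0,1],[-0.03,0.02,-0.01,0,1],[0,0,0,0,1],[0,0,0,0,1]]' 45; python3 - <<'E'
from h import *
s,R=st();snap('wrist','w17',(180,20,380,160),4)
print('tcp fixture',fx(s['tool_pos'])*1000)
E
```

```text
clock: 23.9
tool_pos: [0.7453, -0.0043, 0.0873]
eef_rot: [0.737, -0.676, 0.0, 0.0]
contact_force: [-0.4, -0.7, 1.5]
opening: 0.001
clock: 24.4
tool_pos: [0.7452, -0.0062, 0.0785]
eef_rot: [0.737, -0.676, -0.0, 0.0]
contact_force: [-0.6, -0.8, 0.8]
opening: 0.009
clock: 25.1
tool_pos: [0.7457, -0.0075, 0.0618]
eef_rot: [0.737, -0.676, 0.001, 0.0]
contact_force: [0.2, -3.4, 1.2]
opening: 0.005
clock: 25.7
tool_pos: [0.662, 0.0263, 0.1523]
eef_rot: [0.738, -0.675, -0.001, -0.001]
contact_force: [0.6, -0.7, -0.2]
opening: 0.002
t 25.7 tcp [0.662  0.0263 0.1523] F [ 0.6 -0.7 -0.2] op 0.002
tool x [ 0.089 -0.996 -0.002] y [-0.996 -0.089  0.   ] z [-0.     0.002 -1.   ] q [-0.03  0.84 -0.15  1.52  0.15  0.79 -1.72]
tcp fixture [[-1.91836638 -9.83192831]]
```

View pics/w17.png

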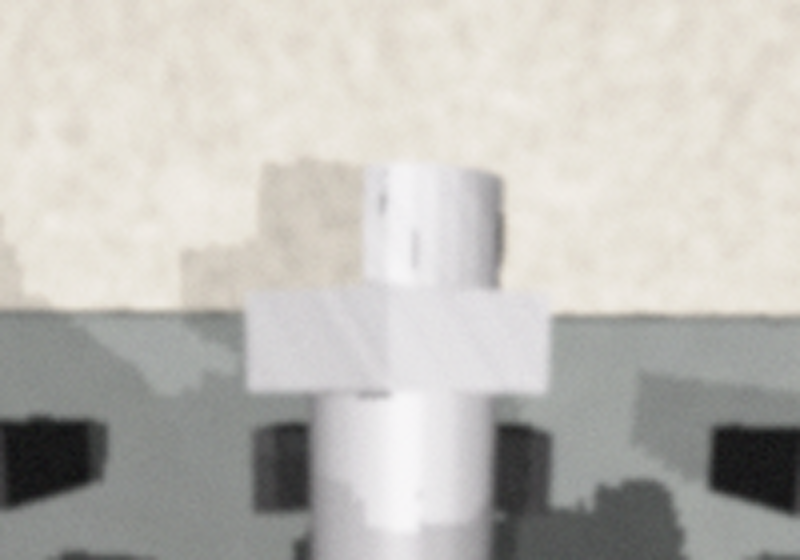

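```bash
python3 -m jog '[[0.0349,-0.03,0,0,1],[0,-0.0308,0,0,1],[0,-0.02,0,0,1],[0,0,0.03,0,1],[0,0,0.02,0,1],[0,0,0,0,1],[0,0,0,0,1]]' 45; python3 - <<'E'
from h import *
s,R=st()
print('tcp fixture',fx(s['tool_pos'])*1000)
E
```

```text
clock: 26.45
tool_pos: [0.746, -0.0049, 0.1012]
eef_rot: [0.736, -0.676, -0.0, 0.0]
contact_force: [0.2, -0.6, 0.4]
opening: 0.002
t 26.45 tcp [ 0.746  -0.0049  0.1012] F [ 0.2 -0.6  0.4] op 0.002
tool x [ 0.085 -0.996  0.   ] y [-0.996 -0.085  0.001] z [-0.001 -0.    -1.   ] q [ 0.01  1.01 -0.15  1.24  0.16  0.9  -1.65]
tcp fixture [[36.26807877 71.20029098]]
```

```bash
python3 -m jog '[[-0.0035,0,0,0,1],[0,0,0.006,0,1],[0,0,0.003,0,1],[0,0,0.002,0,1],[0,0,0.002,0,1],[0,0,0.002,0,1]]'; python3 -m jog '[[0.001,0,0.002,0,1],[0.001,0,0.002,0,1]]';python3 -m jog '[[0.001,0,0.002,0,1],[0.001,0,0.002,0,1],[0,0,0,0,1]]';  python3 - <<'E'
from h import *
s,R=st();snap('wrist','w18',(130,180,330,280),4)
print('tcp fixture',fx(s['tool_pos'])*1000)
E
```

```text
clock: 27.05
tool_pos: [0.7465, -0.002, 0.0883]
eef_rot: [0.737, -0.676, 0.001, 0.0]
contact_force: [-0.5, -2.3, 6.7]
opening: 0.004
clock: 27.25
tool_pos: [0.7468, -0.0042, 0.0843]
eef_rot: [0.736, -0.676, 0.001, -0.0]
contact_force: [-0.5, -2.6, 4.5]
opening: 0.009
clock: 27.55
tool_pos: [0.747, -0.006, 0.0797]
eef_rot: [0.736, -0.676, 0.001, -0.0]
contact_force: [0.5, -2.3, 4.0]
opening: 0.007
t 27.55 tcp [ 0.747  -0.006   0.0797] F [ 0.5 -2.3  4. ] op 0.007
tool x [ 0.085 -0.996  0.002] y [-0.996 -0.085 -0.002] z [ 0.002 -0.001 -1.   ] q [ 0.01  1.04 -0.14  1.25  0.17  0.86 -1.66]
tcp fixture [[37.45220773 72.06582626]]
```

View pics/w18.png

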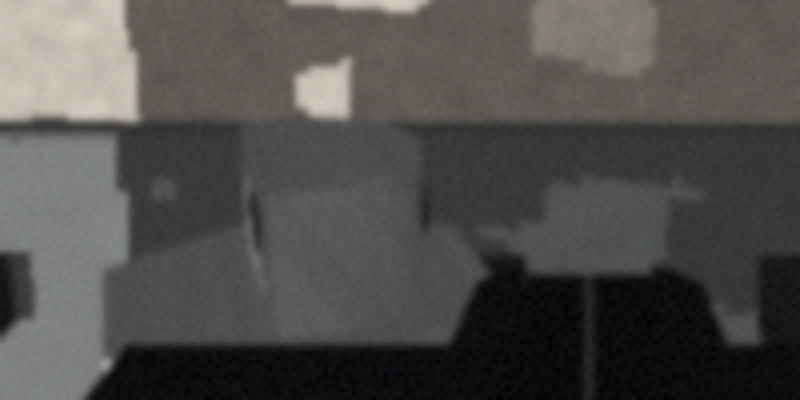

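```bash
python3 -m jog '[[0,0,0.002,0,1],[0,0,0.003,0,1],[-0.0005,0,0.003,0,1],[-0.0005,0,0.003,0,1],[-0.0005,0,0.003,0,1],[-0.0005,0,0.003,0,1],[0,0,0.001,0,1],[0,0,0,0,1]]'; python3 -m jog '[[0.003,0,-0.02,0,1],[0,0.03,-0.03,0,1],[-0.01,0.03,-0.03,0,1],[-0.025,0.01,0,0,1],[0,0,0,0,1],[0,0,0,0,1],[0,0,0,0,1]]' 45; python3 - <<'E'
from h import *
s,R=st();snap('wrist','w19',(180,20,380,160),4)
print('tcp fixture',fx(s['tool_pos'])*1000)
E
```

```text
clock: 28.4
tool_pos: [0.7467, -0.0072, 0.0616]
eef_rot: [0.736, -0.677, 0.003, 0.002]
contact_force: [1.5, -7.5, 5.0]
opening: 0.003
clock: 29.1
tool_pos: [0.6735, 0.0223, 0.14]
eef_rot: [0.737, -0.676, -0.0, 0.001]
contact_force: [0.1, -0.4, 0.6]
opening: 0.004
t 29.1 tcp [0.6735 0.0223 0.14  ] F [ 0.1 -0.4  0.6] op 0.004
tool x [ 0.085 -0.996  0.001] y [-0.996 -0.085  0.001] z [-0.001 -0.001 -1.   ] q [-0.03  0.87 -0.15  1.49  0.16  0.8  -1.72]
tcp fixture [[2.98736525 1.26122726]]
```

View pics/w19.png

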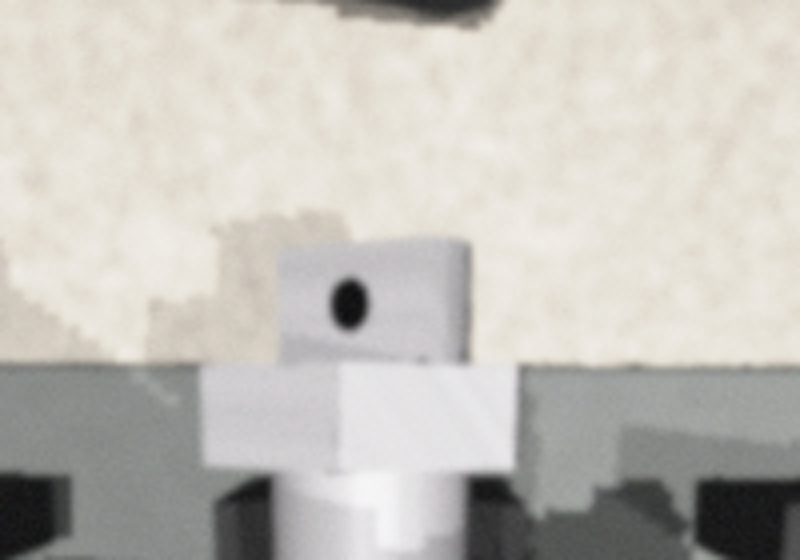

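```bash
python3 -m jog '[[0.0298,-0.035,0,0,1],[0,-0.035,0,0,1],[0,0,0.03,0,1],[0,0,0.01,0,1],[0,0,0,0,1],[0,0,0,0,1]]' 45; python3 - <<'E'
from h import *
s,R=st()
print('tcp fixture',fx(s['tool_pos'])*1000)
E
```

```text
clock: 29.75
tool_pos: [0.7452, -0.0008, 0.101]
eef_rot: [0.737, -0.676, -0.0, 0.0]
contact_force: [-0.4, 0.5, 0.3]
opening: 0.002
t 29.75 tcp [ 0.7452 -0.0008  0.101 ] F [-0.4  0.5  0.3] op 0.002
tool x [ 0.086 -0.996  0.   ] y [-0.996 -0.086  0.001] z [-0.001 -0.    -1.   ] q [ 0.    1.01 -0.15  1.24  0.16  0.9  -1.66]
tcp fixture [[32.1302652 70.7460502]]
```

```bash
python3 -m jog '[[0,0,0.006,0,1],[0,0,0.003,0,1],[0,0,0.002,0,1],[0,0,0.002,0,1],[0,0,0.002,0,1],[0.001,0,0.002,0,1],[0.001,0,0.002,0,1]]';python3 -m jog '[[0.001,0,0.002,0,1],[0.001,0,0.0015,0,1],[0.0005,0,0.001,0,1],[0,0,0,0,1]]';  python3 -m jog '[[0.003,0,-0.02,0,1],[0,0.03,-0.03,0,1],[-0.01,0.03,-0.02,0,1],[-0.025,0.01,0,0,1],[0,0,0,0,1],[0,0,0,0,1],[0,0,0,0,1]]' 45; python3 - <<'E'
from h import *
s,R=st();snap('wrist','w20',(180,20,380,160),4)
print('tcp fixture',fx(s['tool_pos'])*1000)
E
```

```text
clock: 30.45
tool_pos: [0.7472, -0.0045, 0.0839]
eef_rot: [0.736, -0.676, 0.002, -0.0]
contact_force: [-0.3, -3.3, 5.6]
opening: 0.005
clock: 30.85
tool_pos: [0.7472, -0.0066, 0.0789]
eef_rot: [0.736, -0.676, 0.002, -0.0]
contact_force: [0.3, -2.9, 5.6]
opening: 0.006
clock: 31.55
tool_pos: [0.674, 0.0198, 0.147]
eef_rot: [0.736, -0.676, 0.0, 0.0]
contact_force: [-0.2, -0.2, -0.2]
opening: 0.006
t 31.55 tcp [0.674  0.0198 0.147 ] F [-0.2 -0.2 -0.2] op 0.006
tool x [ 0.085 -0.996  0.001] y [-0.996 -0.085  0.   ] z [-0.    -0.001 -1.   ] q [-0.02  0.86 -0.15  1.48  0.16  0.81 -1.71]
tcp fixture [[5.55357419 1.55908399]]
```

View pics/w20.png

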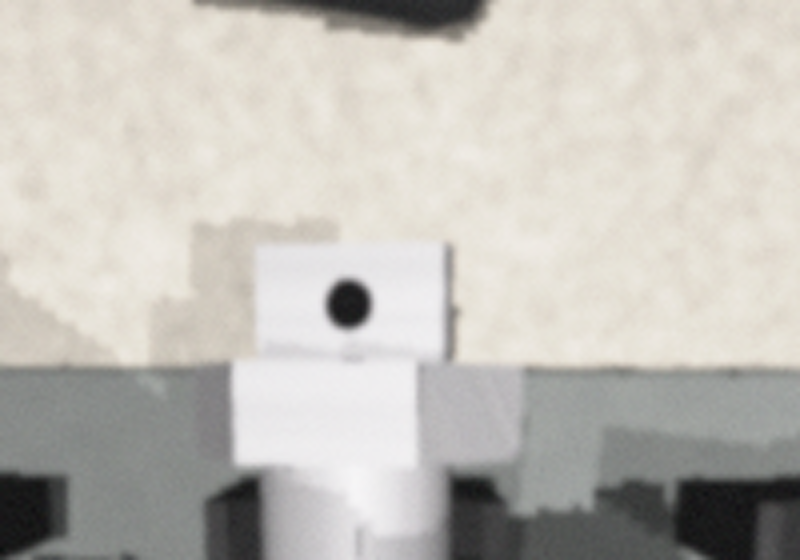

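```bash
python3 -m jog '[[0.0285,-0.035,0,0,1],[0,-0.0345,0,0,1],[0,0,0.03,0,1],[0,0,0.02,0,1],[0,0,0.012,0,1],[0,0,0,0,1],[0,0,0.002,0,1],[0,0,0.002,0,1]]' 45;  python3 -m jog '[[0,0,0.002,0,1],[0,0,0.002,0,1],[0,0,0.001,0,1],[0,0,0,0,1]]';  python3 - <<'E'
from h import *
s,R=st()
print('tcp fixture',fx(s['tool_pos'])*1000)
E
```

```text
clock: 32.4
tool_pos: [0.7462, -0.0026, 0.0833]
eef_rot: [0.737, -0.676, 0.001, -0.0]
contact_force: [-2.3, -2.7, 6.7]
opening: 0.007
clock: 32.8
tool_pos: [0.7475, -0.0041, 0.0796]
eef_rot: [0.736, -0.677, 0.003, -0.001]
contact_force: [-0.5, -4.1, 7.4]
opening: 0.005
t 32.8 tcp [ 0.7475 -0.0041  0.0796] F [-0.5 -4.1  7.4] op 0.005
tool x [ 0.084 -0.996  0.004] y [-0.996 -0.084 -0.005] z [ 0.005 -0.003 -1.   ] q [ 0.01  1.04 -0.14  1.25  0.17  0.86 -1.66]
tcp fixture [[35.65179325 72.70546636]]
```

```bash
python3 -m jog '[[0.001,0,0.002,0,1],[0,0,0,0,1],[0,0,-0.02,0,1],[0,0.03,-0.03,0,1],[-0.01,0.03,-0.02,0,1],[-0.025,0.01,0,0,1],[0,0,0,0,1],[0,0,0,0,1],[0,0,0,0,1]]' 45; python3 - <<'E'
from h import *
s,R=st();snap('wrist','w21',(180,20,380,160),4)
print('tcp fixture',fx(s['tool_pos'])*1000)
E
```

```text
clock: 33.7
tool_pos: [0.6734, 0.0253, 0.1445]
eef_rot: [0.736, -0.676, 0.001, 0.0]
contact_force: [-0.4, 1.0, -0.1]
opening: 0.007
t 33.7 tcp [0.6734 0.0253 0.1445] F [-0.4  1.  -0.1] op 0.007
tool x [ 0.085 -0.996  0.001] y [-0.996 -0.085 -0.001] z [ 0.001 -0.001 -1.   ] q [-0.03  0.86 -0.15  1.49  0.16  0.8  -1.72]
tcp fixture [[0.04071822 1.42411585]]
```

View pics/w21.png

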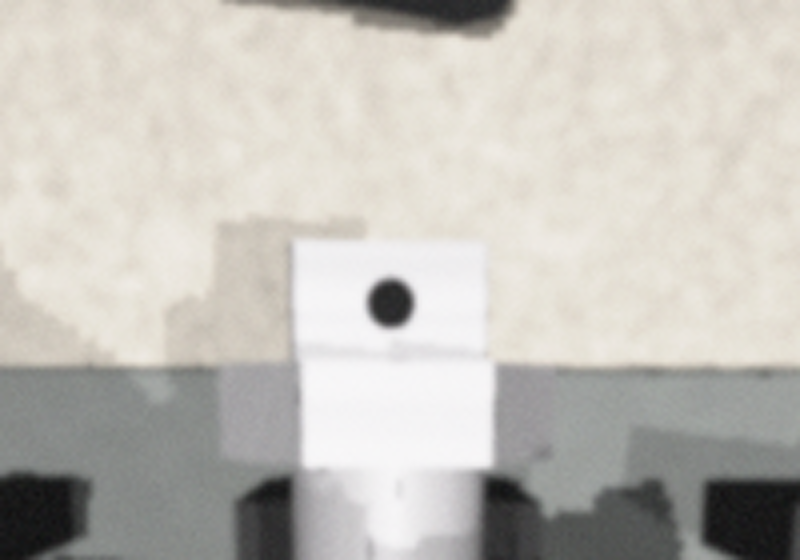

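Flats are now up within about 4° (face centre 397 against hex centre 388). A flat press on the collar face will level it.

```bash
python3 -m jog '[[0,-0.035,0,0,1],[0,-0.035,0,0,1],[0,0,0.03,0,1],[0,0,0.01,0,1],[0,0,0,0,1],[0,0,0.002,0,1],[0,0,0.002,0,1]]' 45;  python3 -m jog '[[0,0,0.002,0,1],[0,0,0.001,0,1],[0,0,0.001,0,1],[0,0,0.001,0,1],[0,0,0,0,1]]';  python3 - <<'E'
from h import *
s,R=st()
print('tcp fixture',fx(s['tool_pos'])*1000)
E
```

```text
clock: 34.45
tool_pos: [0.7425, 0.0321, 0.1015]
eef_rot: [0.737, -0.676, 0.0, -0.0]
contact_force: [0.1, -0.2, -0.3]
opening: 0.002
clock: 34.95
tool_pos: [0.7436, 0.0325, 0.0991]
eef_rot: [0.737, -0.676, 0.001, -0.001]
contact_force: [-3.8, -0.5, 12.5]
opening: 0.009
t 34.95 tcp [0.7436 0.0325 0.0991] F [-3.8 -0.5 12.5] op 0.009
tool x [ 0.085 -0.996 -0.   ] y [-0.996 -0.085 -0.004] z [ 0.004  0.    -1.   ] q [-0.04  1.01 -0.14  1.25  0.16  0.88 -1.7 ]
tcp fixture [[-1.20700413 71.94218728]]
```

```bash
python3 -m jog '[[0,0,-0.02,0,1],[0,0.03,-0.02,0,1],[0,0.04,0,0,1],[0,0,0,0,1],[0,0,0,0,1],[0,0,0,0,1]]' 45; python3 - <<'E'
from h import *
s,R=st();snap('wrist','w22',(180,20,380,160),4)
print('tcp fixture',fx(s['tool_pos'])*1000)
E
```

```text
clock: 35.55
tool_pos: [0.6743, 0.0266, 0.1362]
eef_rot: [0.737, -0.676, 0.001, -0.001]
contact_force: [0.0, -0.3, -0.7]
opening: 0.002
t 35.55 tcp [0.6743 0.0266 0.1362] F [ 0.  -0.3 -0.7] op 0.002
tool x [ 0.086 -0.996 -0.   ] y [-0.996 -0.086 -0.003] z [ 0.003  0.    -1.   ] q [-0.03  0.87 -0.15  1.49  0.16  0.78 -1.73]
tcp fixture [[-1.19835485  2.42619413]]
```

View pics/w22.png

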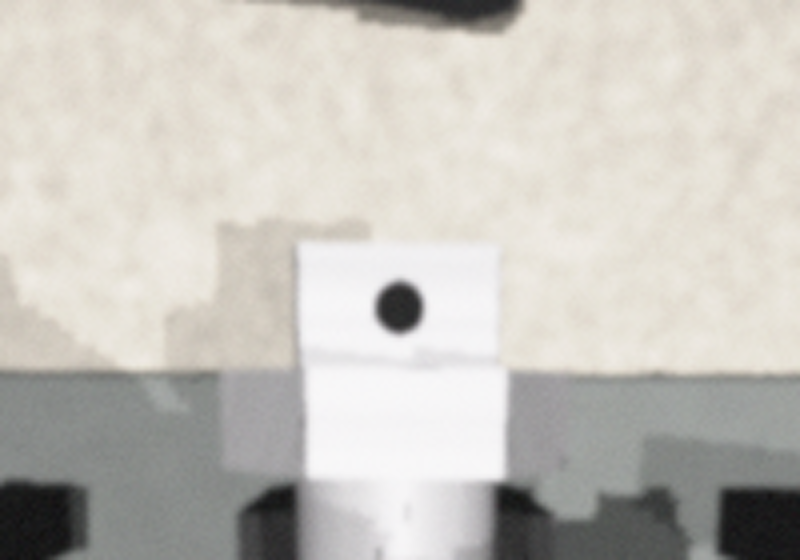

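```bash
python3 - <<'E'
from h import *
im=r.snapshot('wrist')
g=im[70:150,220:340].astype(float)
for row in (122,126,130,134): print(row,[int(v) for v in im[row,228:330].mean(-1)])
o=np.clip((g-90)*2,0,255).astype(np.uint8)[...,::-1]
cv2.imwrite('pics/w22e.png',cv2.resize(o,None,fx=6,fy=6,interpolation=cv2.INTER_CUBIC))
E
```

```text
122 [140, 141, 137, 138, 137, 138, 144, 155, 159, 165, 163, 163, 166, 166, 163, 164, 165, 164, 168, 165, 168, 164, 163, 165, 165, 163, 164, 170, 202, 233, 243, 245, 246, 246, 245, 246, 246, 246, 246, 246, 245, 245, 245, 246, 246, 245, 246, 245, 245, 246, 246, 245, 245, 245, 245, 246, 246, 246, 245, 245, 245, 244, 245, 246, 246, 245, 245, 245, 245, 246, 245, 245, 245, 244, 245, 245, 244, 239, 216, 177, 159, 154, 155, 155, 155, 155, 154, 156, 156, 155, 160, 157, 156, 155, 156, 160, 158, 158, 157, 158, 159, 157]
126 [141, 139, 136, 136, 140, 137, 146, 151, 159, 162, 164, 165, 166, 161, 164, 164, 165, 163, 169, 166, 165, 163, 165, 164, 163, 166, 163, 166, 196, 232, 242, 244, 244, 244, 245, 244, 245, 245, 243, 244, 244, 244, 245, 245, 245, 244, 244, 244, 245, 244, 244, 244, 244, 243, 244, 244, 244, 243, 244, 243, 243, 243, 244, 245, 245, 244, 244, 244, 244, 244, 244, 244, 244, 243, 243, 243, 243, 235, 203, 162, 153, 156, 157, 157, 155, 155, 154, 154, 155, 157, 157, 158, 158, 158, 160, 162, 160, 160, 160, 159, 160, 158]
130 [138, 140, 135, 140, 141, 137, 141, 150, 158, 163, 164, 164, 165, 
[... 259 characters left out ...]
 244, 245, 245, 244, 245, 244, 245, 244, 245, 245, 245, 242, 232, 192, 158, 155, 154, 159, 158, 161, 157, 154, 156, 157, 158, 157, 155, 157, 159, 160, 160, 159, 163, 161, 160, 158, 159]
134 [141, 138, 138, 137, 141, 139, 142, 154, 160, 165, 162, 166, 166, 167, 168, 166, 166, 162, 165, 164, 163, 165, 167, 164, 162, 162, 159, 169, 204, 235, 245, 248, 247, 247, 247, 247, 247, 247, 247, 248, 247, 247, 247, 247, 247, 247, 247, 247, 247, 246, 247, 247, 247, 248, 247, 247, 247, 246, 247, 247, 246, 247, 247, 246, 247, 246, 247, 247, 246, 246, 247, 247, 246, 246, 246, 246, 244, 234, 194, 161, 156, 156, 159, 157, 161, 157, 156, 153, 155, 153, 152, 152, 142, 146, 155, 163, 160, 158, 160, 158, 157, 159]
```

View pics/w22e.png

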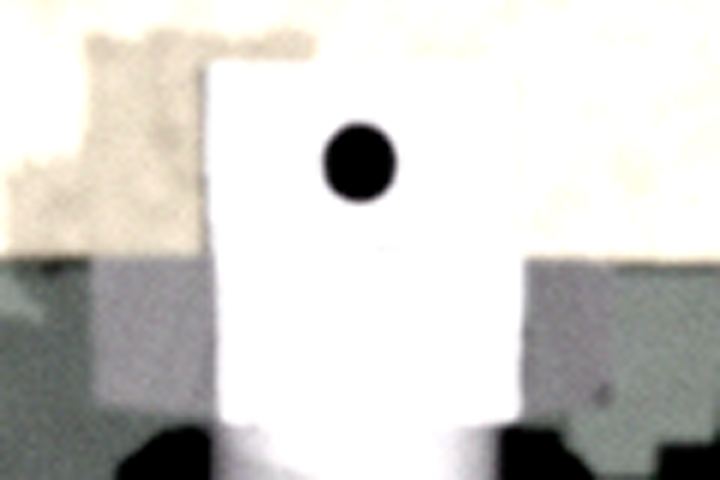

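```bash
cat >> h.py <<'E'
def rollfit(obs, y, bx0, zc=.075, cam='wrist'):
    """obs: pixel columns of [left outline, face left, face right, right outline] at image row; fit bar x and roll(deg cw) """
    from scipy.optimize import least_squares
    c=r.get_calibration(cam)
    def f(p):
        out=[]
        for ang in (150+30,120,60,0):
            t=np.radians(ang-p[1]); X=CM+EX*(p[0]/1000+.0277128*np.cos(t))+EY*y
            out.append(proj(cam,[X[0],X[1],zc+.0277128*np.sin(t)],c)[0,0])
        return np.array(out)-obs
    s=least_squares(f,[bx0,0]); return s.x,s.fun
E
python3 - <<'E'
from h import *
o=np.array([92,215,525,612])/6+220
for y in(.066,.070): print(rollfit(o,y,0))
c=r.get_calibration('wrist'); print(fx(-np.array(c['R']).T@np.array(c['t']).ravel())*1000)
E
```

```text
(array([-0.43248888,  3.21546018]), array([ 0.22276769,  1.39949656, -1.54670528, -0.07194528]))
(array([-0.45034785,  3.24430677]), array([-0.04251312,  1.26422311, -1.37084055,  0.15233757]))
[[-1.74809156 74.21845705]]
```

```bash
python3 -m jog '[[-0.021,-0.035,0,0,1],[0,-0.034,0,0,1],[0,0,0.025,0,1],[0,0,0.008,0,1],[0,0,0,0,1],[0,0,0.002,0,1],[0,0,0.001,0,1],[0,0,0,0,1]]' 45;  python3 -m jog '[[0,0,0.001,0,1],[0,0,0.001,0,1],[0,0,0,0,1]]';  python3 - <<'E'
from h import *
s,R=st()
print('tcp fixture',fx(s['tool_pos'])*1000)
E
```

```text
clock: 36.45
tool_pos: [0.7396, 0.0529, 0.1002]
eef_rot: [0.737, -0.676, 0.0, -0.0]
contact_force: [-0.4, -0.9, 0.2]
opening: 0.001
clock: 36.75
tool_pos: [0.7402, 0.0539, 0.0987]
eef_rot: [0.737, -0.676, 0.0, -0.001]
contact_force: [-0.8, 0.7, 5.0]
opening: 0.001
t 36.75 tcp [0.7402 0.0539 0.0987] F [-0.8  0.7  5. ] op 0.001
tool x [ 0.086 -0.996 -0.001] y [-0.996 -0.086 -0.002] z [ 0.002  0.001 -1.   ] q [-0.07  1.01 -0.14  1.26  0.15  0.88 -1.73]
tcp fixture [[-22.81046421  70.38784423]]
```

```bash
python3 -m jog '[[0,0,0.0007,0,1],[0,0,0,0,1],[0,0,-0.02,0,1],[0.01,0.03,-0.02,0,1],[0.012,0.04,0,0,1],[0,0,0,0,1],[0,0,0,0,1],[0,0,0,0,1]]' 45; python3 - <<'E'
from h import *
s,R=st()
print('tcp fixture',fx(s['tool_pos'])*1000)
im=r.snapshot('wrist')
g=im[70:150,220:340].astype(float)
o=np.clip((g-90)*2,0,255).astype(np.uint8)[...,::-1]
cv2.imwrite('pics/w23e.png',cv2.resize(o,None,fx=6,fy=6,interpolation=cv2.INTER_CUBIC))
E
```

```text
clock: 37.55
tool_pos: [0.6732, 0.0259, 0.1371]
eef_rot: [0.737, -0.676, 0.001, -0.001]
contact_force: [-0.1, -0.1, -0.1]
opening: 0.006
t 37.55 tcp [0.6732 0.0259 0.1371] F [-0.1 -0.1 -0.1] op 0.006
tool x [ 0.086 -0.996 -0.001] y [-0.996 -0.086 -0.002] z [ 0.002  0.001 -1.   ] q [-0.03  0.87 -0.15  1.49  0.16  0.79 -1.72]
tcp fixture [[-0.62381728  1.26156489]]
```

View pics/w23e.png

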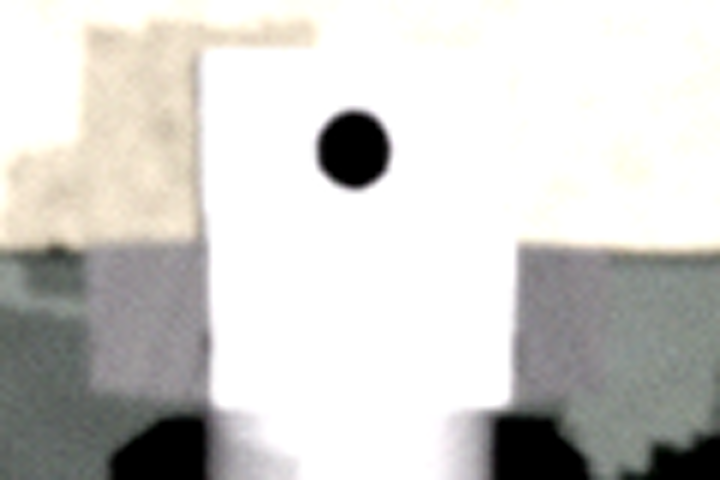

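```bash
python3 - <<'E'
from h import *
print(rollfit(np.array([88,209,516,608])/6+220,.069,0))
im=r.snapshot('wrist')
for row in (85,95,104):print(row,[int(v) for v in im[row,250:258].mean(-1)],[int(v) for v in im[row,298:312].mean(-1)])
snap('top','t23',(215,140,270,235),6); snap('scene','s23',(260,170,400,290),5)
E
```

```text
(array([-0.56104757,  2.69546743]), array([ 0.18498148,  1.16157515, -1.26123772, -0.08306337]))
85 [202, 199, 191, 192, 220, 236, 240, 240] [239, 239, 238, 239, 238, 236, 230, 225, 227, 229, 229, 231, 229, 228]
95 [200, 197, 190, 196, 232, 244, 246, 246] [245, 246, 245, 245, 244, 239, 228, 221, 222, 227, 228, 229, 230, 230]
104 [202, 201, 193, 186, 209, 230, 238, 240] [245, 245, 244, 244, 242, 235, 230, 228, 227, 227, 225, 223, 220, 221]
```

View pics/s23.png

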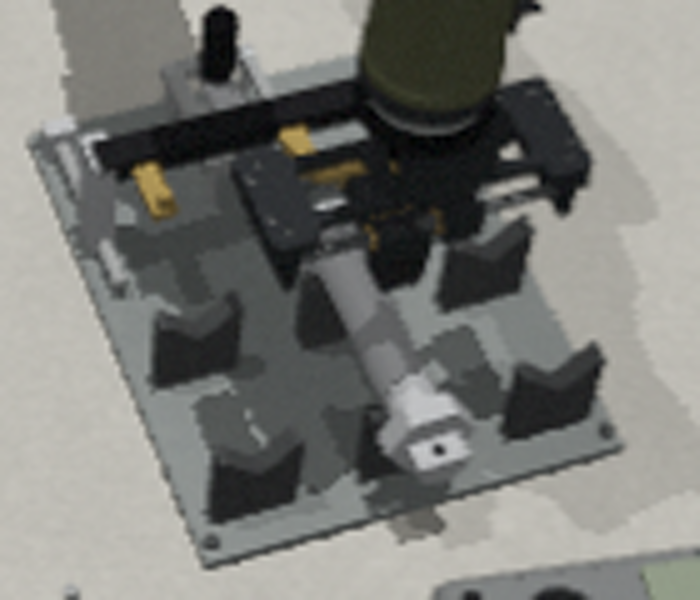

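```bash
python3 -m jog '[[0,-0.035,0,0,0.8],[0,-0.0345,0,0,0.8],[0,0,0.025,0,0.8],[0,0,0.008,0,0.8],[0,0,0,0,0.8],[0,0,0.002,0,0.8],[0,0,0.002,0,0.8],[0,0,0.002,0,0.8],[0,0,0.001,0,0.8],[0,0,0,0,0.8]]' 45;  python3 - <<'E'
from h import *
s,R=st()
print('tcp fixture',fx(s['tool_pos'])*1000)
E
```

```text
clock: 38.75
tool_pos: [0.7415, 0.0314, 0.0995]
eef_rot: [0.737, -0.676, 0.001, -0.001]
contact_force: [-4.0, 0.2, 9.7]
opening: 0.2
t 38.75 tcp [0.7415 0.0314 0.0995] F [-4.   0.2  9.7] op 0.2
tool x [ 0.086 -0.996 -0.   ] y [-0.996 -0.086 -0.002] z [ 0.002  0.    -1.   ] q [-0.04  1.01 -0.14  1.26  0.16  0.88 -1.7 ]
tcp fixture [[-0.28202906 69.82694698]]
```

```bash
python3 -m jog '[[0,0,0.002,0,0.8],[0,0,0,0,0.8],[0,0,-0.02,0,1],[0,0.03,-0.02,0,1],[0,0.04,0,0,1],[0,0,0,0,1],[0,0,0,0,1]]' 45; python3 - <<'E'
from h import *
s,R=st()
print('tcp fixture',fx(s['tool_pos'])*1000)
im=r.snapshot('wrist')
g=im[70:150,220:340].astype(float)
o=np.clip((g-90)*2,0,255).astype(np.uint8)[...,::-1]
cv2.imwrite('pics/w24e.png',cv2.resize(o,None,fx=6,fy=6,interpolation=cv2.INTER_CUBIC))
E
```

```text
clock: 39.45
tool_pos: [0.6705, 0.025, 0.1356]
eef_rot: [0.737, -0.676, 0.0, 0.0]
contact_force: [1.7, -0.0, -0.5]
opening: 0.007
t 39.45 tcp [0.6705 0.025  0.1356] F [ 1.7 -0.  -0.5] op 0.007
tool x [ 0.086 -0.996  0.   ] y [-0.996 -0.086  0.   ] z [-0. -0. -1.] q [-0.03  0.87 -0.15  1.5   0.16  0.78 -1.73]
tcp fixture [[ 0.04172516 -1.5407798 ]]
```

View pics/w24e.png

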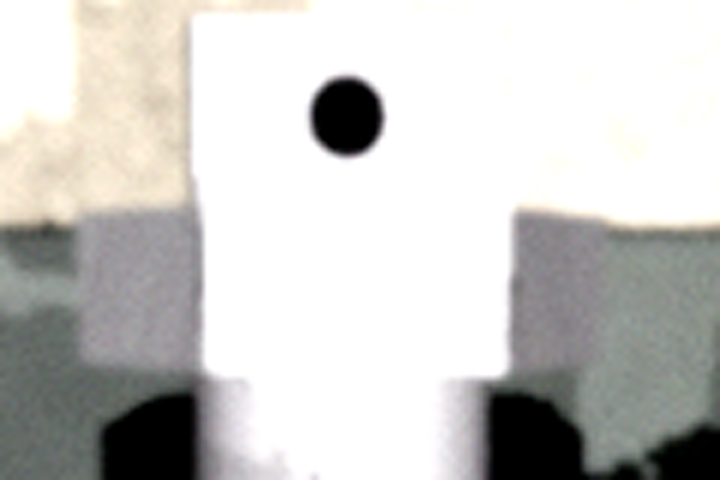

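```bash
python3 - <<'E'
from h import *
print(rollfit(np.array([80,200,515,605])/6+220,.069,0))
E
python3 -m jog '[[-0.0375,-0.03,0,0,1],[0,-0.042,0,0,1],[0,0,0.025,0,1],[0,0,0.022,0,1],[0,0,0,0,1],[0,0,0.002,0,1],[0,0,0.002,0,1],[0,0,0,0,1]]' 45; python3 -m jog '[[0,0,0.001,0,1],[0,0,0,0,1]]';python3 -m jog '[[0,0,0.001,0,1],[0,0,0,0,1]]'; python3 - <<'E'
from h import *
s,R=st()
print('tcp fixture',fx(s['tool_pos'])*1000)
E
```

```text
(array([-0.30526065,  2.82422595]), array([ 0.2706415 ,  1.5857146 , -1.72546287, -0.12870717]))
clock: 40.3
tool_pos: [0.7406, 0.0688, 0.085]
eef_rot: [0.737, -0.676, 0.001, -0.001]
contact_force: [0.4, -0.1, -0.3]
opening: 0.004
clock: 40.5
tool_pos: [0.74, 0.0688, 0.0834]
eef_rot: [0.737, -0.676, 0.0, -0.0]
contact_force: [0.1, 0.5, 0.0]
opening: 0.005
clock: 40.7
tool_pos: [0.7397, 0.0687, 0.0818]
eef_rot: [0.737, -0.676, 0.0, 0.0]
contact_force: [-0.8, -0.4, -0.1]
opening: 0.006
t 40.7 tcp [0.7397 0.0687 0.0818] F [-0.8 -0.4 -0.1] op 0.006
tool x [ 0.086 -0.996  0.   ] y [-0.996 -0.086  0.   ] z [-0. -0. -1.] q [-0.09  1.03 -0.14  1.26  0.16  0.86 -1.75]
tcp fixture [[-37.6012053   71.16090781]]
```

```bash
for i in 1 2 3 4 5; do python3 -m jog '[[0,0,0.001,0,1],[0,0,0,0,1]]' | grep -E 'pos|force'; done
```

```text
tool_pos: [0.7396, 0.0688, 0.0806]
contact_force: [-1.2, 0.7, 0.5]
tool_pos: [0.7396, 0.0688, 0.0796]
contact_force: [-1.0, -0.7, -0.8]
tool_pos: [0.7396, 0.0688, 0.0786]
contact_force: [0.8, 0.1, -0.5]
tool_pos: [0.7398, 0.069, 0.0778]
contact_force: [-0.4, 0.9, -0.2]
tool_pos: [0.74, 0.0693, 0.0771]
contact_force: [-0.5, 1.0, 2.1]
```

```bash
for i in 1 2 3; do python3 -m jog '[[0,0,0.001,0,1],[0,0,0,0,1]]' | grep -E 'pos|force'; done; python3 -m jog '[[0,0,-0.02,0,1],[0.01,0.03,-0.03,0,1],[0.0265,0.035,-0.01,0,1],[0,0.005,0,0,1],[0,0,0,0,1],[0,0,0,0,1],[0,0,0,0,1]]' 45; python3 - <<'E'
from h import *
s,R=st()
print('tcp fixture',fx(s['tool_pos'])*1000)
im=r.snapshot('wrist')
g=im[70:150,220:340].astype(float)
o=np.clip((g-90)*2,0,255).astype(np.uint8)[...,::-1]
cv2.imwrite('pics/w25e.png',cv2.resize(o,None,fx=6,fy=6,interpolation=cv2.INTER_CUBIC))
E
```

```text
tool_pos: [0.7401, 0.0697, 0.0763]
contact_force: [-0.9, 1.3, 2.9]
tool_pos: [0.7401, 0.0698, 0.0753]
contact_force: [-0.6, 3.0, 5.1]
tool_pos: [0.7401, 0.07, 0.0742]
contact_force: [-1.0, 2.8, 3.6]
clock: 43.0
tool_pos: [0.6737, 0.0275, 0.133]
eef_rot: [0.737, -0.676, -0.0, -0.0]
contact_force: [-0.6, 0.1, 0.2]
opening: 0.005
t 43.0 tcp [0.6737 0.0275 0.133 ] F [-0.6  0.1  0.2] op 0.005
tool x [ 0.087 -0.996 -0.001] y [-0.996 -0.087  0.   ] z [-0.     0.001 -1.   ] q [-0.03  0.88 -0.15  1.49  0.16  0.78 -1.73]
tcp fixture [[-2.15417671  1.92010082]]
```

View pics/w25e.png

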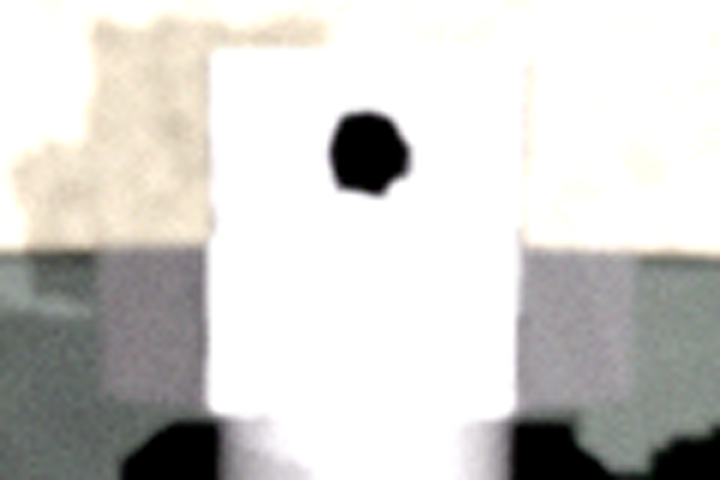

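```bash
python3 - <<'E'
from h import *
print(rollfit(np.array([103,208,518,632])/6+220,.069,0))
E
python3 -m jog '[[0,0,-0.045,0,0],[0,0,-0.045,0,0],[-0.0415,0.0191,-0.003,0,0],[-0.0415,0.0191,-0.003,0,0],[-0.0415,0.0191,-0.003,0,0],[-0.0415,0.0191,-0.003,0,0],[-0.0415,0.0191,-0.003,0,0],[-0.0415,0.0191,-0.003,0,0],[-0.0415,0.0191,-0.003,0,0],[-0.0415,0.0191,-0.003,0,0],[-0.0415,0.0191,-0.003,0,0],[0,0,0,-0.0222,0],[0,0,0,0,0],[0,0,0,0,0]]' 45; python3 - <<'E'
from h import *
st();snap('wrist','w26'); r.snapshot('top')
E
```

```text
(array([-0.2357883 , -1.50741621]), array([-0.04365642,  0.88353063, -0.86285798,  0.02435836]))
clock: 44.45
tool_pos: [0.4706, 0.383, 0.2503]
eef_rot: [0.781, -0.625, 0.0, 0.0]
contact_force: [0.1, -0.0, -0.2]
opening: 1.0
t 44.45 tcp [0.4706 0.383  0.2503] F [ 0.1 -0.  -0.2] op 1.0
tool x [ 0.219 -0.976  0.001] y [-0.976 -0.219  0.   ] z [ 0.    -0.001 -1.   ] q [-0.67  0.65 -0.16  1.61  0.13  0.89 -2.23]
```

View pics/w26.png

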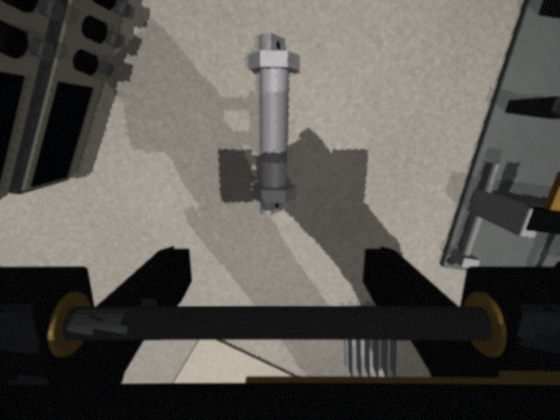

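```bash
python3 - <<'E'
from h import *
s,R=st()
T=atz('wrist',[[272,36],[271.5,211]],.027);print(np.round(T,4),np.linalg.norm(T[0]-T[1])); M=T.mean(0)
d=T[0]-T[1];print(M,np.degrees(np.arctan2(d[1],d[0])))
D=M-s['tool_pos']; print('tool delta',np.round(R.T@D,4))
E
```

```text
t 44.55 tcp [0.4711 0.3823 0.2505] F [-0.   0.8  0.6] op 1.0
tool x [ 0.219 -0.976  0.001] y [-0.976 -0.219 -0.   ] z [ 0.    -0.001 -1.   ] q [-0.67  0.65 -0.16  1.61  0.13  0.89 -2.23]
[[0.6209 0.4214 0.027 ]
 [0.4333 0.3808 0.027 ]] 0.19196853329077282
[0.52710477 0.40107916 0.027     ] 12.197623758062747
tool delta [-0.0064 -0.0588  0.2235]
```

```bash
python3 - <<'E'
from h import *
snap('top','t26',(0,130,160,260),5)
E
```

```text
(no output)
```

View pics/t26.png

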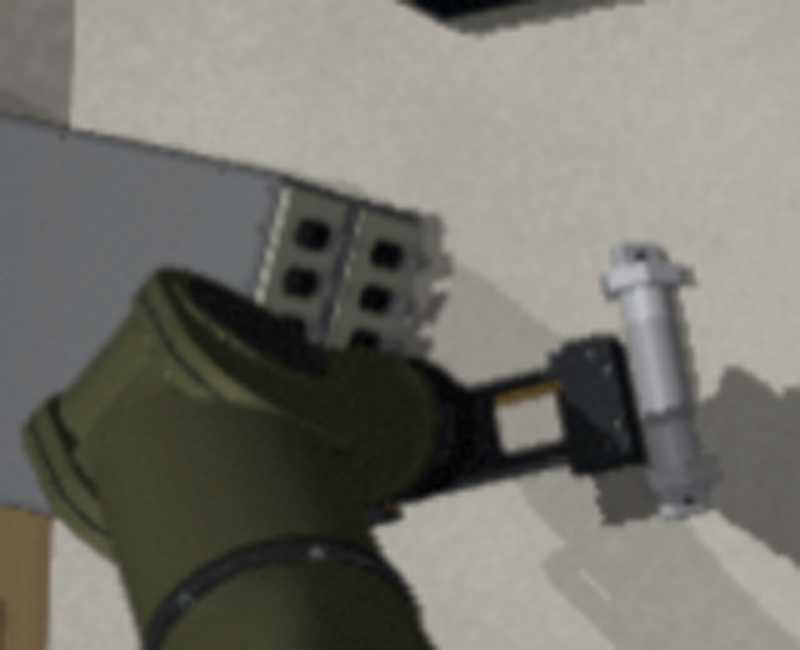

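```bash
python3 -m jog '[[-0.005,-0.029,0.03,-0.001,0],[0,-0.029,0.035,0,0],[0,0,0.045,0,0],[0,0,0.03,0,0],[0,0,0,0,0]]' 45; python3 - <<'E'
from h import *
st();snap('scene','s27',(280,100,560,310),2.8);snap('top','t27',(0,130,160,260),5)
E
```

```text
clock: 45.1
tool_pos: [0.5233, 0.3983, 0.106]
eef_rot: [0.783, -0.622, -0.001, 0.005]
contact_force: [-0.3, -0.6, 1.2]
opening: 1.001
t 45.1 tcp [0.5233 0.3983 0.106 ] F [-0.3 -0.6  1.2] op 1.001
tool x [ 0.227 -0.974  0.005] y [-0.974 -0.227  0.008] z [-0.007 -0.007 -1.   ] q [-0.65  0.9  -0.14  1.55  0.17  0.71 -2.21]
```

View pics/s27.png

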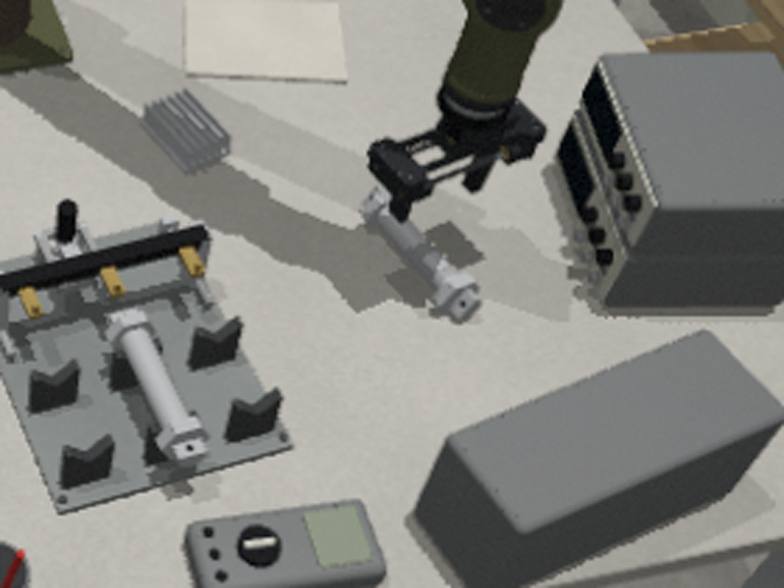

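View pics/t27.png

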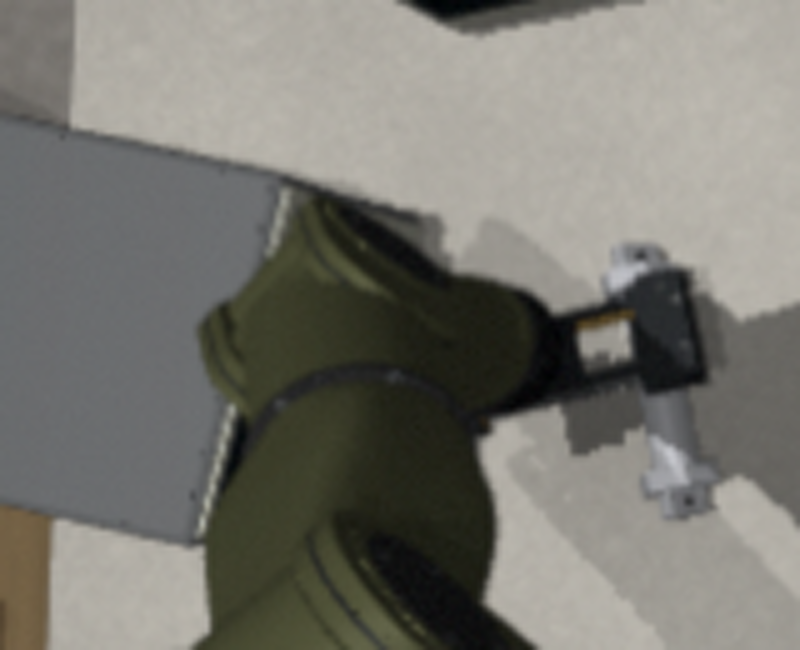

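Clear of the instrument at (640,180) in the scene view. Descending.

```bash
python3 -m jog '[[0,0,0,0,0],[0,0,0.04,0,0],[0,0,0.035,0,0],[0,0,0.02,0,0],[0,0,0.006,0,0],[0,0,0,0,0.5],[0,0,0,0,1],[0,0,0,0,1],[0,0,0,0,1],[0,0,0,0,1],[0,0,0,0,1],[0,0,0,0,1],[0,0,0,0,1],[0,0,0,0,1]]' 45;  python3 - <<'E'
from h import *
st();snap('wrist','w28')
E
```

```text
clock: 46.6
tool_pos: [0.5255, 0.4008, 0.0099]
eef_rot: [0.784, -0.621, 0.0, 0.001]
contact_force: [-0.0, -2.6, 2.4]
opening: 0.348
t 46.6 tcp [0.5255 0.4008 0.0099] F [-0.  -2.6  2.4] op 0.348
tool x [ 0.229 -0.973  0.001] y [-0.973 -0.229  0.   ] z [ 0.    -0.001 -1.   ] q [-0.66  1.04 -0.12  1.57  0.2   0.55 -2.23]
```

View pics/w28.png

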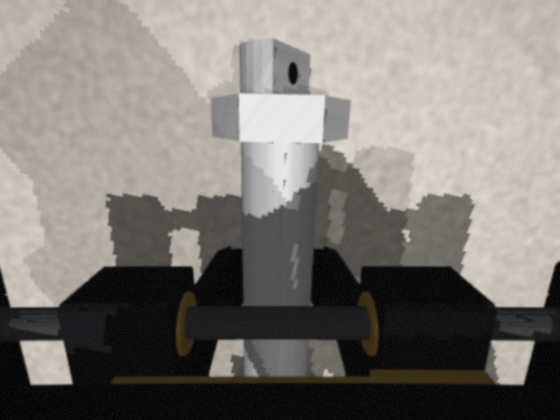

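```bash
python3 -m jog '[[0,0,-0.02,0,1],[0,0,-0.04,0,1],[0,0,-0.045,0,1],[0,0,-0.035,0.0116,1],[0,0,0,0.0115,1],[0.0417,-0.0163,0,0,1],[0.0417,-0.0163,0,0,1],[0.0417,-0.0163,0,0,1],[0.0417,-0.0163,0,0,1],[0.0417,-0.0163,0,0,1],[0.0417,-0.0163,0,0,1],[0.0417,-0.0163,0,0,1],[0,0,0,0,1],[0,0,0,0,1],[0,0,0,0,1]]' 45;  python3 - <<'E'
from h import *
s,R=st();snap('wrist','w29'); print(fx(s['tool_pos'])*1000, np.degrees(np.arctan2(-R[1,1],-R[0,1])))
E
```

```text
clock: 48.15
tool_pos: [0.6629, 0.1231, 0.149]
eef_rot: [0.738, -0.675, -0.001, -0.0]
contact_force: [-0.4, -0.0, -4.1]
opening: 0.352
t 48.15 tcp [0.6629 0.1231 0.149 ] F [-0.4 -0.  -4.1] op 0.352
tool x [ 0.089 -0.996 -0.002] y [-0.996 -0.089  0.002] z [-0.002  0.002 -1.   ] q [-0.16  0.86 -0.17  1.48  0.17  0.82 -1.88]
[[-98.31732468  -0.71700557]] 5.080305340885194
```

View pics/w29.png

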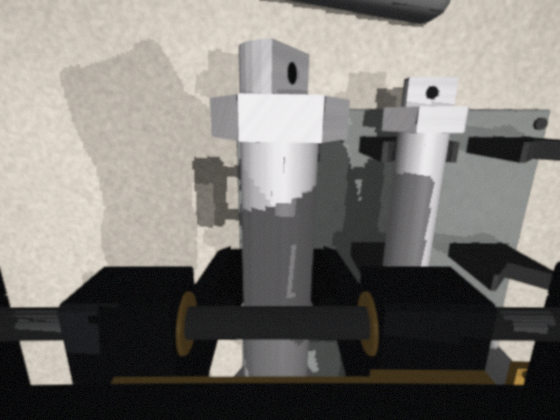

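```bash
python3 -m jog '[[0.003,0,0.02,0,1],[0,0,0.03,0,1],[0,0,0.02,0,1],[0,0,0.008,0,1],[0,0,0.004,0,1],[0,0,0,0,1],[0,0,0,0,1]]' 45;  python3 - <<'E'
from h import *
s,R=st();snap('wrist','w30'); print(fx(s['tool_pos'])*1000)
E
```

```text
clock: 48.9
tool_pos: [0.6652, 0.1185, 0.069]
eef_rot: [0.737, -0.676, 0.001, -0.001]
contact_force: [0.6, -0.0, -4.7]
opening: 0.352
t 48.9 tcp [0.6652 0.1185 0.069 ] F [ 0.6 -0.  -4.7] op 0.352
tool x [ 0.087 -0.996 -0.   ] y [-0.996 -0.087 -0.002] z [ 0.002  0.001 -1.   ] q [-0.17  0.97 -0.15  1.52  0.2   0.67 -1.89]
[[-93.48790924   1.2277879 ]]
```

View pics/w30.png

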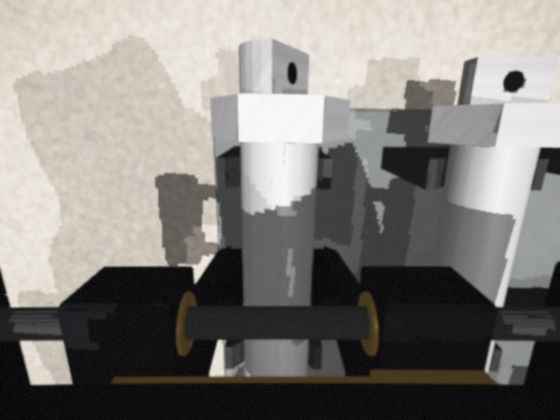

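```bash
python3 -m jog '[[-0.0012,0,0.003,0,1],[0,0,0.002,0,1],[0,0,0.002,0,1],[0,0,0.001,0,1],[0,0,0,0,1]]' 45;  python3 -m jog '[[0,0,0.001,0,1],[0,0,0,0,1]]' 45
```

```text
clock: 49.45
tool_pos: [0.6645, 0.12, 0.0609]
eef_rot: [0.737, -0.676, 0.0, -0.001]
contact_force: [-3.4, 0.3, 4.6]
opening: 0.353
clock: 49.65
tool_pos: [0.6646, 0.1201, 0.0607]
eef_rot: [0.737, -0.675, 0.0, -0.001]
contact_force: [-3.8, 1.3, 10.1]
opening: 0.35
```

Seated. Release, then do the roll: A has z 60° right, so I push down on the left side.

```bash
python3 -m jog '[[0,0,-0.001,0,0.6],[0,0,0,0,0.3],[0,0,0,0,0.3],[0,0,0,0,0.3],[0,0,-0.02,0,0.3],[0,0,-0.04,0,0.5],[0,0,-0.025,0,1],[0,0,0,0,1],[0,0,0,0,1],[0,0,0,0,1],[0,0,0,0,1]]' 45;  python3 - <<'E'
from h import *
s,R=st();snap('wrist','w31',(180,20,380,160),4); print(fx(s['tool_pos'])*1000)
E
```

```text
clock: 50.75
tool_pos: [0.6633, 0.1188, 0.1432]
eef_rot: [0.737, -0.676, -0.001, 0.001]
contact_force: [-0.8, 0.0, -0.7]
opening: 0.178
t 50.75 tcp [0.6633 0.1188 0.1432] F [-0.8  0.  -0.7] op 0.178
tool x [ 0.086 -0.996  0.001] y [-0.996 -0.086  0.003] z [-0.003 -0.001 -1.   ] q [-0.16  0.87 -0.17  1.48  0.17  0.81 -1.87]
[[-93.97859722  -0.69104625]]
```

View pics/w31.png

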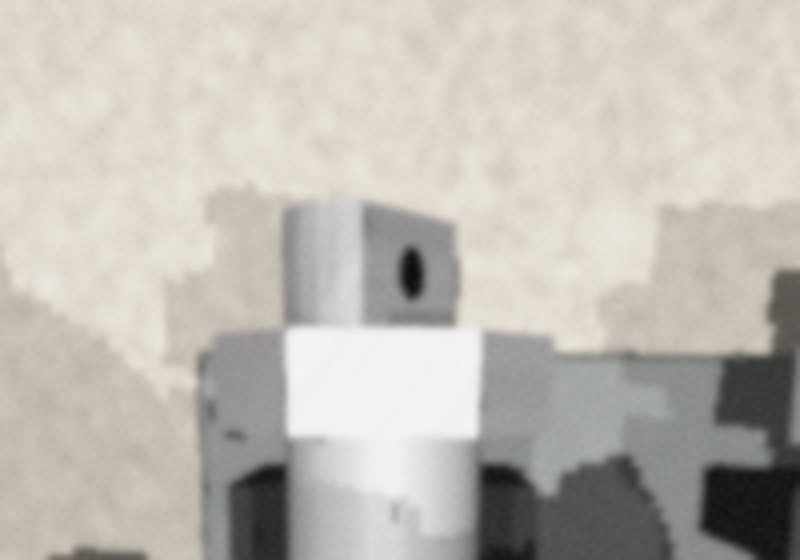

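```bash
python3 - <<'E'
from h import *
print(fx(atz('wrist',[[276,102.5],[276,129]],.099))*1000, fx(atz('wrist',[[233.8,118],[318.3,118]],.075))*1000)
print(rollfit(np.array([215,286,480,553])/4+180,.069,-95))
E
```

```text
[[-95.1978761   80.048075  ]
 [-95.19315942  65.34333295]] [[-122.88580967   71.42742534]
 [ -67.55841516   71.48566493]]
(array([-95.26582207,  -0.18145869]), array([ 0.06937359,  0.52586867, -0.52121075, -0.07435234]))
```

```bash
python3 -m jog '[[-0.0382,-0.02,0,0,1],[0,-0.04,0,0,1],[0,-0.0117,0.02,0,1],[0,0,0.03,0,1],[0,0,0.01,0,1],[0,0,0,0,1],[0,0,0,0,1]]' 45;  python3 - <<'E'
from h import *
s,R=st(); print(fx(s['tool_pos'])*1000)
E
```

```text
clock: 51.5
tool_pos: [0.7326, 0.1635, 0.0854]
eef_rot: [0.737, -0.676, 0.0, -0.0]
contact_force: [0.6, -0.0, 0.6]
opening: 0.009
t 51.5 tcp [0.7326 0.1635 0.0854] F [ 0.6 -0.   0.6] op 0.009
tool x [ 0.086 -0.996 -0.   ] y [-0.996 -0.086 -0.001] z [ 0.001  0.    -1.   ] q [-0.21  1.04 -0.16  1.23  0.17  0.89 -1.89]
[[-132.57804905   72.1966109 ]]
```

```bash
python3 -m jog '[[0.0005,0,0.003,0,1],[0,0,0.003,0,1],[0,0,0.003,0,1],[0,0,0.003,0,1],[0.0005,0,0.003,0,1],[0.0005,0,0.003,0,1],[0.0005,0,0.003,0,1],[0,0,0.002,0,1],[0,0,0.001,0,1],[0,0,0,0,1]]' 45; python3 -m jog '[[-0.003,0,-0.02,0,1],[0,0.03,-0.03,0,1],[0.01,0.03,-0.03,0,1],[0.026,0.01,0,0,1],[0,0,0,0,1],[0,0,0,0,1],[0,0,0,0,1]]' 45; python3 - <<'E'
from h import *
s,R=st();snap('wrist','w32',(180,20,380,160),4); print(fx(s['tool_pos'])*1000)
E
```

```text
clock: 52.5
tool_pos: [0.7326, 0.1644, 0.0612]
eef_rot: [0.737, -0.675, -0.001, -0.002]
contact_force: [0.2, 6.4, 4.0]
opening: 0.008
clock: 53.2
tool_pos: [0.6655, 0.1228, 0.1398]
eef_rot: [0.737, -0.676, -0.0, 0.0]
contact_force: [0.1, 0.3, -0.4]
opening: 0.003
t 53.2 tcp [0.6655 0.1228 0.1398] F [ 0.1  0.3 -0.4] op 0.003
tool x [ 0.087 -0.996 -0.   ] y [-0.996 -0.087  0.001] z [-0.001 -0.    -1.   ] q [-0.17  0.87 -0.16  1.48  0.17  0.81 -1.88]
[[-97.82078767   1.84410518]]
```

View pics/w32.png

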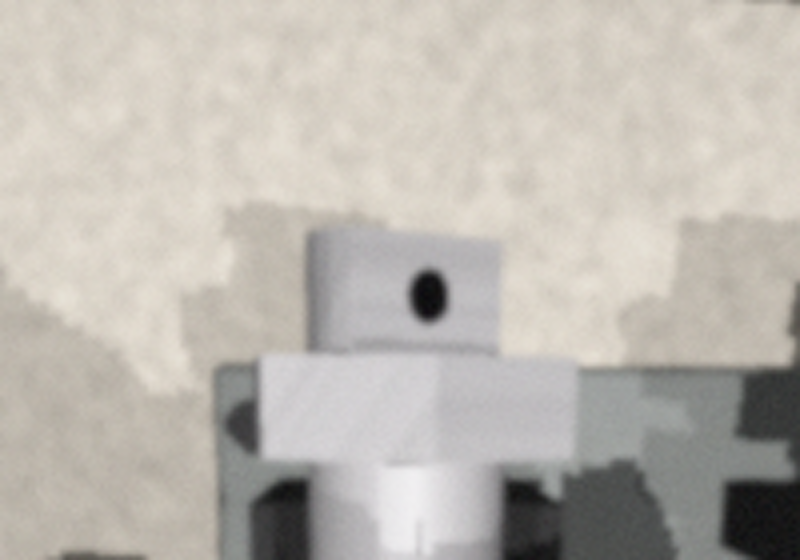

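```bash
python3 -m jog '[[-0.03,-0.02,0,0,1],[0,-0.04,0,0,1],[0,-0.009,0.02,0,1],[0,0,0.02,0,1],[0,0,0,0,1],[0,0,0,0,1]]' 45;  python3 - <<'E'
from h import *
s,R=st(); print(fx(s['tool_pos'])*1000)
E
```

```text
clock: 53.85
tool_pos: [0.7313, 0.159, 0.1]
eef_rot: [0.737, -0.676, -0.001, 0.001]
contact_force: [-0.3, -0.2, 0.7]
opening: 0.005
t 53.85 tcp [0.7313 0.159  0.1   ] F [-0.3 -0.2  0.7] op 0.005
tool x [ 0.087 -0.996 -0.   ] y [-0.996 -0.087  0.002] z [-0.002 -0.    -1.   ] q [-0.21  1.02 -0.16  1.23  0.17  0.91 -1.88]
[[-128.24390902   70.51544503]]
```

```bash
python3 -m jog '[[0.0005,0,0.006,0,1],[0,0,0.003,0,1],[0,0,0.002,0,1],[0,0,0.002,0,1],[0,0,0.002,0,1],[-0.001,0,0.002,0,1],[-0.001,0,0.002,0,1],[0,0,0,0,1]]';python3 -m jog '[[-0.001,0,0.002,0,1],[0,0,0.0015,0,1],[0,0,0.001,0,1],[0,0,0,0,1]]';  python3 -m jog '[[0,0,-0.02,0,1],[0,0.03,-0.03,0,1],[0.01,0.03,-0.02,0,1],[0.026,0.01,0,0,1],[0,0,0,0,1],[0,0,0,0,1],[0,0,0,0,1]]' 45; python3 - <<'E'
from h import *
s,R=st();snap('wrist','w33',(180,20,380,160),4); print(fx(s['tool_pos'])*1000)
E
```

```text
clock: 54.65
tool_pos: [0.7323, 0.162, 0.0827]
eef_rot: [0.737, -0.676, -0.0, -0.002]
contact_force: [-0.4, 4.5, 4.8]
opening: 0.004
clock: 55.05
tool_pos: [0.7325, 0.1633, 0.0783]
eef_rot: [0.737, -0.676, -0.0, -0.002]
contact_force: [1.2, 4.3, 4.0]
opening: 0.004
clock: 55.75
tool_pos: [0.665, 0.1194, 0.1465]
eef_rot: [0.737, -0.676, -0.0, 0.0]
contact_force: [-1.0, 0.3, -0.7]
opening: 0.005
t 55.75 tcp [0.665  0.1194 0.1465] F [-1.   0.3 -0.7] op 0.005
tool x [ 0.087 -0.996 -0.   ] y [-0.996 -0.087  0.001] z [-0.001  0.    -1.   ] q [-0.16  0.86 -0.17  1.48  0.17  0.82 -1.87]
[[-94.45313305   1.05360582]]
```

View pics/w33.png

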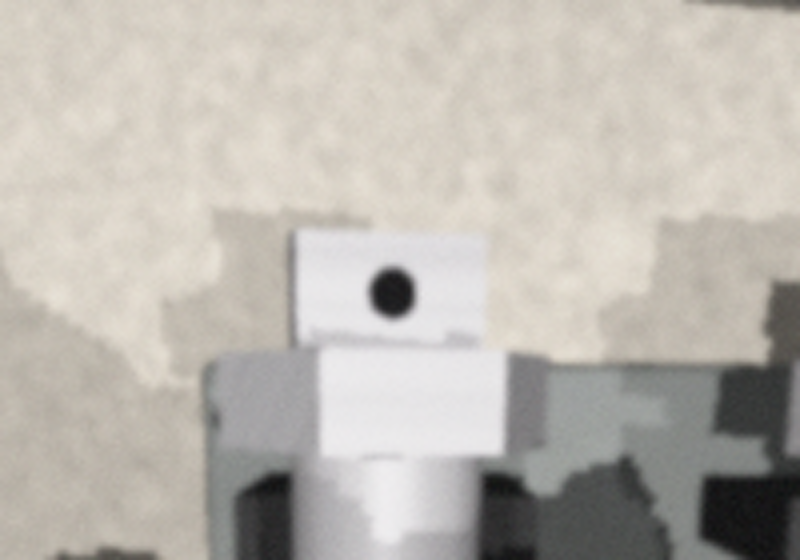

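```bash
python3 - <<'E'
from h import *
print(rollfit(np.array([215,319,506,546])/4+180,.069,-95))
E
python3 -m jog '[[-0.0375,-0.02,0,0,1],[0,-0.04,0,0,1],[0,-0.0097,0.02,0,1],[0,0,0.03,0,1],[0,0,0.012,0,1],[0,0,0,0,1],[0,0,0.002,0,1],[0,0,0.002,0,1],[0,0,0,0,1]]' 45;  python3 -m jog '[[0.0005,0,0.002,0,1],[0,0,0.001,0,1],[0,0,0,0,1]]';python3 -m jog '[[0,0,0.001,0,1],[0,0,0.001,0,1],[0,0,0,0,1]]'; python3 - <<'E'
from h import *
s,R=st(); print(fx(s['tool_pos'])*1000)
E
```

```text
(array([-96.11212271,  10.24120242]), array([ 0.70769217,  0.42847354, -0.75917403, -0.3781692 ]))
clock: 56.7
tool_pos: [0.7316, 0.1623, 0.0824]
eef_rot: [0.737, -0.676, 0.0, -0.001]
contact_force: [-0.6, -0.8, 1.2]
opening: 0.005
clock: 57.0
tool_pos: [0.7319, 0.1627, 0.0793]
eef_rot: [0.737, -0.676, 0.0, -0.001]
contact_force: [-0.7, 1.6, 3.6]
opening: 0.008
clock: 57.3
tool_pos: [0.7319, 0.1632, 0.0768]
eef_rot: [0.737, -0.676, -0.0, -0.001]
contact_force: [0.8, 4.1, 4.7]
opening: 0.003
t 57.3 tcp [0.7319 0.1632 0.0768] F [0.8 4.1 4.7] op 0.003
tool x [ 0.087 -0.996 -0.002] y [-0.996 -0.087 -0.002] z [ 0.002  0.002 -1.   ] q [-0.21  1.05 -0.16  1.24  0.17  0.87 -1.89]
[[-132.38746697   71.43656618]]
```

```bash
python3 -m jog '[[0,0,0.001,0,1],[0,0,0.001,0,1],[0,0,0,0,1]]';  python3 -m jog '[[0,0,-0.02,0,1],[0,0.03,-0.03,0,1],[0.01,0.03,-0.02,0,1],[0.026,0.01,0,0,1],[0,0,0,0,1],[0,0,0,0,1],[0,0,0,0,1]]' 45; python3 - <<'E'
from h import *
s,R=st(); print(fx(s['tool_pos'])*1000)
im=r.snapshot('wrist')
g=im[60:150,220:340].astype(float)
o=np.clip((g-90)*2,0,255).astype(np.uint8)[...,::-1]
cv2.imwrite('pics/w34e.png',cv2.resize(o,None,fx=6,fy=6,interpolation=cv2.INTER_CUBIC))
E
```

```text
clock: 57.6
tool_pos: [0.7317, 0.1636, 0.0747]
eef_rot: [0.737, -0.676, -0.0, -0.001]
contact_force: [1.5, 5.4, 4.7]
opening: 0.003
clock: 58.3
tool_pos: [0.6643, 0.12, 0.1433]
eef_rot: [0.737, -0.676, -0.0, 0.001]
contact_force: [-0.9, -0.8, -0.5]
opening: 0.005
t 58.3 tcp [0.6643 0.12   0.1433] F [-0.9 -0.8 -0.5] op 0.005
tool x [ 0.087 -0.996  0.   ] y [-0.996 -0.087  0.002] z [-0.002 -0.    -1.   ] q [-0.16  0.87 -0.17  1.48  0.17  0.81 -1.88]
[[-95.1576313    0.46067472]]
```

View pics/w34e.png

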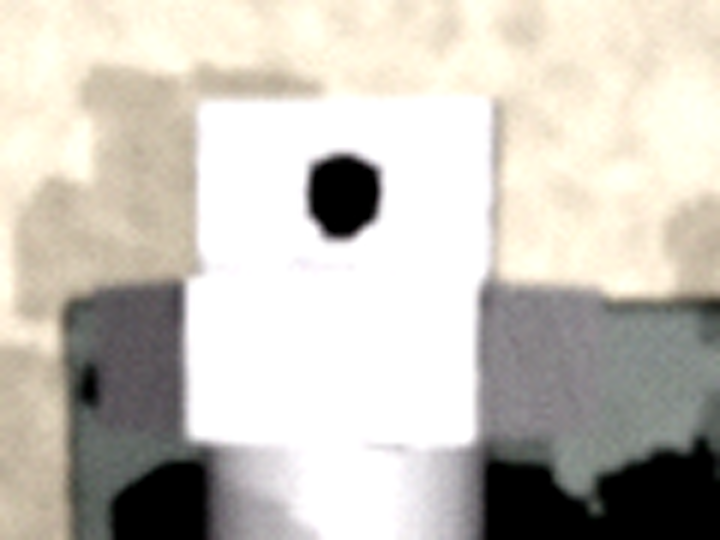

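```bash
python3 - <<'E'
from h import *
print(rollfit(np.array([93,187,480,602])/6+220,.069,-95))
E
python3 -m jog '[[0.037,-0.02,0,0,1],[0,-0.04,0,0,1],[0,-0.0105,0.02,0,1],[0,0,0.03,0,1],[0,0,0.009,0,1],[0,0,0,0,1],[0,0,0.002,0,1],[0,0,0.002,0,1],[0,0,0,0,1]]' 45;  python3 -m jog '[[0,0,0.001,0,1],[0,0,0.001,0,1],[0,0,0,0,1]]'; python3 -m jog '[[0,0,0.001,0,1],[0,0,0,0,1]]';python3 - <<'E'
from h import *
s,R=st(); print(fx(s['tool_pos'])*1000)
E
```

```text
(array([-95.93923788,  -2.96303132]), array([ 0.32167467,  0.82410315, -0.73390841, -0.4115565 ]))
clock: 59.25
tool_pos: [0.7384, 0.0892, 0.0824]
eef_rot: [0.737, -0.676, 0.0, -0.001]
contact_force: [-0.5, -0.0, 0.1]
opening: 0.006
clock: 59.55
tool_pos: [0.738, 0.089, 0.0794]
eef_rot: [0.737, -0.676, 0.0, 0.0]
contact_force: [0.7, -0.3, -0.4]
opening: 0.004
clock: 59.75
tool_pos: [0.7383, 0.0886, 0.0785]
eef_rot: [0.737, -0.676, 0.0, 0.0]
contact_force: [-0.3, -0.8, 1.7]
opening: 0.008
t 59.75 tcp [0.7383 0.0886 0.0785] F [-0.3 -0.8  1.7] op 0.008
tool x [ 0.086 -0.996  0.001] y [-0.996 -0.086 -0.   ] z [ 0.001 -0.001 -1.   ] q [-0.11  1.04 -0.16  1.26  0.19  0.86 -1.8 ]
[[-57.50803054  71.43794354]]
```

```bash
python3 -m jog '[[0,0,0.001,0,1],[0,0,0,0,1]]' | grep -E 'pos|force';python3 -m jog '[[0,0,0.0008,0,1],[0,0,0,0,1]]'| grep -E 'pos|force'; python3 -m jog '[[0,0,-0.02,0,1],[0,0.03,-0.03,0,1],[-0.01,0.03,-0.02,0,1],[-0.026,0.01,0,0,1],[0,0,0,0,1],[0,0,0,0,1],[0,0,0,0,1]]' 45; python3 - <<'E'
from h import *
s,R=st(); print(fx(s['tool_pos'])*1000)
im=r.snapshot('wrist')
g=im[60:150,220:340].astype(float)
o=np.clip((g-90)*2,0,255).astype(np.uint8)[...,::-1]
cv2.imwrite('pics/w35e.png',cv2.resize(o,None,fx=6,fy=6,interpolation=cv2.INTER_CUBIC))
E
```

```text
tool_pos: [0.7385, 0.0884, 0.0777]
contact_force: [1.5, -2.2, 3.2]
tool_pos: [0.7386, 0.0882, 0.0769]
contact_force: [0.3, -2.4, 3.7]
clock: 60.85
tool_pos: [0.6654, 0.1179, 0.1457]
eef_rot: [0.737, -0.676, 0.0, 0.001]
contact_force: [0.4, -0.5, 0.0]
opening: 0.009
t 60.85 tcp [0.6654 0.1179 0.1457] F [ 0.4 -0.5  0. ] op 0.009
tool x [ 0.086 -0.996  0.001] y [-0.996 -0.086  0.001] z [-0.001 -0.001 -1.   ] q [-0.16  0.87 -0.17  1.48  0.17  0.81 -1.87]
[[-92.93088247   1.36025077]]
```

View pics/w35e.png

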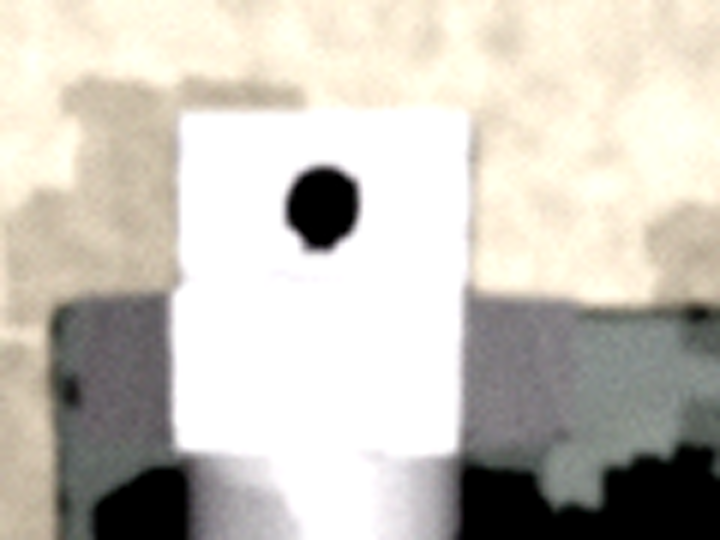

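```bash
python3 - <<'E'
from h import *
print(rollfit(np.array([72,172,463,575])/6+220,.069,-95))
E
python3 -m jog '[[0,0,-0.045,0,0],[0,0,-0.045,0,0],[0.0419,0.0237,-0.001,0,0],[0.0419,0.0237,-0.001,0,0],[0.0419,0.0237,-0.001,0,0],[0.0419,0.0237,-0.001,0,0],[0.0419,0.0237,-0.001,0,0],[0.0419,0.0237,-0.001,0,0],[0.0419,0.0237,-0.001,0,0],[0.0419,0.0237,-0.001,0,0],[0.0419,0.0237,-0.001,0,0],[0.0419,0.0237,-0.001,0,0],[0,0,0,0.0158,0],[0,0,0,0,0],[0,0,0,0,0],[0,0,0,0,0]]' 45; python3 - <<'E'
from h import *
st();snap('wrist','w36'); snap('top','t36')
E
```

```text
(array([-95.0617522,  -0.8000275]), array([ 0.31221521,  0.91872483, -0.87805429, -0.3550841 ]))
clock: 62.5
tool_pos: [0.4662, -0.3176, 0.2464]
eef_rot: [-0.704, 0.71, 0.0, 0.0]
contact_force: [1.1, -0.1, 0.3]
opening: 1.0
t 62.5 tcp [ 0.4662 -0.3176  0.2464] F [ 1.1 -0.1  0.3] op 1.0
tool x [-0.009 -1.    -0.001] y [-1.     0.009 -0.   ] z [ 0.     0.001 -1.   ] q [ 0.65  0.6  -0.21  1.74  0.16  0.82 -1.22]
```

View pics/w36.png

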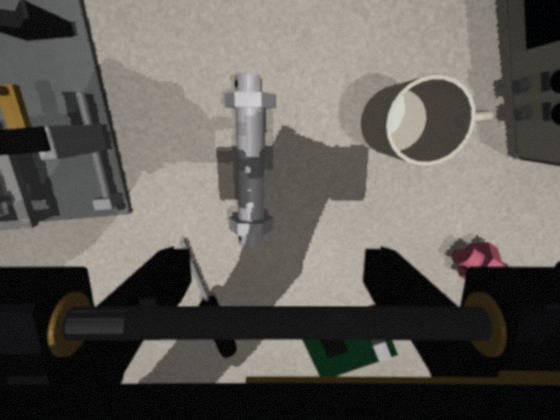

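View pics/t36.png

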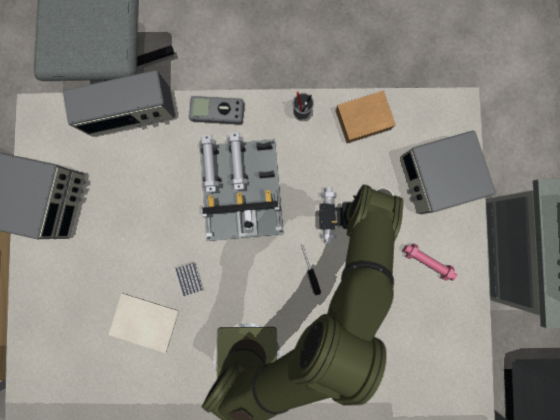

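The bar has been knocked: top view (339,206) became (327,213). Measuring anew with an enlarged crop.

```bash
python3 - <<'E'
from h import *
s,R=st()
im=cv2.imread('pics/w36.png')
a=cv2.resize(im[65:125,205:300],None,fx=4,fy=4,interpolation=cv2.INTER_CUBIC)
b=cv2.resize(im[195:255,205:300],None,fx=4,fy=4,interpolation=cv2.INTER_CUBIC)
cv2.imwrite('pics/w36c.png',np.hstack([a,b]))
T=atz('wrist',[[248.5,75],[250,246]],.027);M=T.mean(0); d=T[0]-T[1];print(np.round(T,4),np.linalg.norm(d),M,np.degrees(np.arctan2(d[1],d[0])))
print('tool delta',np.round(R.T@(M-s['tool_pos']),4))
E
```

```text
t 62.6 tcp [ 0.466  -0.3178  0.2465] F [-0.1  0.8 -0.2] op 0.998
tool x [-0.009 -1.    -0.   ] y [-1.     0.009 -0.   ] z [ 0.  0. -1.] q [ 0.65  0.6  -0.21  1.74  0.16  0.82 -1.22]
[[ 0.5827 -0.2875  0.027 ]
 [ 0.3844 -0.2825  0.027 ]] 0.1983552076510804 [ 0.48356459 -0.28501299  0.027     ] -1.4535295532215098
tool delta [-0.0328 -0.0172  0.2195]
```

View pics/w36c.png

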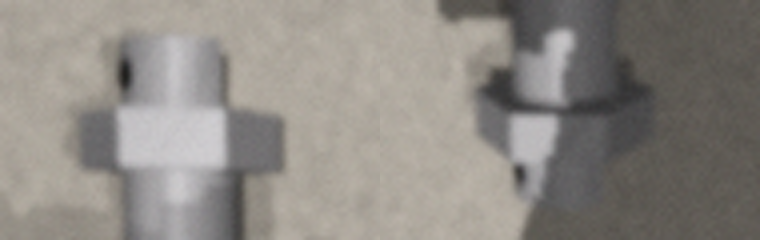

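```bash
python3 - <<'E'
from h import *
print(np.round(atz('wrist',[[183,240],[195,265],[210,298]],.008),3))
print('finger left outer', [0.4836,-0.285+.0615])
E
```

```text
[[ 0.386 -0.193  0.008]
 [ 0.35  -0.206  0.008]
 [ 0.299 -0.223  0.008]]
finger left outer [0.4836, -0.22349999999999998]
```

```bash
python3 -m jog '[[-0.0328,-0.0172,0.03,0.0025,0],[0,0,0.04,0,0],[0,0,0.045,0,0],[0,0,0.045,0,0],[0,0,0.04,0,0],[0,0,0.025,0,0],[0,0,0.0115,0,0],[0,0,0,0,0.5],[0,0,0,0,1],[0,0,0,0,1],[0,0,0,0,1],[0,0,0,0,1],[0,0,0,0,1],[0,0,0,0,1],[0,0,0,0,1],[0,0,0,0,1]]' 45;  python3 - <<'E'
from h import *
st();snap('wrist','w37')
E
```

```text
clock: 64.2
tool_pos: [0.4829, -0.2865, 0.0102]
eef_rot: [-0.697, 0.717, -0.0, 0.0]
contact_force: [-0.4, 0.1, 1.9]
opening: 0.353
t 64.2 tcp [ 0.4829 -0.2865  0.0102] F [-0.4  0.1  1.9] op 0.353
tool x [-0.028 -1.     0.   ] y [-1.     0.028 -0.   ] z [ 0. -0. -1.] q [ 0.51  0.96 -0.09  1.89  0.26  0.3  -1.39]
```

View pics/w37.png

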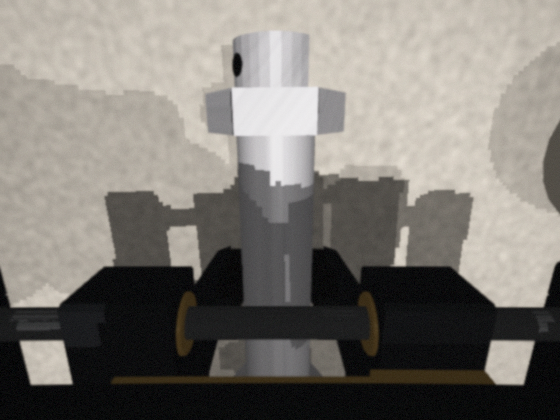

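```bash
python3 -m jog '[[0,0,-0.02,0,1],[0,0,-0.04,0,1],[0,0,-0.045,0,1],[0,0,-0.038,-0.0085,1],[0,0,0,-0.0085,1],[-0.0285,-0.0307,0,0,1],[-0.0285,-0.0307,0,0,1],[-0.0285,-0.0307,0,0,1],[-0.0285,-0.0307,0,0,1],[-0.0285,-0.0307,0,0,1],[-0.0285,-0.0307,0,0,1],[-0.0285,-0.0307,0,0,1],[0,0,0,0,1],[0,0,0,0,1],[0,0,0,0,1]]' 45;  python3 - <<'E'
from h import *
s,R=st();snap('wrist','w38'); print(fx(s['tool_pos'])*1000, np.degrees(np.arctan2(-R[1,1],-R[0,1])))
E
```

```text
clock: 65.75
tool_pos: [0.6797, -0.0723, 0.1516]
eef_rot: [0.734, -0.679, -0.001, 0.002]
contact_force: [-0.7, -0.4, -5.2]
opening: 0.352
t 65.75 tcp [ 0.6797 -0.0723  0.1516] F [-0.7 -0.4 -5.2] op 0.352
tool x [ 0.077 -0.997  0.001] y [-0.997 -0.077  0.004] z [-0.004 -0.002 -1.   ] q [ 0.12  0.87 -0.16  1.44  0.17  0.85 -1.59]
[[97.83857192 -0.68742116]] 4.4196715956438775
```

View pics/w38.png

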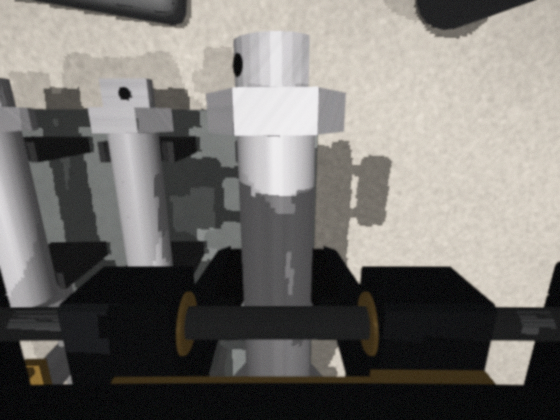

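```bash
python3 -m jog '[[-0.0028,0.002,0.02,0,1],[0,0,0.03,0,1],[0,0,0.02,0,1],[0,0,0.01,0,1],[0,0,0.003,0,1],[0,0,0,0,1],[0,0,0,0,1]]' 45;  python3 - <<'E'
from h import *
s,R=st();snap('wrist','w39'); print(fx(s['tool_pos'])*1000)
E
```

```text
clock: 66.5
tool_pos: [0.6803, -0.0685, 0.0713]
eef_rot: [0.734, -0.679, 0.001, -0.001]
contact_force: [0.1, -0.1, -5.0]
opening: 0.351
t 66.5 tcp [ 0.6803 -0.0685  0.0713] F [ 0.1 -0.1 -5. ] op 0.351
tool x [ 0.078 -0.997  0.   ] y [-0.997 -0.078 -0.002] z [ 0.002 -0.    -1.   ] q [ 0.11  0.97 -0.15  1.49  0.19  0.69 -1.62]
[[94.02258758  0.22473021]]
```

View pics/w39.png

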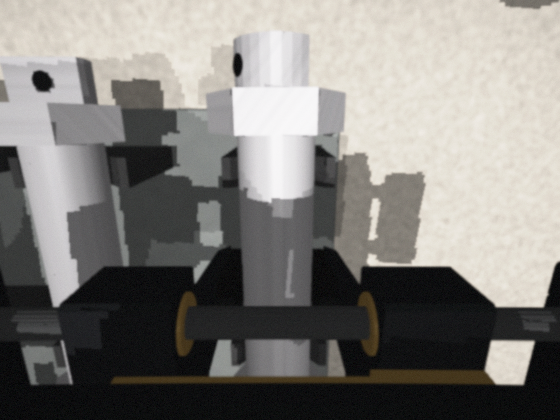

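```bash
python3 -m jog '[[0.0005,0.002,0.004,0,1],[0,0,0.003,0,1],[0,0,0.002,0,1],[0,0,0.001,0,1],[0,0,0.001,0,1],[0,0,0,0,1]]' 45;python3 -m jog '[[0,0,0.001,0,1],[0,0,0,0,1]]' 45
```

```text
clock: 67.15
tool_pos: [0.6773, -0.0695, 0.0611]
eef_rot: [0.734, -0.679, 0.0, 0.0]
contact_force: [-4.3, -0.8, 8.5]
opening: 0.349
clock: 67.35
tool_pos: [0.6773, -0.0695, 0.061]
eef_rot: [0.734, -0.679, 0.0, 0.0]
contact_force: [-8.1, -0.3, 15.7]
opening: 0.354
```

Seated. Release, then roll: z is 120° right, so I push on the left side.

```bash
python3 -m jog '[[0,0,-0.002,0,0.6],[0,0,0,0,0.3],[0,0,0,0,0.3],[0,0,0,0,0.3],[0,0,-0.02,-0.0013,0.3],[0,0,-0.04,0,0.5],[0,0,-0.025,0,1],[0,0,0,0,1],[0,0,0,0,1],[0,0,0,0,1],[0,0,0,0,1]]' 45;  python3 - <<'E'
from h import *
s,R=st();snap('wrist','w40'); print(fx(s['tool_pos'])*1000)
snap('wrist','w40c',(180,20,380,160),4)
E
```

```text
clock: 68.45
tool_pos: [0.6763, -0.0687, 0.1434]
eef_rot: [0.737, -0.676, -0.001, 0.001]
contact_force: [0.6, 0.2, 0.5]
opening: 0.18
t 68.45 tcp [ 0.6763 -0.0687  0.1434] F [0.6 0.2 0.5] op 0.18
tool x [ 0.086 -0.996 -0.   ] y [-0.996 -0.086  0.003] z [-0.003  0.    -1.   ] q [ 0.12  0.87 -0.17  1.46  0.17  0.82 -1.59]
[[93.95042535 -3.69709451]]
```

View pics/w40c.png

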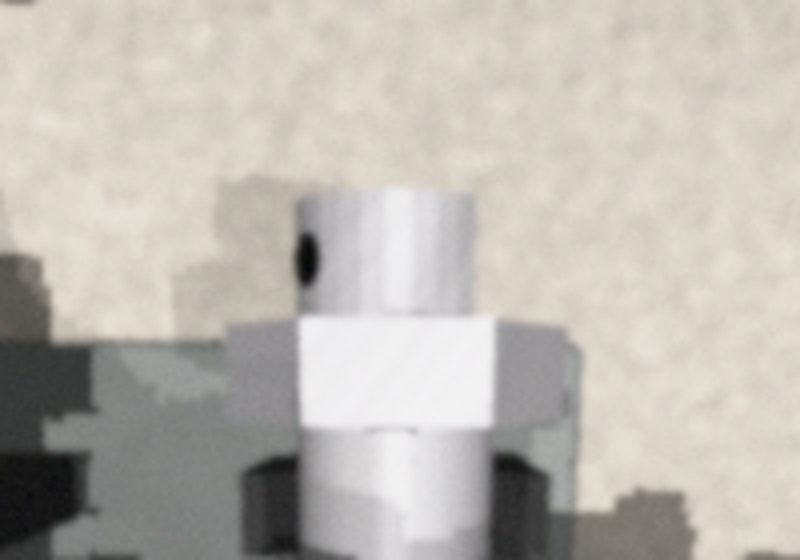

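```bash
python3 - <<'E'
from h import *
print(fx(atz('wrist',[[279,20+318/4],[279,20+428/4]],.099))*1000)
print(rollfit(np.array([226,299,494,568])/4+180,.069,95))
E
python3 -m jog '[[-0.0356,-0.02,0,0,1],[0,-0.04,0,0,1],[0,-0.0147,0.02,0,1],[0,0,0.03,0,1],[0,0,0.01,0,1],[0,0,0,0,1],[0,0,0,0,1]]' 45;  python3 - <<'E'
from h import *
s,R=st(); print(fx(s['tool_pos'])*1000)
E
```

```text
[[94.53579976 78.87982241]
 [94.58338183 63.65282653]]
(array([94.83916196, -0.49612154]), array([ 0.48987474,  0.5998743 , -0.59509643, -0.4928969 ]))
clock: 69.25
tool_pos: [0.7489, -0.0271, 0.0857]
eef_rot: [0.737, -0.676, 0.0, -0.0]
contact_force: [0.5, 0.3, 0.7]
opening: 0.004
t 69.25 tcp [ 0.7489 -0.0271  0.0857] F [0.5 0.3 0.7] op 0.004
tool x [ 0.086 -0.996  0.   ] y [-0.996 -0.086 -0.001] z [ 0.001 -0.    -1.   ] q [ 0.04  1.04 -0.15  1.23  0.17  0.88 -1.63]
[[58.63838386 72.16500367]]
```

```bash
python3 -m jog '[[-0.0007,0,0.003,0,1],[0,0,0.003,0,1],[0,0,0.003,0,1],[0,0,0.003,0,1],[0.0005,0,0.003,0,1],[0.0005,0,0.003,0,1],[0.0005,0,0.003,0,1],[0,0,0.002,0,1],[0,0,0.001,0,1],[0,0,0,0,1]]' 45; python3 -m jog '[[-0.003,0,-0.02,0,1],[0,0,-0.02,0,1],[0.006,0,0,0,1],[0,0,0,0,1],[0,0,0,0,1]]' 45; python3 - <<'E'
from h import *
s,R=st();snap('wrist','w41',(180,150,380,290),4); print(fx(s['tool_pos'])*1000)
E
```

```text
clock: 70.25
tool_pos: [0.749, -0.0248, 0.061]
eef_rot: [0.737, -0.675, -0.001, -0.002]
contact_force: [-0.2, 6.3, 3.7]
opening: 0.002
clock: 70.75
tool_pos: [0.748, -0.0323, 0.0998]
eef_rot: [0.737, -0.676, -0.0, 0.001]
contact_force: [-0.2, 0.9, -0.2]
opening: 0.003
t 70.75 tcp [ 0.748  -0.0323  0.0998] F [-0.2  0.9 -0.2] op 0.003
tool x [ 0.085 -0.996  0.001] y [-0.996 -0.085  0.002] z [-0.002 -0.001 -1.   ] q [ 0.05  1.02 -0.15  1.23  0.17  0.91 -1.62]
[[63.77291505 70.82413774]]
```

View pics/w41.png

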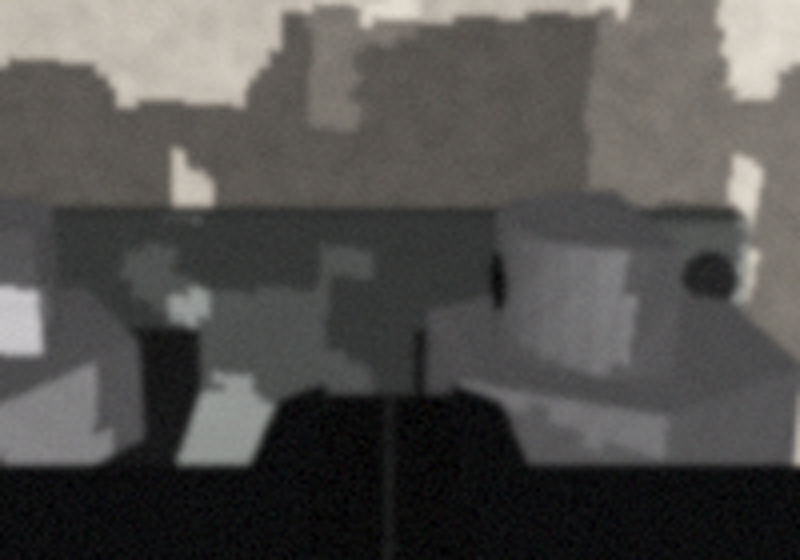

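```bash
python3 -m jog '[[-0.0012,0,0.006,0,1],[0,0,0.003,0,1],[0,0,0.002,0,1],[0,0,0.002,0,1],[0,0,0.002,0,1],[-0.001,0,0.002,0,1],[-0.001,0,0.002,0,1],[-0.001,0,0.002,0,1],[-0.0005,0,0.002,0,1]]';python3 -m jog '[[0,0,0.002,0,1],[0,0,0.003,0,1],[0.0005,0,0.003,0,1],[0.0005,0,0.003,0,1],[0.0005,0,0.003,0,1],[0.0005,0,0.002,0,1],[0,0,0.001,0,1],[0,0,0,0,1]]';  python3 -m jog '[[-0.003,0,-0.02,0,1],[0,0.03,-0.03,0,1],[0.01,0.03,-0.03,0,1],[0.026,0.01,0,0,1],[0,0,0,0,1],[0,0,0,0,1],[0,0,0,0,1]]' 45; python3 - <<'E'
from h import *
s,R=st();snap('wrist','w42',(180,20,380,160),4); print(fx(s['tool_pos'])*1000)
E
```

```text
clock: 71.7
tool_pos: [0.7494, -0.0244, 0.0787]
eef_rot: [0.737, -0.676, 0.0, -0.001]
contact_force: [-0.2, 3.7, 4.7]
opening: 0.005
clock: 72.5
tool_pos: [0.7486, -0.0248, 0.0607]
eef_rot: [0.737, -0.675, -0.001, -0.001]
contact_force: [-1.1, 6.0, 3.3]
opening: 0.001
clock: 73.2
tool_pos: [0.6821, -0.0662, 0.1407]
eef_rot: [0.737, -0.676, -0.0, -0.0]
contact_force: [-0.2, 0.7, 0.2]
opening: 0.007
t 73.2 tcp [ 0.6821 -0.0662  0.1407] F [-0.2  0.7  0.2] op 0.007
tool x [ 0.087 -0.996 -0.   ] y [-0.996 -0.087  0.   ] z [-0.  0. -1.] q [ 0.11  0.88 -0.17  1.45  0.17  0.82 -1.6 ]
[[91.89093654  2.27544754]]
```

View pics/w42.png

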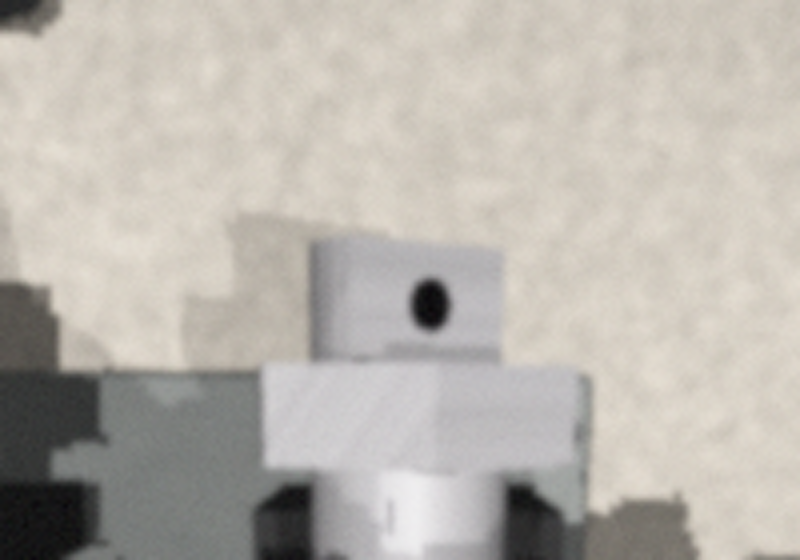

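```bash
python3 -m jog '[[-0.0299,-0.02,0,0,1],[0,-0.04,0,0,1],[0,-0.0087,0.02,0,1],[0,0,0.02,0,1],[0,0,0,0,1],[0,0,0,0,1]]' 45;  python3 - <<'E'
from h import *
s,R=st(); print(fx(s['tool_pos'])*1000)
E
```

```text
clock: 73.85
tool_pos: [0.7474, -0.0303, 0.1004]
eef_rot: [0.737, -0.676, -0.001, 0.0]
contact_force: [0.4, -0.4, 0.4]
opening: 0.008
t 73.85 tcp [ 0.7474 -0.0303  0.1004] F [ 0.4 -0.4  0.4] op 0.008
tool x [ 0.087 -0.996 -0.   ] y [-0.996 -0.087  0.001] z [-0.001  0.    -1.   ] q [ 0.05  1.02 -0.16  1.23  0.17  0.91 -1.62]
[[61.75662396 70.43085419]]
```

```bash
python3 -m jog '[[0.0005,0,0.006,0,1],[0,0,0.003,0,1],[0,0,0.002,0,1],[0,0,0.002,0,1],[0,0,0.002,0,1],[-0.001,0,0.002,0,1],[-0.001,0,0.002,0,1],[0,0,0,0,1]]';python3 -m jog '[[-0.001,0,0.002,0,1],[0,0,0.0015,0,1],[0,0,0.001,0,1],[0,0,0.001,0,1],[0,0,0.001,0,1],[0,0,0.0008,0,1],[0,0,0,0,1]]';  python3 -m jog '[[0,0,-0.02,0,1],[0,0.03,-0.03,0,1],[0.01,0.03,-0.02,0,1],[0.026,0.01,0,0,1],[0,0,0,0,1],[0,0,0,0,1],[0,0,0,0,1]]' 45; python3 - <<'E'
from h import *
s,R=st(); print(fx(s['tool_pos'])*1000)
im=r.snapshot('wrist')
g=im[60:150,220:340].astype(float)
o=np.clip((g-90)*2,0,255).astype(np.uint8)[...,::-1]
cv2.imwrite('pics/w43e.png',cv2.resize(o,None,fx=6,fy=6,interpolation=cv2.INTER_CUBIC))
E
```

```text
clock: 74.65
tool_pos: [0.7484, -0.0277, 0.0831]
eef_rot: [0.737, -0.676, -0.0, -0.002]
contact_force: [-1.4, 3.4, 5.1]
opening: 0.007
clock: 75.35
tool_pos: [0.7489, -0.0258, 0.076]
eef_rot: [0.737, -0.675, -0.0, -0.002]
contact_force: [0.4, 4.8, 5.2]
opening: 0.003
clock: 76.05
tool_pos: [0.6811, -0.0695, 0.1441]
eef_rot: [0.737, -0.676, -0.0, -0.0]
contact_force: [0.2, 0.0, -0.0]
opening: 0.009
t 76.05 tcp [ 0.6811 -0.0695  0.1441] F [ 0.2  0.  -0. ] op 0.009
tool x [ 0.087 -0.996 -0.001] y [-0.996 -0.087  0.   ] z [-0.     0.001 -1.   ] q [ 0.12  0.88 -0.17  1.45  0.17  0.83 -1.59]
[[95.08847479  1.02017096]]
```

View pics/w43e.png

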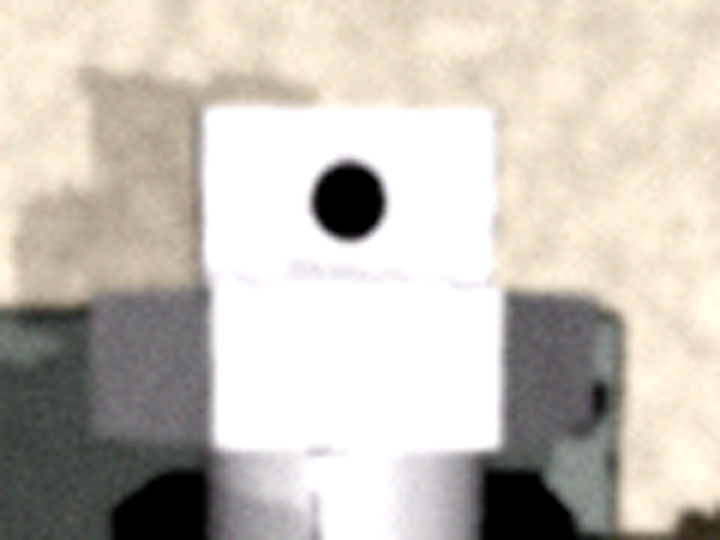

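```bash
python3 - <<'E'
from h import *
print(rollfit(np.array([90,212,503,596])/6+220,.069,95))
E
python3 -m jog '[[-0.0375,-0.02,0,0,1],[0,-0.04,0,0,1],[0,-0.0102,0.02,0,1],[0,0,0.03,0,1],[0,0,0.012,0,1],[0,0,0,0,1],[0,0,0.002,0,1],[0,0,0.0015,0,1],[0,0,0,0,1]]' 45;  for i in 1 2 3; do python3 -m jog '[[0,0,0.001,0,1],[0,0,0,0,1]]'| grep -E 'pos|force'; done
```

```text
(array([94.23965233,  2.98763896]), array([ 0.35781704,  0.69318243, -0.77891431, -0.27134709]))
clock: 77.0
tool_pos: [0.7482, -0.0273, 0.0805]
eef_rot: [0.737, -0.676, 0.001, -0.001]
contact_force: [-0.0, 0.3, -0.1]
opening: 0.003
tool_pos: [0.7482, -0.0267, 0.0792]
contact_force: [0.6, 0.4, 1.7]
tool_pos: [0.7483, -0.0262, 0.078]
contact_force: [0.3, 2.2, 5.3]
tool_pos: [0.7483, -0.026, 0.0769]
contact_force: [0.5, 2.3, 4.9]
```

```bash
python3 -m jog '[[0,0,-0.02,0,1],[0,0.03,-0.03,0,1],[0.01,0.03,-0.02,0,1],[0.026,0.01,0,0,1],[0,0,0,0,1],[0,0,0,0,1],[0,0,0,0,1]]' 45; python3 - <<'E'
from h import *
s,R=st(); print(fx(s['tool_pos'])*1000)
im=r.snapshot('wrist')
g=im[60:150,220:340].astype(float)
o=np.clip((g-90)*2,0,255).astype(np.uint8)[...,::-1]
cv2.imwrite('pics/w44e.png',cv2.resize(o,None,fx=6,fy=6,interpolation=cv2.INTER_CUBIC))
E
```

```text
clock: 78.3
tool_pos: [0.681, -0.0679, 0.1454]
eef_rot: [0.737, -0.676, -0.001, -0.0]
contact_force: [-0.1, -0.0, -0.6]
opening: 0.003
t 78.3 tcp [ 0.681  -0.0679  0.1454] F [-0.1 -0.  -0.6] op 0.003
tool x [ 0.087 -0.996 -0.001] y [-0.996 -0.087  0.001] z [-0.001  0.001 -1.   ] q [ 0.12  0.88 -0.17  1.45  0.17  0.83 -1.59]
[[93.55361334  1.02891426]]
```

View pics/w44e.png

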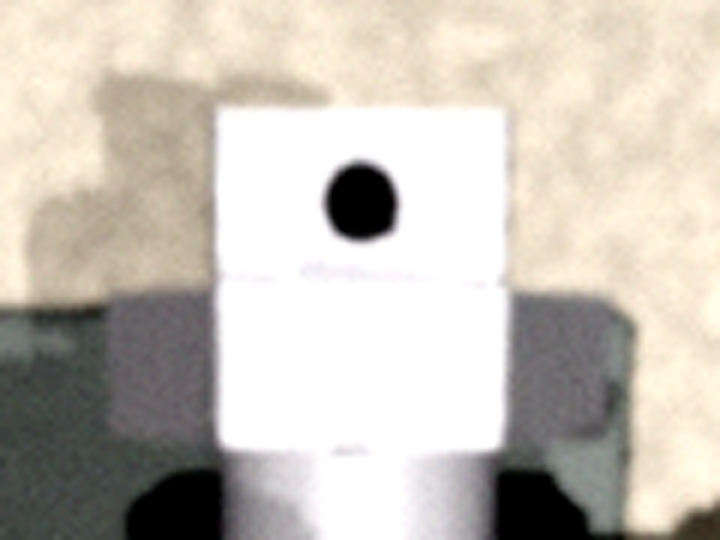

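```bash
python3 - <<'E'
from h import *
print(rollfit(np.array([107,217,508,607])/6+220,.069,95))
E
python3 -m jog '[[0,0,-0.045,0,0],[0,0,-0.045,0,0],[-0.0145,0.0443,0,0,0],[-0.0145,0.0443,0,0,0],[-0.0145,0.0443,0,0,0],[-0.0145,0.0443,0,0,0],[0,0,0,0,0],[0,0,0,0,0],[0,0,0,0,0]]'; python3 - <<'E'
from h import *
s,R=st(); snap('wrist','w45'); snap('top','t45',(190,120,300,250),4.5)
E
```

```text
(array([94.12461118,  0.80549088]), array([ 0.03345727,  0.84609241, -0.8707153 , -0.00734931]))
clock: 79.25
tool_pos: [0.5016, -0.0261, 0.2365]
eef_rot: [0.737, -0.676, 0.001, -0.001]
contact_force: [0.3, 0.7, 0.5]
opening: 0.801
t 79.25 tcp [ 0.5016 -0.0261  0.2365] F [0.3 0.7 0.5] op 0.801
tool x [ 0.087 -0.996 -0.   ] y [-0.996 -0.087 -0.003] z [ 0.003  0.    -1.   ] q [ 0.08  0.53 -0.19  1.93  0.15  0.68 -1.68]
```

View pics/w45.png

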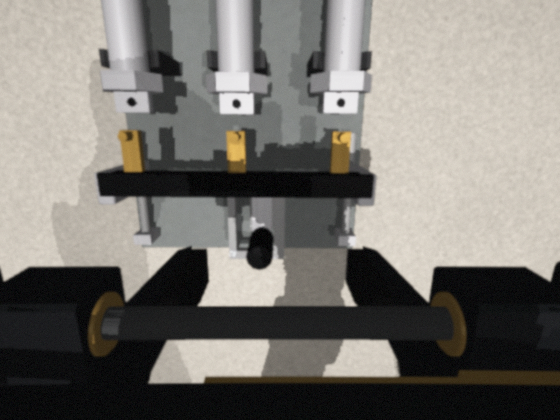

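View pics/t45.png

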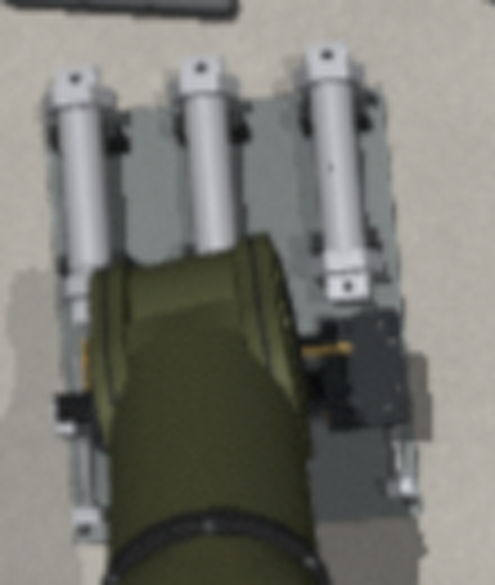

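All three near tangs show flat up with the hole centred ((131,102), (236,103), (341,102)). The knob is at (260,245), still hooked.

```bash
python3 - <<'E'
from h import *
im=cv2.imread('pics/w45.png')[60:125,85:395].astype(float)
o=np.clip((im-60)*1.4,0,255).astype(np.uint8)
cv2.imwrite('pics/w45c.png',cv2.resize(o,(800,168*1),interpolation=cv2.INTER_CUBIC))
o2=cv2.resize(o,None,fx=5,fy=5,interpolation=cv2.INTER_CUBIC)
cv2.imwrite('pics/w45d.png',np.vstack([o2[:, :780],o2[:,770:1550]]))
E
```

```text
(no output)
```

View pics/w45d.png

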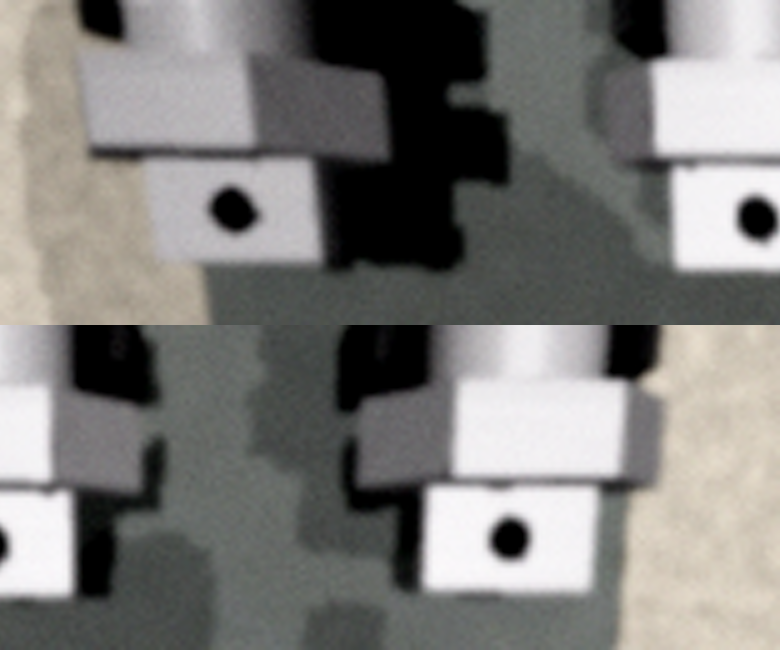

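```bash
python3 - <<'E'
from h import *
def px(c,row2=False): return c/5+85
# rows ~ mid of collar
def cols(x,y,roll):
    out=[]
    for ang in (180,120,60,0):
        t=np.radians(ang-roll); X=CM+EX*(x+.0277128*np.cos(t))+EY*y
        out.append(proj('wrist',[X[0],X[1],.075+.0277128*np.sin(t)])[0])
    p=np.array(out); return (p-[85,60])*5
for x,n in((-.095,'A'),(-.0002,'B'),(.0945,'C')):
    for ro in(-10,-5,0,5): print(n,ro,np.round(cols(x,-.069,ro)[:,0]-(770 if n=='C' else 0)),np.round(cols(x,-.069,ro)[0,1]))
E
```

```text
A -10 [ 98.  73. 223. 377.] 101.0
A -5 [ 89.  79. 239. 384.] 99.0
A 0 [ 81.  88. 255. 389.] 97.0
A 5 [ 75.  97. 271. 393.] 96.0
B -10 [615. 638. 797. 909.] 104.0
B -5 [610. 648. 811. 911.] 102.0
B 0 [607. 659. 825. 912.] 101.0
B 5 [604. 670. 837. 912.] 99.0
C -10 [357. 429. 599. 669.] 105.0
C -5 [357. 442. 611. 667.] 103.0
C 0 [358. 456. 622. 663.] 102.0
C 5 [360. 470. 632. 659.] 100.0
```

```bash
python3 -m jog '[[-0.0147,0.0466,0,0,0],[0,0,0.03,0,0],[0,0,0.03,0,0],[0,0,0,0,0],[0,0,0,0,0]]'; python3 - <<'E'
from h import *
s,R=st(); snap('wrist','w46'); print(proj('wrist',[[0.4539,-.0155,.13],[0.4539,-.0155,.077]]))
E
```

```text
clock: 79.85
tool_pos: [0.4527, -0.016, 0.1762]
eef_rot: [0.737, -0.676, -0.0, 0.0]
contact_force: [0.5, -0.2, 0.6]
opening: 1.002
t 79.85 tcp [ 0.4527 -0.016   0.1762] F [ 0.5 -0.2  0.6] op 1.002
tool x [ 0.086 -0.996  0.   ] y [-0.996 -0.086  0.   ] z [-0. -0. -1.] q [ 0.03  0.58 -0.15  2.13  0.2   0.44 -1.76]
[[277.17942428 231.84426486]
 [277.13354249 209.35858957]]
```

View pics/w46.png

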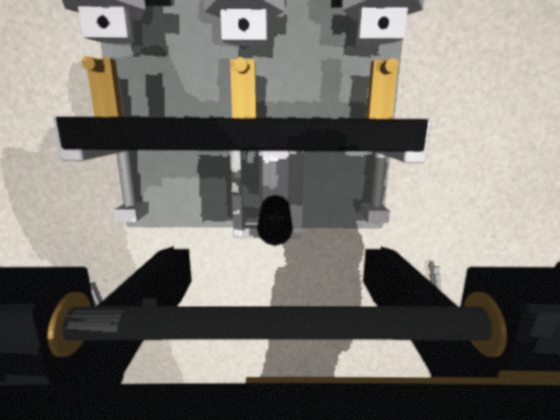

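```bash
python3 -m jog '[[0,0.001,0.04,0,0],[0,0,0.04,0,0],[0,0,0.007,0,0],[0,0,0,0,0.5],[0,0,0,0,1],[0,0,0,0,1],[0,0,0,0,1],[0,0,0,0,1],[0,0,0,0,1],[0,0,0,0,1],[0,0,0,0,1],[0,0,0,0,1],[0,0,0,0,1],[0,0,0,0,1]]' 60; python3 -m jog '[[0,0.003,0,0,1],[0,0.004,0,0,1],[0,0.004,0,0,1],[0,0.003,0,0,1],[0,0.002,0,0,1],[0,0.001,0,0,1],[0,0,0,0,1],[0,0,0,0,1]]' 60;  python3 - <<'E'
from h import *
s,R=st(); print(fx(s['tool_pos'])*1000, fx([[.4814,.0063],[.4403,.003],[.4539,-.0147]])*1000)
E
```

```text
clock: 81.3
tool_pos: [0.4506, -0.0147, 0.0892]
eef_rot: [0.738, -0.675, -0.001, -0.001]
contact_force: [-0.5, 5.8, 1.7]
opening: 0.259
clock: 82.1
tool_pos: [0.4404, -0.0156, 0.0893]
eef_rot: [0.738, -0.675, 0.003, -0.005]
contact_force: [10.1, 5.9, -7.4]
opening: 0.255
t 82.1 tcp [ 0.4404 -0.0156  0.0893] F [10.1  5.9 -7.4] op 0.255
tool x [ 0.088 -0.996 -0.002] y [-0.996 -0.088 -0.013] z [ 0.012  0.003 -1.   ] q [-0.03  0.75 -0.05  2.25  0.26  0.13 -1.81]
[[  20.84161154 -234.20794035]] [[   2.55046055 -191.5177933 ]
 [   2.32776448 -232.74946082]
 [  21.12474638 -220.71104433]]
```

```bash
python3 -m jog '[[0,0.001,0,0,1],[-0.004,0,0,0,1],[-0.005,0,0,0,1],[-0.005,0,0,0,1],[-0.005,0,0,0,1],[-0.003,0,0,0,1],[0,0,0,0,1],[0,0,0,0,1]]' 60;  python3 - <<'E'
from h import *
s,R=st(); print(fx(s['tool_pos'])*1000)
E
```

```text
clock: 82.9
tool_pos: [0.4376, 0.005, 0.0893]
eef_rot: [0.737, -0.676, 0.004, -0.005]
contact_force: [9.4, 1.2, -8.0]
opening: 0.258
t 82.9 tcp [0.4376 0.005  0.0893] F [ 9.4  1.2 -8. ] op 0.258
tool x [ 0.086 -0.996 -0.001] y [-0.996 -0.086 -0.012] z [ 0.012  0.002 -1.   ] q [-0.09  0.75 -0.04  2.25  0.24  0.13 -1.84]
[[ 1.28973564e-01 -2.35281601e+02]]
```

```bash
python3 -m jog '[[-0.0015,0,0,0,1],[-0.0015,0,0,0,1],[0,0,0,0,1],[0,0,0,0,1]]' 60;  python3 - <<'E'
from h import *
s,R=st(); print(fx(s['tool_pos'])*1000)
E
```

```text
clock: 83.3
tool_pos: [0.4372, 0.0064, 0.0893]
eef_rot: [0.736, -0.677, 0.004, -0.004]
contact_force: [9.9, -1.8, -8.5]
opening: 0.257
t 83.3 tcp [0.4372 0.0064 0.0893] F [ 9.9 -1.8 -8.5] op 0.257
tool x [ 0.084 -0.996  0.001] y [-0.996 -0.084 -0.012] z [ 0.012  0.    -1.   ] q [-0.1   0.75 -0.04  2.26  0.24  0.12 -1.85]
[[  -1.37228277 -235.58618283]]
```

```bash
python3 -m jog '[[0,-0.003,0,0,1],[0,-0.004,0,0,1],[0,-0.004,0,0,1],[0,-0.004,0,0,1],[0,-0.004,0,0,1],[0,-0.004,0,0,1],[0,0,0,0,1]]' 60;  python3 - <<'E'
from h import *
s,R=st(); print(fx(s['tool_pos'])*1000);snap('wrist','w47')
E
```

```text
clock: 84.0
tool_pos: [0.459, 0.0082, 0.0893]
eef_rot: [0.736, -0.677, 0.004, -0.003]
contact_force: [7.3, -2.1, -6.0]
opening: 0.257
t 84.0 tcp [0.459  0.0082 0.0893] F [ 7.3 -2.1 -6. ] op 0.257
tool x [ 0.084 -0.996  0.001] y [-0.996 -0.084 -0.009] z [ 0.009 -0.    -1.   ] q [-0.08  0.76 -0.06  2.19  0.23  0.19 -1.84]
[[  -1.24950657 -213.6885506 ]]
```

View pics/w47.png

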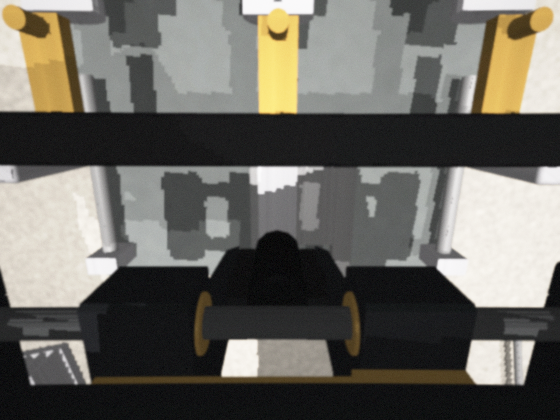

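```bash
python3 -m jog '[[0,-0.003,0,0,1],[0,-0.003,0,0,1],[0,-0.003,0,0,1],[0,-0.003,0,0,1],[0,-0.003,0,0,1],[0,0,0,0,1]]' 60; python3 -m jog '[[0,-0.002,0,0,1],[0,-0.002,0,0,1],[0,-0.001,0,0,1],[0,0,0,0,1],[0,0,0,0,1]]' 60;  python3 - <<'E'
from h import *
s,R=st(); print(fx(s['tool_pos'])*1000);snap('wrist','w48')
E
```

```text
clock: 84.65
tool_pos: [0.4726, 0.0093, 0.0893]
eef_rot: [0.736, -0.677, 0.003, -0.002]
contact_force: [5.7, -2.2, -4.5]
opening: 0.255
clock: 85.15
tool_pos: [0.4767, 0.0096, 0.0893]
eef_rot: [0.736, -0.677, 0.002, -0.002]
contact_force: [5.2, -1.1, -2.9]
opening: 0.256
t 85.15 tcp [0.4767 0.0096 0.0893] F [ 5.2 -1.1 -2.9] op 0.256
tool x [ 0.084 -0.996  0.001] y [-0.996 -0.084 -0.006] z [ 0.006 -0.001 -1.   ] q [-0.07  0.77 -0.07  2.13  0.23  0.24 -1.83]
[[  -1.17775395 -195.86929717]]
```

```bash
python3 -m jog '[[0,-0.002,0,0,1],[0,0,0,0,1],[0,-0.001,0,0,1],[0,0,0,0,1]]' 60;  python3 - <<'E'
from h import *
s,R=st(); print(fx(s['tool_pos'])*1000)
E
```

```text
clock: 85.6
tool_pos: [0.4774, 0.0097, 0.0893]
eef_rot: [0.736, -0.677, 0.001, 0.0]
contact_force: [3.7, -3.6, -2.5]
opening: 0.259
t 85.6 tcp [0.4774 0.0097 0.0893] F [ 3.7 -3.6 -2.5] op 0.259
tool x [ 0.084 -0.996  0.002] y [-0.996 -0.084 -0.001] z [ 0.002 -0.002 -1.   ] q [-0.07  0.77 -0.08  2.13  0.23  0.25 -1.83]
[[  -1.2258849  -195.19054635]]
```

```bash
python3 -m jog '[[0,-0.002,0,0,1],[0.002,0,0,0,1],[0,0,0,0,0.8],[0,0,0,0,0.4],[0,0,0,0,0],[0,0,0,0,0],[0,0,0,0,0],[0,0,0,0,0],[0,0,-0.03,0,0],[0,0,-0.045,0,0],[0,0,-0.045,0,0],[0,0,-0.045,0,0],[0,0,0,0,0],[0,0,0,0,0]]' 60;  python3 - <<'E'
from h import *
s,R=st(); print(fx(s['tool_pos'])*1000); snap('wrist','w49'); snap('scene','s49',(230,150,420,290),4)
E
```

```text
clock: 87.0
tool_pos: [0.4789, 0.0093, 0.2549]
eef_rot: [0.737, -0.676, 0.001, -0.001]
contact_force: [-0.7, -0.1, -0.0]
opening: 1.001
t 87.0 tcp [0.4789 0.0093 0.2549] F [-0.7 -0.1 -0. ] op 1.001
tool x [ 0.086 -0.996  0.   ] y [-0.996 -0.086 -0.002] z [ 0.002 -0.    -1.   ] q [ 0.02  0.48 -0.2   1.97  0.14  0.7  -1.75]
[[  -0.69601329 -193.72055801]]
```

View pics/w49.png

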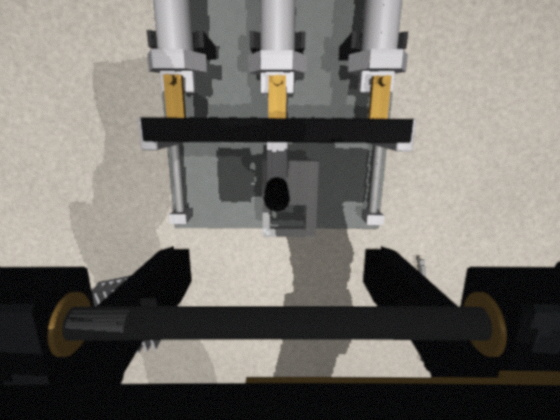

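View pics/s49.png

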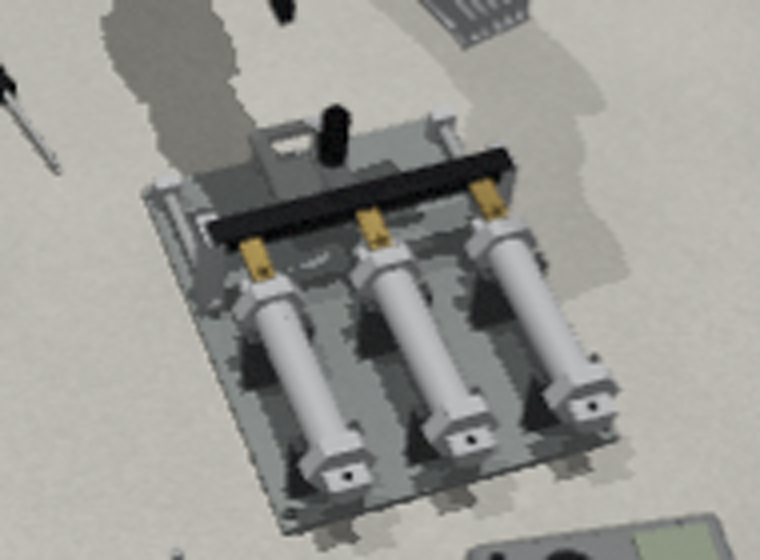

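```bash
python3 - <<'E'
from h import *
im=cv2.imread('pics/w49.png')
cv2.imwrite('pics/w49c.png',cv2.resize(im[30:160,130:425],None,fx=2.7,fy=2.7,interpolation=cv2.INTER_CUBIC))
B=atz('wrist',[[142,119],[412,119],[142,141],[412,141]],.103); print(np.round(B,4), fx(B)[:,1]*1000)
print('initial',fx([[0.54,0.1371],[0.559,-.1101],[0.5185,.1368],[.5382,-.1118]])*1000)
E
```

```text
[[ 0.5374  0.1372  0.103 ]
 [ 0.5585 -0.1055  0.103 ]
 [ 0.5179  0.1379  0.103 ]
 [ 0.5394 -0.1096  0.103 ]] [-124.49802649 -124.26021984 -143.92086646 -143.67185097]
initial [[-122.7660725  -121.9594254 ]
 [ 125.15340626 -124.14392817]
 [-124.30363276 -143.40647434]
 [ 125.07052126 -145.0131191 ]]
```

View pics/w49c.png

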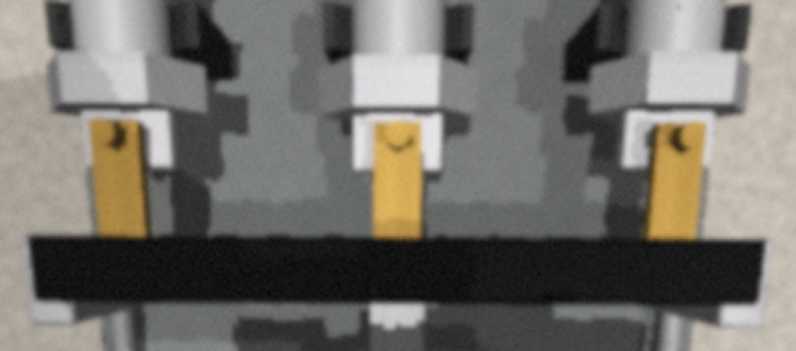

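```bash
python3 - <<'E'
from h import *
a=cv2.imread('pics/scene0.png'); b=r.snapshot('scene')[...,::-1].copy()
A=a[165:230,255:380];B=b[165:230,255:380]
cv2.imwrite('pics/cmp.png',cv2.resize(np.vstack([A,B]),None,fx=4.5,fy=4.5,interpolation=cv2.INTER_CUBIC))
cv2.imwrite('pics/s50.png',b)
ta=(a[180:225,255:380].sum(-1)<110);tb=(b[180:225,255:380].sum(-1)<110)
print([ (np.argwhere(t).mean(0).round(2),t.sum()) for t in(ta,tb)])
E
```

```text
[(array([20.09, 67.02]), np.int64(684)), (array([18.89, 64.82]), np.int64(667))]
```

View pics/cmp.png

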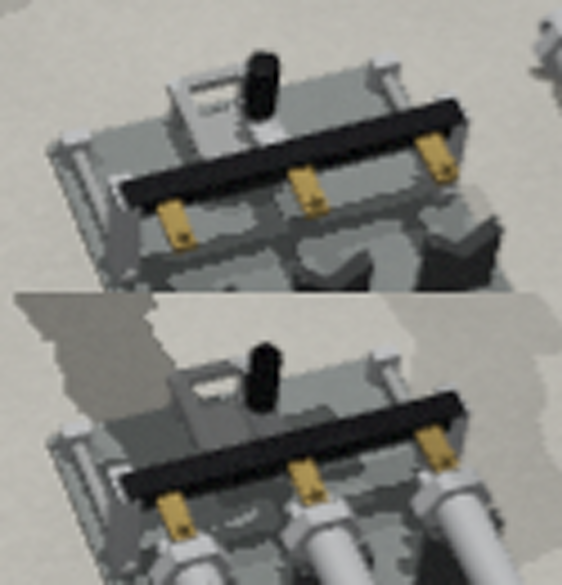

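View pics/s50.png

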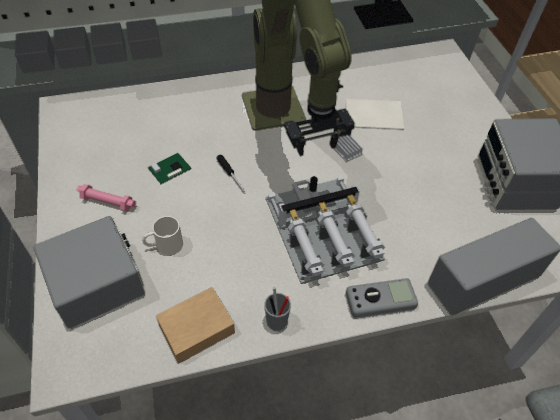

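The head is at the same place as at the start (crossbar and knob coincide in both crops), the contact fingers lie over the flats, and the mug is upright at (167,236). Handing in.

```bash
python3 - <<'E'
from h import *
st(); print(r.finish_job())
E
```

```text
t 87.15 tcp [0.4775 0.0093 0.2528] F [-0.2 -0.1 -0.3] op 1.001
tool x [ 0.086 -0.996  0.   ] y [-0.996 -0.086  0.003] z [-0.003 -0.    -1.   ] q [ 0.01  0.48 -0.2   1.98  0.14  0.7  -1.75]
the job is handed in; nothing more can be done
None
```

The job is handed in at about 87 s. I pulled the head back and hooked it, laid the three aluminium bars in the left, middle and right cradles, and rolled each one flat-up by pressing on its collar. Then I unhooked the head and eased it home.

**Last checks**
- **Flats:** each bar measured within about 1.5° of straight up. I took these readings before the head closed and did not measure again afterwards. The pictures after closing still showed the bars in place with flats up and the contact fingers over them.
- **Head:** crossbar and knob coincide with their starting positions in the scene picture. The wrist-camera estimate differs from the starting one by up to about 2 mm, within camera error.
- **Bystanders:** the mug is upright and I did not touch the pink look-alike.

**What went other than planned**
- **Knocked bar:** the bar on the robot's right had been knocked a few centimetres aside before I reached it, so I measured it again and then took it.
- **Missed strokes:** two strokes on the middle bar missed and did not turn it; I repeated them.
- **Failed levelling:** pressing flat on the top of the middle bar's collar did not level it. I corrected it with small side presses.

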